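# Transit-lock the orbital shaker

### The job

Get the shaker ready to be moved: stow every ballast bar from the bench lying flat in the grey tray, put the socket key squarely onto the leaning transit screw and, keeping it in line with the screw, turn the screw clockwise until it is fully home. Then knock the lock pin all the way down with a swift blow or blows of the mallet, touching the pin with nothing else, and leave the key standing in its stand and the mallet standing on its head on the mat. Turn the screw only with the key, and leave the other things on the bench where they are.

Things in the scene. Friction and masses are not known exactly. Their poses are not given: they have to be found in the camera images.
- shaker: white orbital shaker, 280 x 260 mm, its aluminium platform top 90 mm above its origin (under its centre, on the bench). Fixed. Side rails and cross bars over the rear two thirds of the platform reach 126 mm. x points away from its front panel. On the front strip of the platform stand the transit screw (at x = -100, y = 70 mm in this frame) and the lock pin (x = -100, y = -70 mm).
- screw_seat (a point): the transit screw: a 26 mm square steel head, 20 mm tall with a further 12 mm tapering to 14 mm square as lead-in, on a round 40 mm flange. This point is on the screw's axis on the flange's upper face, where the key's mouth comes to rest when fully on. z is the screw's axis pointing outwards; it leans 0.2 rad from vertical towards the shaker's front (-x of the shaker). x and y are square to the head's sides and turn with it; the head goes 8 mm inwards as it is tightened.
- screw (a joint): turn of the transit screw in rad: starts at 0 to 0.4, grows as it is turned clockwise (seen from above), fully home from 3.9, hard stop at 4.3. 1.9 mm inwards per rad; it needs about 0.2 N m and stays where it is left.
- pin_top (a point): centre of the top of the sprung lock pin: an upright pin with a round steel cap 34 mm across and 10 mm thick, in a low 42 mm collar on the platform. The cap's top is 40 mm above the platform when up, 26 mm when down.
- pin (a joint): how far the lock pin is down in m: 0 up, hard stop at 0.014, home from 0.0125. It needs about 9 N and stays where it is knocked to.
- tray: grey open accessory tray, 120 (x) x 232 (y) x 22 mm, walls and floor 6 mm (inside 108 x 220 mm), origin under its centre on the bench. Fixed. Four bars fit side by side with their length along x.
- key_grip (a point): square-socket key standing upright in its stand: 145 mm tall. This point is the centre of its black flat handle (50 mm along x, 22 mm thick along y, 45 mm high along z), 122 mm above the key's lower end. z runs up the shank. 0.3 kg; it stands by itself on the screw head when let go, leaning at most 0.12 rad off its axis.
- key_foot (a point): centre of the key's lower end, the mouth of its square socket: 28.5 mm inside and 36 mm deep, 36 mm outside; sides along the key's x and y.
- stand: white open key stand 68 x 68 x 60 mm, walls and floor 6 mm (pocket 56 mm square, 54 mm deep), origin under its centre. Fixed.
- mallet_grip (a point): mallet standing upright on its head's lower face, the handle level. This point is on the handle's centre line, 57 mm from the head's centre, 38 mm above the lower face. The handle is 24 x 24 mm and runs along x (away from the head) to 152 mm from the head's centre; z up. 0.42 kg, nearly all in the head.
- mallet_face (a point): centre of the lower striking face of the mallet's head, a wooden block 44 x 44 x 76 mm with white plastic faces; axes as for mallet_grip.
- mat: black rubber tool mat 180 (x) x 160 (y) x 4 mm, flat on the bench, the mallet's place. Origin under its centre. Fixed.
- bar1_mid (a point): one of two to four like ballast bars of dark steel: a flat bar 90 x 36 x 18 mm with an upright rib 50 x 12 mm, 28 mm high, along the middle of its top as a grip. 0.36 to 0.6 kg. This point is its centre, 23 mm above its underside; x along the bar and rib, z up. None from the start: this bar is absent
- bar2_mid (a point): one of two to four like ballast bars of dark steel: a flat bar 90 x 36 x 18 mm with an upright rib 50 x 12 mm, 28 mm high, along the middle of its top as a grip. 0.36 to 0.6 kg. This point is its centre, 23 mm above its underside; x along the bar and rib, z up. None from the start: this bar is absent
- bar3_mid (a point): one of two to four like ballast bars of dark steel: a flat bar 90 x 36 x 18 mm with an upright rib 50 x 12 mm, 28 mm high, along the middle of its top as a grip. 0.36 to 0.6 kg. This point is its centre, 23 mm above its underside; x along the bar and rib, z up. None from the start: this bar is absent
- bar4_mid (a point): one of two to four like ballast bars of dark steel: a flat bar 90 x 36 x 18 mm with an upright rib 50 x 12 mm, 28 mm high, along the middle of its top as a grip. 0.36 to 0.6 kg. This point is its centre, 23 mm above its underside; x along the bar and rib, z up. None from the start: this bar is absent
- jar: small amber glass jar, 36 mm across, 50 mm high, among the ballast bars; origin under its centre. Leave alone.
- beaker: glass beaker, 68 mm across, 90 mm high; origin under its centre. Leave alone.
- tip_box: clear plastic box 80 x 110 x 50 mm; origin under its centre. Leave alone.
- tape: roll of tape lying flat, 70 mm across, 22 mm high; origin under its centre. Leave alone.
- timer: white bench timer 60 x 70 x 22 mm; origin under its centre. Leave alone.
- wash_bottle_mid (a point): white plastic bottle 66 mm across, 190 mm high; the point is 90 mm up its middle. Leave alone.
Not all that is in view belongs to the job. There is more than one size of the part that bears key_grip; the job needs the largest.

How it is judged:
On the way, in this order (a step that is already met when the one before it is completed fails the run):
1. the key is fully on the screw head and in line with its axis before the screw is turned (distance between key_foot and screw_seat below 0.006 m and angle between the z axis of key_foot and the z axis of screw_seat, either way round below 0.1 rad and value of joint screw below 0.7 rad), for 0.2 s.
2. the screw is fully home (value of joint screw above 3.9 rad), for 0.2 s.
3. the mallet strikes the pin (the pin moves at more than 40 mm/s) (contact force between mallet and pin above 1 N and velocity of joint pin above 0.04 m/s).
4. the pin is fully down (value of joint pin above 0.0125 m), for 0.2 s.
At the end, for the whole second after the job is handed in: every bar present lies flat (within 0.1 rad) inside the tray on its floor, the screw is at 3.9 rad or more, the pin at least 12.5 mm down, the key stands upright (within 0.2 rad) on the floor of its stand, the mallet stands on its face (within 0.1 rad) with the face's centre on the mat, all at rest (x of bar1_mid in the frame of tray between -0.054 and 0.054 m and y of bar1_mid in the frame of tray between -0.11 and 0.11 m and z of each of bar1_mid, bar2_mid, bar3_mid, bar4_mid in the frame of tray below 0.036 m and angle between each of bar1_mid, bar2_mid, bar3_mid, bar4_mid, mallet_face's own z axis and vertical below 0.1 rad and linear speed of each of bar1, bar2, bar3, bar4, key, mallet below 0.02 m/s and x of bar2_mid in the frame of tray between -0.054 and 0.054 m and y of bar2_mid in the frame of tray between -0.11 and 0.11 m and x of bar3_mid in the frame of tray between -0.054 and 0.054 m and y of bar3_mid in the frame of tray between -0.11 and 0.11 m and x of bar4_mid in the frame of tray between -0.054 and 0.054 m and y of bar4_mid in the frame of tray between -0.11 and 0.11 m and value of joint screw above 3.9 rad and value of joint pin above 0.0125 m and x of key_foot in the frame of stand between -0.028 and 0.028 m and y of key_foot in the frame of stand between -0.028 and 0.028 m and z of key_foot in the frame of stand below 0.014 m and angle between key_grip's own z axis and vertical below 0.2 rad and x of mallet_face in the frame of mat between -0.09 and 0.09 m and y of mallet_face in the frame of mat between -0.08 and 0.08 m and z of mallet_face in the frame of mat below 0.01 m); the robot touches nothing.
It fails at once if the screw is turned in its first turns with the key more than 0.14 rad out of line or not fully on (10 mm) (velocity of joint screw above 0.3 rad/s and value of joint screw between 0.45 and 2 rad and (distance between key_foot and screw_seat above 0.01 m or angle between the z axis of key_foot and the z axis of screw_seat, either way round above 0.14 rad)).
It fails at once if the screw is touched by the gripper or the arm (contact force between any of the fingers, the arm and screw above 1 N).
It fails at once if the pin is touched by anything but the mallet (contact force between any of the fingers, the arm, key, bar1, bar2, bar3, bar4 and pin above 1 N).
It fails at once if the pin is pushed down before the screw is home (value of joint pin above 0.004 m and value of joint screw below 3.8 rad).
It fails at once if another thing on the bench is moved by more than 50 mm (distance of any of jar, beaker, wash_bottle_mid, tip_box, tape, timer from where it was at the start of the episode above 0.05 m).
Of bar1, bar2, bar3, bar4 only 2 to 4 are there at a start; the rules pass over those that are not, and their reading is None.
At some moment in a run one of bar1, bar2, bar3, bar4 may be knocked a few centimetres aside while the robot is not near it.
It also fails if it takes over 210 s, if anything falls off the work surface, if the arm or the gripper's body presses on something with over 40 N, if the wrist force passes 120 N, or if a joint passes its speed limit or range.

### The arm

A 6-joint arm with a two-finger parallel gripper is mounted at the origin on the work surface. World frame = base frame: x ahead of the robot, y to its left, z up, the work surface at z = 0. Lengths are in m, angles in rad, forces in N, time in s.
With the tool pointing down it reaches from about 0.25 to 0.775 m from the base axis. Payload 4 kg.
Tool frame: the origin (TCP) lies midway between the tips of the shut fingers; the grasp point (between the pads) lies 19 mm behind it; z points along the fingers, y is the direction in which the jaws open and shut (so a half turn about z gives the same grasp; the last joint's range is limited). The gripper opens to 94 mm and grips with 3 to 60 N. Pads are 16 mm wide; open, the fingers measure 119 mm over their backs; the gripper's body (75 mm by 177 mm) begins 78 mm behind the grasp point.
Start: joints at [1.125, 0.087, 1.371, -0, 1.684, -0.103], TCP at [0.185, 0.518, 0.206] pointing down, gripper open.
Joint ranges: [-3.1, 3.1], [-0.76, 2.03], [0.27, 2.55], [-1.08, 4.22], [0.17, 2.65], [-2.57, 2.57]. Speed limits (rad/s): [2.79, 2.79, 3.14, 3.14, 3.14, 3.14].

### API

Orientations are given as [roll, pitch, yaw] about the fixed x, y, z axes, in that order (R = Rz(yaw) Ry(pitch) Rx(roll)).
In Python, from bench import robot gives the robot as it stands.
- The arm moves only by the tool servo_tool, never from a script. Its argument "rows" is a list of rows, each a list of 2 entries, a list of its own where there are three numbers: the shift along the tool's x, y, z normalised to -1 to 1, where 1 is 0.08 m, then the turn about the tool's z normalised to -1 to 1, where 1 is pi/2 rad. A call has 1 to 12 rows; each row is the pose to reach, as a shift and turn from the pose commanded when the call began, along the tool's axes at that moment; what a row does not reach only later rows make up. A row lasts 1/12 s, in which the tool goes at most 41.7 mm and 7.16 degrees, less where a joint would pass 70% of its speed; a pose out of reach is approached as far as the arm can. A call with a number of a shift or a turn outside -1 to 1 is refused whole. A call with a gripper value outside its range is refused whole. "grip" is the closure, from -1 (fully open) to 1 (shut), set as the call begins (left out, the last holds). The fingers move at their own pace and stop on an object; the grip force is fixed at half the most. Time passes only in rows, so rows that repeat a pose let the fingers close. It gives the time, the measured TCP pose, the force and the opening at its end, in the units of the state.
- robot.get_obs(): the state, without advancing time (a new reading comes with each control period).
- robot.snapshot(name): name is "side" or "top" or "wrist"; returns a dict with "pixels" (400x640x3 uint8, red, green, blue), "camera_matrix" (3x3 intrinsics, pixels), "D" ([k1, k2, p1, p2, k3] as OpenCV has them; the pictures are not rectified), "world_from_camera" (4x4, takes a point from camera to world coordinates). Camera axes: x right, y down, z forward; pixel columns grow to the right and rows downward; lengths in m; the calibration is good to about 2 mm. A picture is of the moment at which its call begins. There is no depth.
- robot.close_job(): hands the job in, once; it reports no verdict.
The state is a dict: "time": time; "joint_positions": joint angles; "qvel": joint speeds; "joint_torque": joint torques, N m; "tool_pos": TCP position; "ee_rot": TCP orientation; "wrist_force": force on the tool from outside, world axes, zero at the start; "wrist_torque": the same for the moment, N m; "width": finger opening in m.
Only numpy, scipy, OpenCV 4.12 (cv2) and the standard library are available. Lean on these libraries where they do the work, as an engineer would, in place of code of your own. Each camera call takes 0.05 s, during which the arm holds its last target.

## Working session

There is one attempt and no reset: what is moved stays moved. The work goes in short steps, Python scripts to look and compute and a tool call to move; the robot and the scene stay as the last step left them, time stands still between calls to the robot, and variables do not carry over. Pictures are saved under pics/ and viewed, and the job is handed in when it is done.

Besides the shell and the picture viewer there is one more tool, called as name(argument=value, ...), one argument or row to a line, values as JSON. servo_tool: Moves the arm, as the interface text tells. Its arguments: {"type":"object","properties":{"rows":{"type":"array"},"grip":{"type":"number"}},"required":["rows"]}

```bash
ls; mkdir -p pics
cat > h.py <<'E'
import numpy as np, cv2
from bench import robot
def snap(n,f):
    s=robot.snapshot(n); im=cv2.cvtColor(np.array(s["pixels"]),cv2.COLOR_RGB2BGR)
    cv2.imwrite("pics/%s.png"%f,im); np.savez("pics/%s.npz"%f,K=s["camera_matrix"],D=s["D"],T=s["world_from_camera"]); return im
def load(f):
    z=np.load("pics/%s.npz"%f); return z["K"],z["D"],z["T"]
def ray(f,uv):
    K,D,T=load(f); p=cv2.undistortPoints(np.array([[uv]],float),K,D)[0,0]
    d=T[:3,:3]@np.array([p[0],p[1],1.]); return T[:3,3],d
def atz(f,uv,z):
    o,d=ray(f,uv); return o+d*(z-o[2])/d[2]
def proj(f,P):
    K,D,T=load(f); Ti=np.linalg.inv(T); P=np.atleast_2d(P)
    return cv2.projectPoints(np.array(P,float),cv2.Rodrigues(Ti[:3,:3])[0],Ti[:3,3],K,D)[0][:,0]
def tri(l):
    A=np.zeros((3,3));b=np.zeros(3)
    for f,uv in l:
        o,d=ray(f,uv); d=d/np.linalg.norm(d); M=np.eye(3)-np.outer(d,d); A+=M;b+=M@o
    return np.linalg.solve(A,b)
E
python3 - <<'E'
from h import *
for n in ["side","top","wrist"]: snap(n,n+"0"); print(n,load(n+"0")[2].round(3).tolist(), load(n+"0")[0].round(0).tolist())
o=robot.get_obs(); print(o)
E
```

```text
pics
side [[0.835, -0.295, 0.465, -0.037], [-0.55, -0.465, 0.694, -0.845], [0.011, -0.835, -0.55, 0.772], [0.0, 0.0, 0.0, 1.0]] [[410.0, 0.0, 311.0], [0.0, 410.0, 192.0], [0.0, 0.0, 1.0]]
top [[0.004, -0.985, 0.171, 0.346], [-1.0, -0.006, -0.007, 0.023], [0.007, -0.171, -0.985, 1.147], [0.0, 0.0, 0.0, 1.0]] [[448.0, 0.0, 314.0], [0.0, 448.0, 204.0], [0.0, 0.0, 1.0]]
wrist [[0.335, 0.903, 0.27, 0.106], [0.942, -0.321, -0.096, 0.546], [-0.0, 0.287, -0.958, 0.383], [0.0, 0.0, 0.0, 1.0]] [[336.0, 0.0, 320.0], [0.0, 336.0, 203.0], [0.0, 0.0, 1.0]]
{'time': 0.15, 'joint_positions': array([ 1.12489476e+00,  8.77685067e-02,  1.37184294e+00, -6.00049575e-06,
        1.68360475e+00, -1.03089493e-01]), 'qvel': array([ 1.40957321e-04, -3.30223193e-03, -5.94723427e-03,  7.23298597e-04,
        3.45160435e-05,  3.84056978e-04]), 'joint_torque': array([ 9.18880542e-04, -3.40647089e+01, -3.02792251e+01,  7.17447395e-02,
        3.05564934e-02, -1.24633075e-04]), 'tool_pos': array([0.1847016 , 0.51763173, 0.20461475]), 'ee_rot': array([-3.13997712e+00, -1.61142054e-04,  2.79877978e+00]), 'wrist_force': array([ 1.13679354, -0.41898634,  0.56019472]), 'wrist_torque': array([-0.01996246, -0.02912761,  0.05070574]), 'width': 0.09364884976266064}
```

View pics/top0.png

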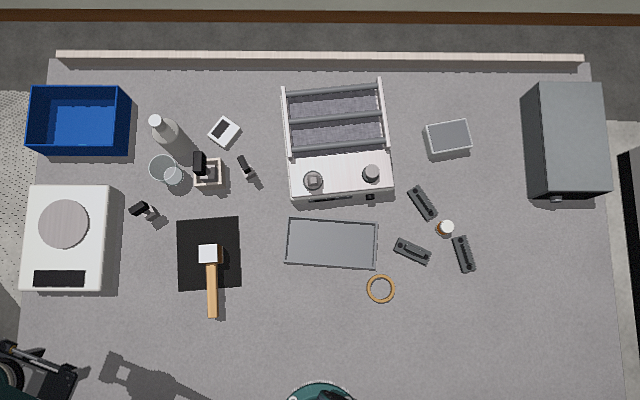

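View pics/side0.png

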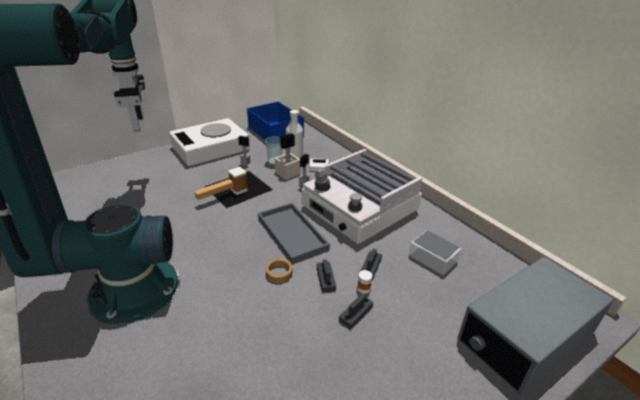

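View pics/wrist0.png

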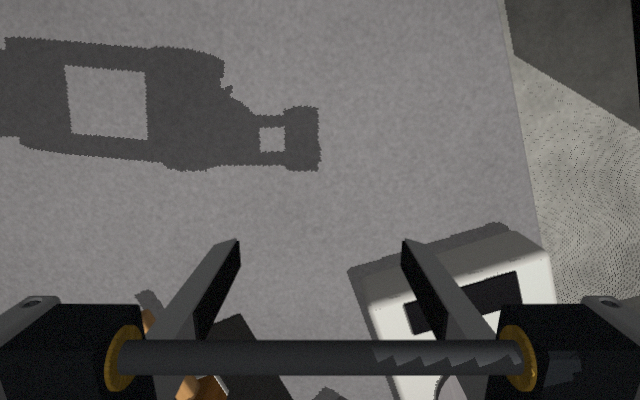

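Run:
```python
from h import *
im=cv2.imread("pics/top0.png"); 
a=im[70:300,120:280]; cv2.imwrite("pics/t0a.png",cv2.resize(a,None,fx=2.6*1,fy=2.6,interpolation=cv2.INTER_CUBIC))
a=im[70:310,280:490]; cv2.imwrite("pics/t0b.png",cv2.resize(a,None,fx=2.5,fy=2.5,interpolation=cv2.INTER_CUBIC))
a=cv2.imread("pics/side0.png")[100:340,180:480]; cv2.imwrite("pics/s0a.png",cv2.resize(a,None,fx=2.5,fy=2.5,interpolation=cv2.INTER_CUBIC))
o=robot.get_obs(); print(proj("wrist0",[o["tool_pos"]]))
K,D,T=load("wrist0"); R=cv2.Rodrigues(np.zeros(3))[0]
from scipy.spatial.transform import Rotation as Ro
Rt=Ro.from_euler("xyz",o["ee_rot"]).as_matrix(); print(Rt.round(3)); print((Rt.T@(T[:3,3]-o["tool_pos"])).round(4)); print((Rt.T@T[:3,:3]).round(3))
```

```text
[[319.83725902 252.02752235]]
[[-0.942  0.336 -0.001]
 [ 0.336  0.942 -0.001]
 [ 0.    -0.002 -1.   ]]
[ 0.0832 -0.0002 -0.1788]
[[ 0.001 -0.958 -0.287]
 [ 1.     0.001  0.002]
 [-0.002 -0.287  0.958]]
```

View pics/t0a.png

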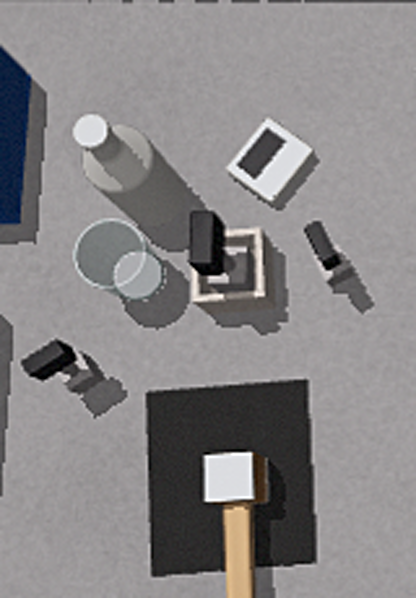

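View pics/t0b.png

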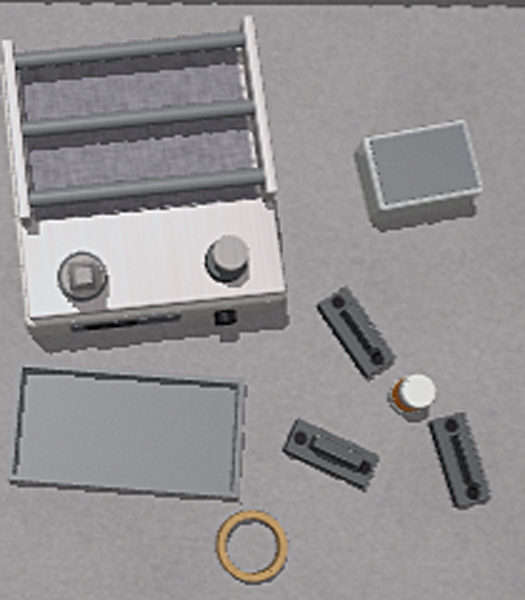

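View pics/s0a.png

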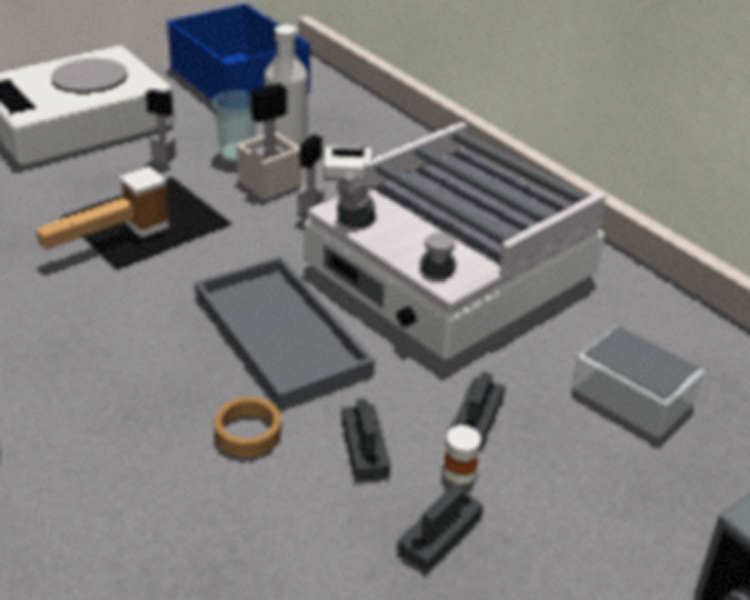

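Run:
```python
from h import *
A=lambda p:(120+p[0]/2.6,70+p[1]/2.6); B=lambda p:(280+p[0]/2.5,70+p[1]/2.5)
def w(l,f,z): return np.array([atz("top0",f(p),z) for p in l])
ang=lambda v:np.degrees(np.arctan2(v[1],v[0])).round(1)
print("screw tip",w([(83,273)],B,.09+.032).round(3)); print("pin",w([(231,250)],B,.13).round(3))
s=w([(31,318),(285,297)],B,.09); print("shaker front",s.round(3),ang(s[0]-s[1])-90)
t=w([(23,370),(244,382),(238,500),(12,483)],B,.022); print("tray",t.round(3),t.mean(0).round(3),ang(t[0]-t[1])-90)
for n,c,a,b in [("A",(357,332),(331,294),(384,370)),("B",(330,454),(292,437),(370,475)),("C",(459,460),(447,417),(474,503))]:
    e=w([a,b],B,.018);print("bar",n,w([c],B,.018).round(3),ang(e[0]-e[1]))
print("jar",w([(414,391)],B,.05).round(3))
m=w([(229,477)],A,.08);print("mallet",m.round(3)); h=w([(228,500),(241,590)],A,.054);print(ang(h[1]-h[0]))
t=w([(147,394),(307,380),(316,562),(155,577)],A,.004);print("mat",t.round(3),t.mean(0).round(3),ang(t[0]-t[1])-90)
t=w([(190,234),(264,228),(268,294),(193,303)],A,.06);print("stand",t.round(3),t.mean(0).round(3),ang(t[0]-t[1])-90)
k=w([(206,227)],A,.151);print("key",k.round(3))
print("decoys",w([(45,357),(318,235)],A,.1).round(3)); print("beaker",w([(110,253)],A,.09).round(3),"bottle",w([(90,130)],A,.19).round(3))
```

```text
screw tip [[0.582 0.019 0.122]]
pin [[ 0.603 -0.12   0.13 ]]
shaker front [[ 0.544  0.068  0.09 ]
 [ 0.566 -0.177  0.09 ]] 5.099999999999994
tray [[ 0.503  0.079  0.022]
 [ 0.492 -0.146  0.022]
 [ 0.374 -0.137  0.022]
 [ 0.39   0.088  0.022]] [ 0.44  -0.029  0.022] -2.799999999999997
bar A [[ 0.545 -0.263  0.018]] 33.2
bar B [[ 0.42  -0.231  0.018]] 64.0
bar C [[ 0.415 -0.362  0.018]] 14.8
jar [[ 0.481 -0.31   0.05 ]]
mallet [[0.409 0.267 0.08 ]]
-169.3
mat [[0.495 0.369 0.004]
 [0.51  0.211 0.004]
 [0.333 0.197 0.004]
 [0.318 0.351 0.004]] [0.414 0.282 0.004] 5.400000000000006
stand [[0.643 0.319 0.06 ]
 [0.65  0.248 0.06 ]
 [0.585 0.242 0.06 ]
 [0.575 0.313 0.06 ]] [0.613 0.281 0.06 ] 5.099999999999994
key [[0.625 0.281 0.151]]
decoys [[0.516 0.434 0.1  ]
 [0.632 0.19  0.1  ]]
beaker [[0.616 0.385 0.09 ]] bottle [[0.7   0.375 0.19 ]]
```

servo_tool(
  rows=[
    [[-0.5,-0.09,-0.2],0],
    [[-1,-0.18,-0.4],0],
    [[-1,-0.18,-0.4],0],
  ],
  grip=0.1,
)

```text
time: 0.4
tool_pos: [0.2601, 0.4759, 0.24]
ee_rot: [3.138, 0.004, 2.794]
wrist_force: [0.4, 0.7, 1.3]
width: 0.0778
```

servo_tool(
  rows=[
    [[-0.5,-0.09,-0.2],0],
    [[-1,-0.18,-0.4],0],
    [[-1,-0.18,-0.4],0],
  ],
)

```text
time: 0.65
tool_pos: [0.3307, 0.4351, 0.2718]
ee_rot: [3.139, 0.004, 2.793]
wrist_force: [0.8, 0.2, 0.2]
width: 0.0571
```

servo_tool(
  rows=[
    [[-0.5,-0.09,0],0],
    [[-1,-0.18,0],0],
    [[-1,-0.18,0],0],
  ],
)

```text
time: 0.9
tool_pos: [0.4009, 0.3934, 0.268]
ee_rot: [-3.139, 0.002, 2.792]
wrist_force: [-0.0, -0.2, -0.2]
width: 0.0424
```

servo_tool(
  rows=[
    [[-0.5,-0.09,0],0],
    [[-1,-0.18,0],0],
    [[-1,-0.18,0],0],
  ],
)

```text
time: 1.15
tool_pos: [0.471, 0.353, 0.2674]
ee_rot: [-3.139, 0.001, 2.792]
wrist_force: [-0.9, 0.4, -0.6]
width: 0.0421
```

servo_tool(
  rows=[
    [[-0.5,-0.09,0],-0.08],
    [[-0.9,-0.18,0],-0.16],
    [[-0.9,-0.18,0],-0.25],
    [[-0.9,-0.18,0],-0.25],
  ],
)

```text
time: 1.48
tool_pos: [0.5302, 0.3181, 0.2679]
ee_rot: [-3.141, -0.003, -3.091]
wrist_force: [-0.5, -1.2, 0.2]
width: 0.0423
```

servo_tool(
  rows=[
    [[-0.3,-0.4,0],0],
    [[-0.3,-0.4,0],0],
    [[-0.3,-0.4,0],0],
  ],
)

```text
time: 1.73
tool_pos: [0.555, 0.2878, 0.269]
ee_rot: [3.141, -0.001, -3.095]
wrist_force: [0.1, 0.2, -0.1]
width: 0.0418
```

Run:
```python
from h import *
snap("wrist","w1"); o=robot.get_obs(); print(o["tool_pos"],o["ee_rot"],o["joint_positions"])
```

```text
[0.55452303 0.2885291  0.26923597] [ 3.14083137e+00 -1.06934607e-03 -3.09307087e+00] [ 3.88495284e-01  2.56667112e-01  1.05058016e+00  1.11294240e-03
  1.83509950e+00 -1.23053208e+00]
```

View pics/w1.png

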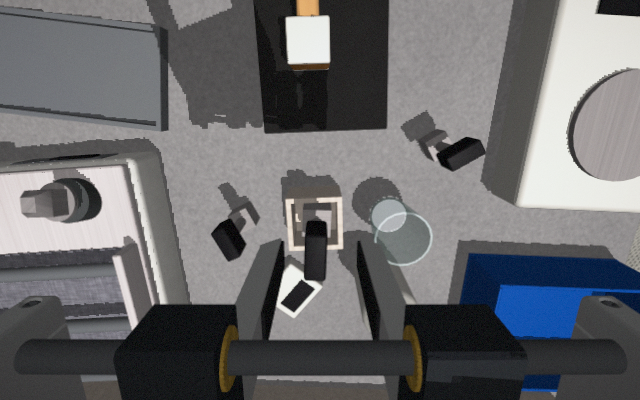

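Run:
```python
from h import *
im=cv2.imread("pics/w1.png")[160:300,200:440]; cv2.imwrite("pics/w1z.png",cv2.resize(im,None,fx=3.3,fy=3.3,interpolation=cv2.INTER_CUBIC))
im=cv2.imread("pics/w1.png")[140:260,0:180]; im=cv2.convertScaleAbs(im,alpha=1.2); cv2.imwrite("pics/w1y.png",cv2.resize(im,None,fx=4,fy=4,interpolation=cv2.INTER_CUBIC))
```

```text
(no output)
```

View pics/w1z.png

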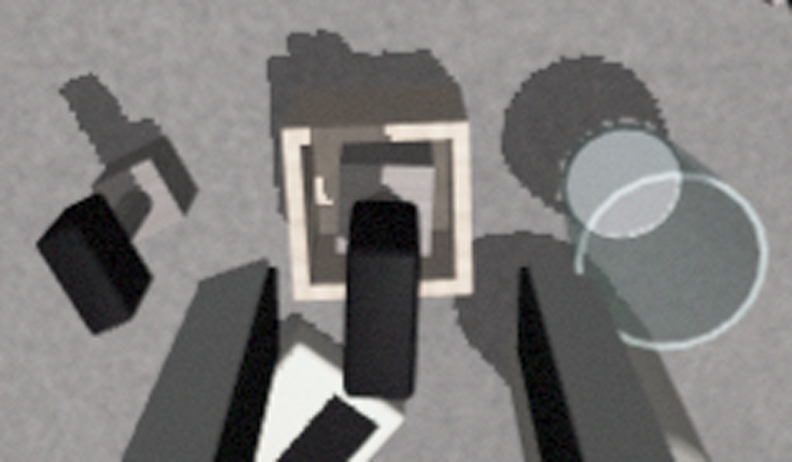

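View pics/w1y.png

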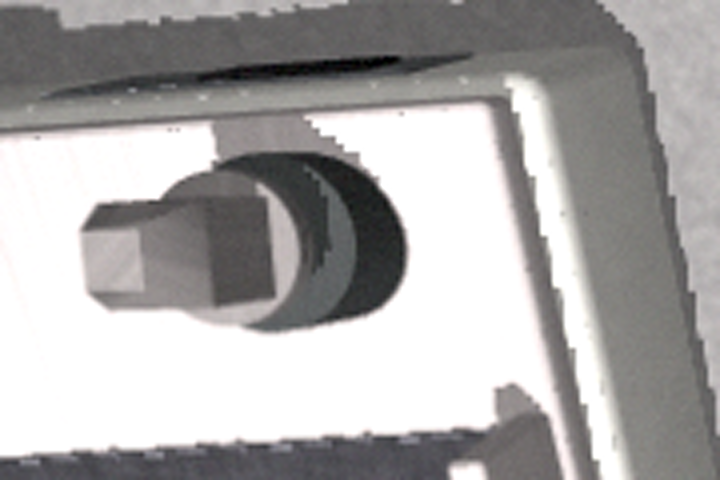

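Run:
```python
from h import *
c=np.array([(351,250),(416,250),(413,396),(345,396)])/3.3+[200,160]
p=np.array([atz("w1",q,.151) for q in c]); print(p.round(4),p.mean(0).round(4)); print([np.linalg.norm(p[i]-p[(i+1)%4]).round(4) for i in range(4)])
d=(p[2]+p[3]-p[0]-p[1]);print("yaw",np.degrees(np.arctan2(d[1],d[0])))
```

```text
[[0.5936 0.2767 0.151 ]
 [0.5928 0.2954 0.151 ]
 [0.64   0.297  0.151 ]
 [0.6409 0.2766 0.151 ]] [0.6168 0.2864 0.151 ]
[np.float64(0.0187), np.float64(0.0472), np.float64(0.0204), np.float64(0.0473)]
yaw 0.9026212502078068
```

servo_tool(
  rows=[
    [[-0.4,-0.03,0],0.02],
    [[-0.78,-0.06,0],0.02],
    [[-0.78,-0.06,0.3],0.02],
    [[-0.78,-0.06,0.7],0.02],
    [[-0.78,-0.06,0.8],0.02],
    [[-0.78,-0.06,0.8],0.02],
  ],
)

```text
time: 2.28
tool_pos: [0.6152, 0.2868, 0.2011]
ee_rot: [-3.139, -0.008, -3.122]
wrist_force: [0.4, -0.2, 0.6]
width: 0.0422
```

Run:
```python
from h import *
snap("wrist","w2"); o=robot.get_obs(); print(o["tool_pos"],o["ee_rot"],o["joint_positions"])
snap("side","s2")
```

```text
[0.61627631 0.28701552 0.20430322] [-3.14090242 -0.00340243 -3.12201526] [ 3.52264383e-01  3.85913118e-01  1.01282530e+00  4.65952711e-04
  1.74629551e+00 -1.23802995e+00]
```

View pics/w2.png

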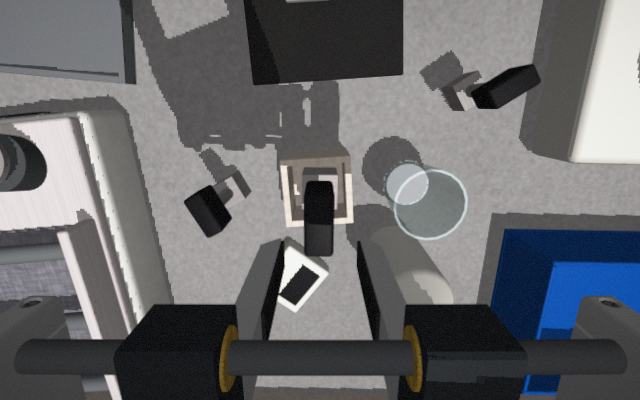

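Run:
```python
from h import *
im=cv2.imread("pics/w2.png")[140:270,260:380]; cv2.imwrite("pics/w2z.png",cv2.resize(im,None,fx=4.5,fy=4.5,interpolation=cv2.INTER_CUBIC))
c=np.array([[.617-.025,.2864-.011,.151],[.617-.025,.2864+.011,.151],[.617+.025,.2864+.011,.151],[.617+.025,.2864-.011,.151]])
print(((proj("w2",c)-[260,140])*4.5).round(0))
```

```text
[[201. 232.]
 [342. 235.]
 [331. 526.]
 [199. 524.]]
```

View pics/w2z.png

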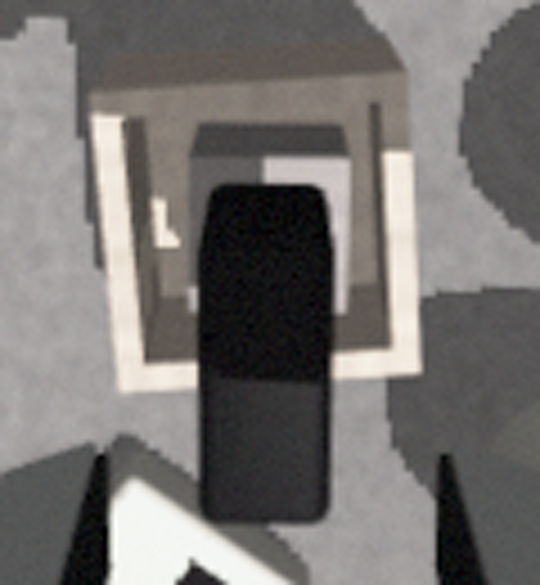

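servo_tool(
  rows=[
    [[0,0,0.4],0],
    [[0,0,0.8],0],
    [[0,0,1],0],
    [[0,0,1],0],
  ],
)

```text
time: 2.72
tool_pos: [0.6161, 0.286, 0.1231]
ee_rot: [-3.14, -0.005, -3.123]
wrist_force: [-1.0, -0.1, -1.1]
width: 0.0424
```

servo_tool(
  rows=[
    [[0,0,0.12],0],
    [[0,0,0.12],0],
    [[0,0,0.12],0],
    [[0,0,0.12],0],
    [[0,0,0.12],0],
    [[0,0,0.12],0],
  ],
  grip=1,
)

```text
time: 3.22
tool_pos: [0.6191, 0.2864, 0.1184]
ee_rot: [3.14, 0.004, -3.123]
wrist_force: [0.3, -0.6, 5.1]
width: 0.0219
```

servo_tool(
  rows=[
    [[0,0,0],0],
    [[0,0,-0.1],0],
    [[0,0,-0.4],0],
    [[0,0,-0.8],0],
    [[0,0,-0.8],0],
  ],
)

```text
time: 3.63
tool_pos: [0.6203, 0.2868, 0.1865]
ee_rot: [3.138, 0.01, -3.123]
wrist_force: [1.3, 0.0, 0.4]
width: 0.0219
```

Run:
```python
from h import *
snap("wrist","w3"); o=robot.get_obs(); print(o["tool_pos"],o["ee_rot"],o["joint_positions"],o["wrist_force"])
snap("side","s3")
im=cv2.imread("pics/s3.png")[60:260,180:480]; cv2.imwrite("pics/s3z.png",cv2.resize(im,None,fx=2.5,fy=2.5,interpolation=cv2.INTER_CUBIC))
```

```text
[0.61982615 0.28668375 0.18382143] [ 3.13902413  0.00730043 -3.12311155] [ 3.50217513e-01  3.86250229e-01  1.05261221e+00  5.12589692e-05
  1.69499130e+00 -1.23906274e+00] [ 0.51697358  0.01344364 -2.80863102]
```

View pics/w3.png

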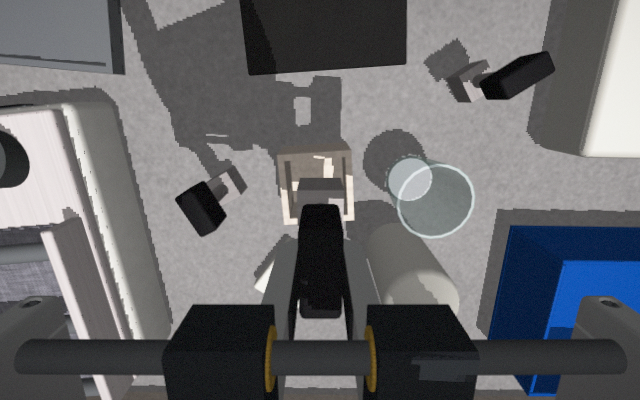

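View pics/s3z.png

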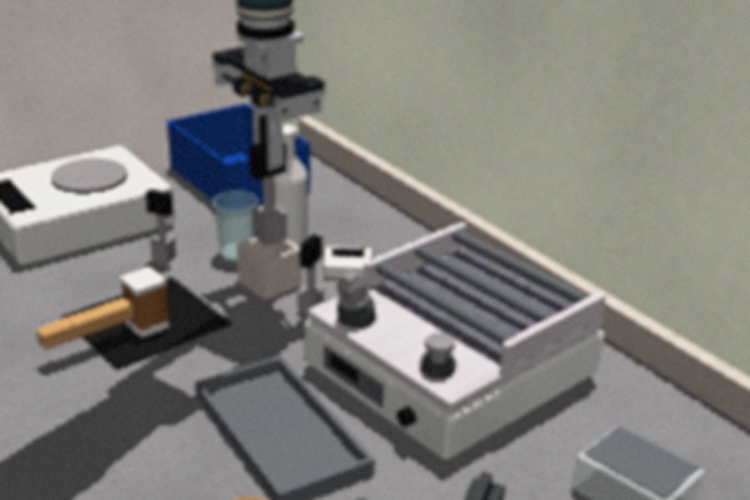

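servo_tool(
  rows=[
    [[0,0,-0.4],0],
    [[0,0,-0.8],0],
    [[0,0,-1],0],
  ],
)

```text
time: 3.98
tool_pos: [0.6178, 0.2859, 0.2598]
ee_rot: [-3.141, -0.001, -3.123]
wrist_force: [0.7, -0.7, -1.9]
width: 0.0216
```

servo_tool(
  rows=[
    [[0,-0.3,-0.3],0],
    [[0,-0.7,-0.3],0],
    [[0,-1,-0.3],0],
    [[0,-1,-0.3],0],
  ],
)

```text
time: 4.32
tool_pos: [0.6195, 0.2011, 0.2813]
ee_rot: [-3.138, -0.004, -3.129]
wrist_force: [0.1, -0.2, -3.7]
width: 0.022
```

servo_tool(
  rows=[
    [[0,-0.4,0],0],
    [[0,-0.8,0],0],
    [[0,-1,0],0],
    [[0,-1,0],0],
    [[0,-1,0],0],
  ],
)

```text
time: 4.73
tool_pos: [0.6204, 0.1257, 0.2809]
ee_rot: [3.141, -0.005, -3.124]
wrist_force: [0.1, 1.1, -2.9]
width: 0.0216
```

Run:
```python
from h import *
snap("wrist","w4"); o=robot.get_obs(); print(o["tool_pos"],o["ee_rot"],o["joint_positions"],o["wrist_force"])
```

```text
[0.62043077 0.12660003 0.28139899] [ 3.14077792 -0.00399453 -3.12296001] [ 1.11127821e-01  2.80813008e-01  9.96842506e-01  1.23425437e-03
  1.86783913e+00 -1.47794057e+00] [ 0.106121   -0.01557271 -2.77066174]
```

View pics/w4.png

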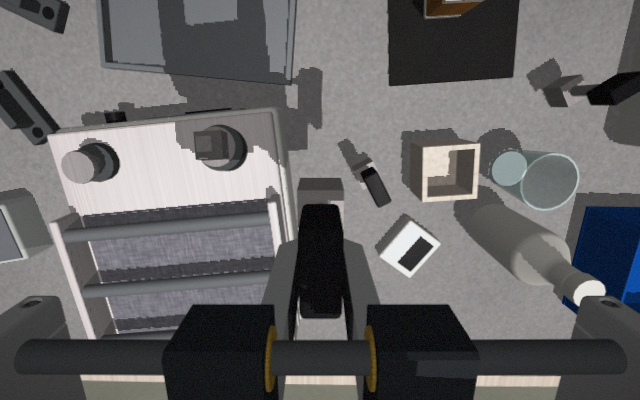

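servo_tool(
  rows=[
    [[0,-0.4,0],0],
    [[0,-0.8,0],0],
    [[0,-0.8,0],0],
    [[0,-0.8,0],0],
    [[0,-0.8,0],0],
  ],
)

```text
time: 5.2
tool_pos: [0.622, 0.0636, 0.283]
ee_rot: [3.14, -0.001, -3.122]
wrist_force: [0.4, -0.1, -2.7]
width: 0.0216
```

Run:
```python
from h import *
im4=cv2.imread("pics/w4.png"); im=snap("wrist","w5"); o=robot.get_obs(); print(o["tool_pos"],o["ee_rot"])
a=cv2.resize(im4[105:205,130:280],None,fx=5,fy=5,interpolation=cv2.INTER_CUBIC); cv2.imwrite("pics/w4z.png",cv2.convertScaleAbs(a,alpha=1.5))
```

```text
[0.62201636 0.06379703 0.2832433 ] [ 3.14051372e+00 -9.45343937e-04 -3.12103536e+00]
```

View pics/w4z.png

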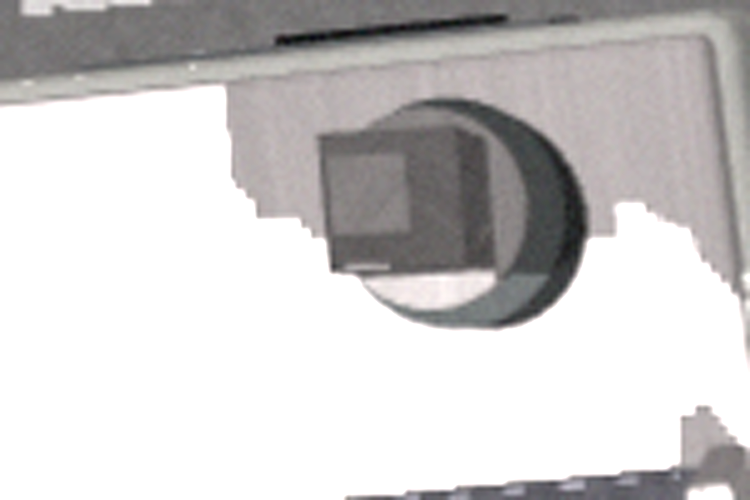

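View pics/w5.png

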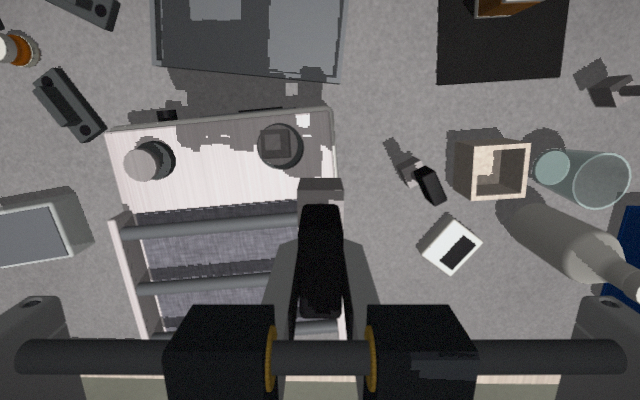

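Run:
```python
from h import *
im4=cv2.imread("pics/w5.png")
a=cv2.resize(im4[100:190,220:345],None,fx=6,fy=6,interpolation=cv2.INTER_CUBIC); cv2.imwrite("pics/w5z.png",cv2.convertScaleAbs(a,alpha=1.8))
```

```text
(no output)
```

View pics/w5z.png

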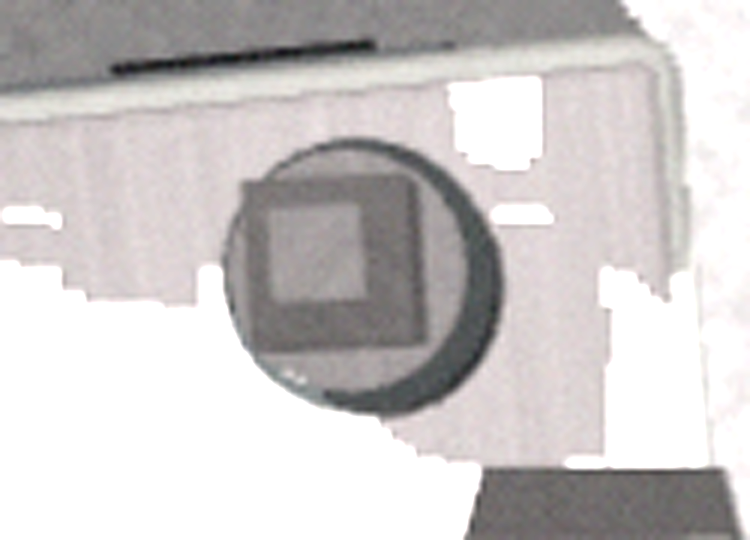

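```bash
cat > fit.py <<'E'
from h import *
from scipy.optimize import least_squares
from scipy.spatial.transform import Rotation as Ro
def axes(psi,th,lean=0.2):
    # shaker yaw psi; tilt about shaker y by -lean (toward -x); spin clockwise th
    return (Ro.from_euler("z",psi)*Ro.from_euler("y",-lean)*Ro.from_euler("z",-th)).as_matrix()
sq=lambda a,z:np.array([[-a,-a,z],[-a,a,z],[a,a,z],[a,-a,z]])
E
python3 - <<'E'
from fit import *
obs=[]
w4=lambda l:np.array(l)/5+[130,105]; w5=lambda l:np.array(l)/6+[220,100]
# order: TL TR BR BL ; image up=-x, right=+y => (-x,-y),(-x,+y),(+x,+y),(+x,-y)
obs.append(("w4",w4([(327,157),(407,153),(410,233),(333,235)]),sq(.007,.032)))
obs.append(("w4",w4([(318,137),(455,127),(465,270),(332,270)]),sq(.013,.020)))
obs.append(("w5",w5([(268,207),(360,203),(367,298),(275,303)]),sq(.007,.032)))
obs.append(("w5",w5([(243,183),(410,177),(420,345),(250,350)]),sq(.013,.020)))
def res(p,lean=None):
    R=axes(p[3],p[4],p[5] if len(p)>5 else 0.2); r=[]
    for f,uv,P in obs: r.append((proj(f,p[:3]+P@R.T)-uv).ravel())
    r=np.concatenate(r); return np.append(r,[(p[3]-PSI)*100])
# shaker yaw from platform front edge in w4/w5
e5=w5([(0,120),(640,62)]); q=[atz("w5",u,.09) for u in e5]; d=q[1]-q[0]; psi5=np.arctan2(-d[0],d[1]); 
e4=w4([(0,103),(640,35)]); q=[atz("w4",u,.09) for u in e4]; d=q[1]-q[0]; psi4=np.arctan2(-d[0],d[1]); print("psi",psi5,psi4)
PSI=psi5
s=least_squares(res,[.585,.02,.1,PSI,0.1]); print(s.x.round(4),np.sqrt(np.mean(s.fun**2)).round(2)); 
s=least_squares(res,[.585,.02,.1,PSI,0.1,.2]); print(s.x.round(4),np.sqrt(np.mean(s.fun**2)).round(2)); 
for f in ["w4","w5"]:
    R=axes(PSI,0); print(f)
E
```

```text
psi 0.10753687405350264 0.11774306203082938
[0.5805 0.0209 0.124  0.1076 0.0454] 0.35
[0.5812 0.021  0.1242 0.1076 0.0423 0.2267] 0.32
w4
w5
```

Run:
```python
from fit import *
p=np.array([.5805,.0209,.124]); R=axes(.105,.045)
for f,off,sc,lo in [("w5",(220,100),6,"w5z"),("w4",(130,105),5,"w4z"),("w1",(0,140),4,"w1y"),("side0",(180,100),2.5,"s0a"),("top0",(280,70),2.5,"t0b")]:
    im=cv2.imread("pics/%s.png"%lo)
    t=np.linspace(0,2*np.pi,60); circ=np.c_[.02*np.cos(t),.02*np.sin(t),0*t]
    for P in [circ,sq(.013,0),sq(.013,.02),sq(.007,.032)]:
        uv=((proj(f,p+P@R.T)-off)*sc).round().astype(int); cv2.polylines(im,[uv[:,None]],True,(0,0,255) if len(P)<9 else (0,255,0),1)
    cv2.imwrite("pics/ov_%s.png"%lo,im)
a=[cv2.resize(cv2.imread("pics/ov_%s.png"%l),(400,300)) for l in ["w5z","w4z","w1y","t0b"]]
cv2.imwrite("pics/ov.png",np.vstack([np.hstack(a[:2]),np.hstack(a[2:])])); cv2.imwrite("pics/ovs.png",cv2.resize(cv2.imread("pics/ov_s0a.png")[130:300,250:500],None,fx=3,fy=3))
```

```text
(no output)
```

View pics/ov.png

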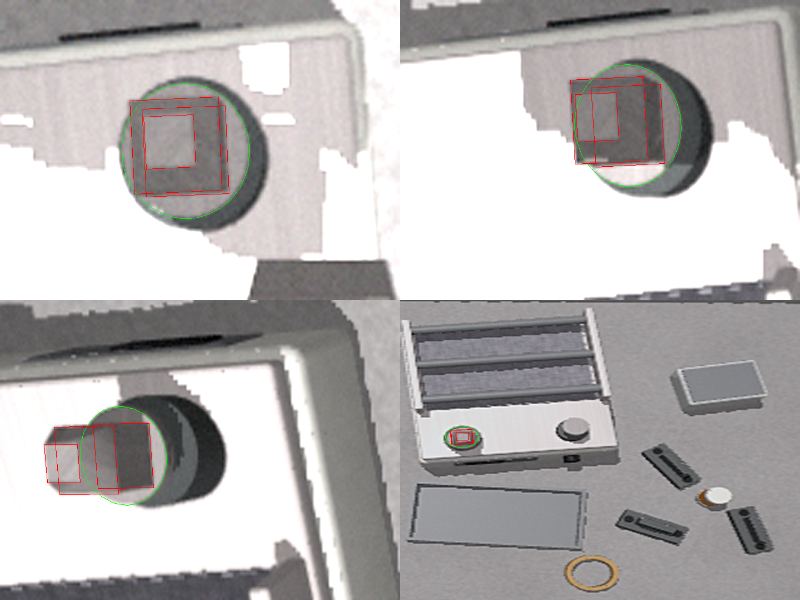

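View pics/ovs.png

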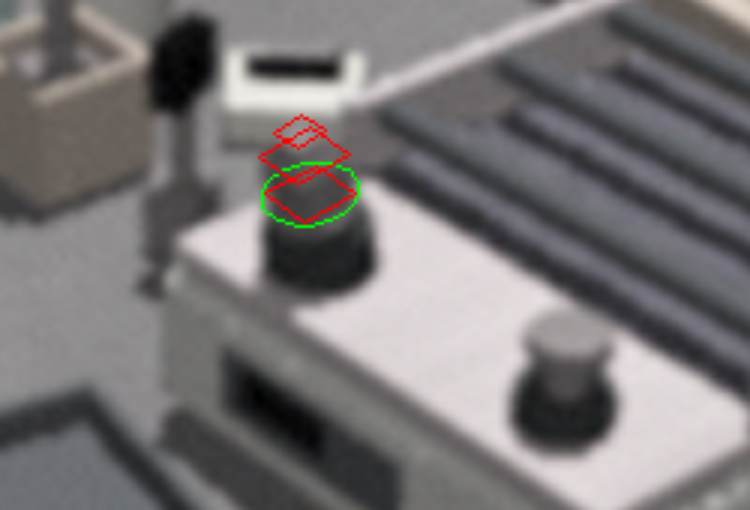

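Run:
```python
from fit import *
obs=[]
w4=lambda l:np.array(l)/5+[130,105]; w5=lambda l:np.array(l)/6+[220,100]; w1=lambda l:np.array(l)/4+[0,140]
obs.append(("w4",w4([(327,157),(407,153),(410,233),(333,235)]),sq(.007,.032)))
obs.append(("w4",w4([(318,137),(455,127),(465,270),(332,270)]),sq(.013,.020)))
obs.append(("w5",w5([(268,207),(360,203),(367,298),(275,303)]),sq(.007,.032)))
obs.append(("w5",w5([(243,183),(410,177),(420,345),(250,350)]),sq(.013,.020)))
obs.append(("w1",w1([(82,231),(145,231),(143,292),(82,290)]),sq(.007,.032)))
obs.append(("w1",w1([(213,197),(213,308)]),sq(.013,.020)[1:3]))
obs.append(("w1",w1([(268,197),(275,300)]),sq(.013,.0)[1:3]))
def res(p):
    R=axes(p[3],p[4]); r=[]
    for f,uv,P in obs: r.append((proj(f,p[:3]+P@R.T)-uv).ravel())
    r=np.concatenate(r); return np.append(r,[(p[3]-.105)*100])
s=least_squares(res,[.585,.02,.1,.1,0.1]); print(s.x.round(4)); print(s.fun.round(1)); 
s0=s
o=obs
for sub in [o[:2],o[2:4],o[4:]]:
    obs=sub; s=least_squares(res,s0.x); print(s.x.round(4))
# pin cap
print("pin w5", [atz("w5",(150,162),z).round(4) for z in (.13,)], "w4",atz("w4",(88,165),.13).round(4))
R=axes(.105,0);
```

```text
[0.5805 0.0208 0.1233 0.1046 0.052 ]
[ 0.4 -0.  -0.2  0.2  0.1 -0.1  0.2  0.   0.3 -0.8  0.5  0.1  0.1 -0.5
 -0.7  0.5  0.3  0.4  0.3  0.5 -0.2  0.3 -0.2 -0.   0.1 -0.4 -0.2 -0.4
 -0.8 -0.5  0.1 -0.4 -0.2 -0.1 -1.1 -0.2  0.7 -0.3  1.1  0.2 -1.7  1.1
  0.4  0.4  0.4  0.   0.5 -0.2 -0. ]
[0.5808 0.0201 0.1214 0.105  0.0423]
[0.5801 0.0213 0.1271 0.1051 0.0434]
[0.5797 0.022  0.1247 0.1044 0.0817]
pin w5 [array([ 0.5988, -0.1063,  0.13  ])] w4 [ 0.5998 -0.1057  0.13  ]
```

Run:
```python
from fit import *
for z in (.168,.171,.174):
    a=[atz("w5",u,z) for u in [(300.8,178),(340.8,178)]]; print(z,np.round(a,4),np.linalg.norm(a[1]-a[0]))
```

```text
0.168 [[0.6037 0.0462 0.168 ]
 [0.603  0.082  0.168 ]] 0.03578872283833934
0.171 [[0.603  0.0463 0.171 ]
 [0.6023 0.0817 0.171 ]] 0.035423667610835076
0.174 [[0.6024 0.0465 0.174 ]
 [0.6016 0.0815 0.174 ]] 0.035058612383330814
```

servo_tool(
  rows=[
    [[0.2,-0.2,0],-0.022],
    [[0.4,-0.4,0],-0.022],
    [[0.58,-0.53,0],-0.022],
    [[0.58,-0.53,0],-0.022],
    [[0.58,-0.53,0],-0.022],
    [[0.58,-0.53,0],-0.022],
  ],
)

```text
time: 5.75
tool_pos: [0.577, 0.0202, 0.2839]
ee_rot: [3.141, 0.001, -3.087]
wrist_force: [0.2, 0.3, -2.8]
width: 0.0218
```

Run:
```python
from fit import *
im=snap("wrist","w6"); o=robot.get_obs(); print(o["tool_pos"],o["ee_rot"],o["wrist_force"])
s=snap("side","s6")
a=cv2.resize(im[80:280,200:440],None,fx=3,fy=3); cv2.imwrite("pics/w6z.png",cv2.convertScaleAbs(a,alpha=1.5))
a=cv2.resize(s[80:230,260:400],None,fx=4,fy=4,interpolation=cv2.INTER_CUBIC); cv2.imwrite("pics/s6z.png",a)
```

```text
[0.5770464  0.02007857 0.28370177] [ 3.14095206e+00  3.39543799e-04 -3.08679701e+00] [ 0.00981966 -0.07838245 -2.90731507]
```

View pics/w6z.png

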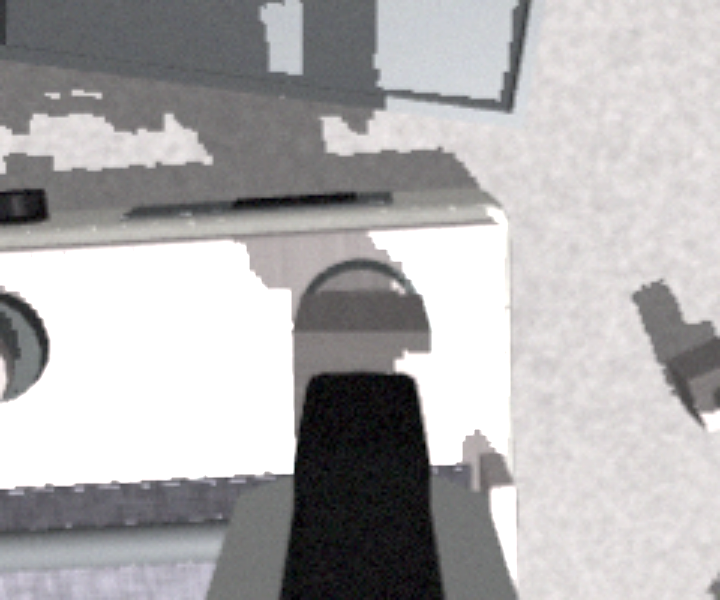

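View pics/s6z.png

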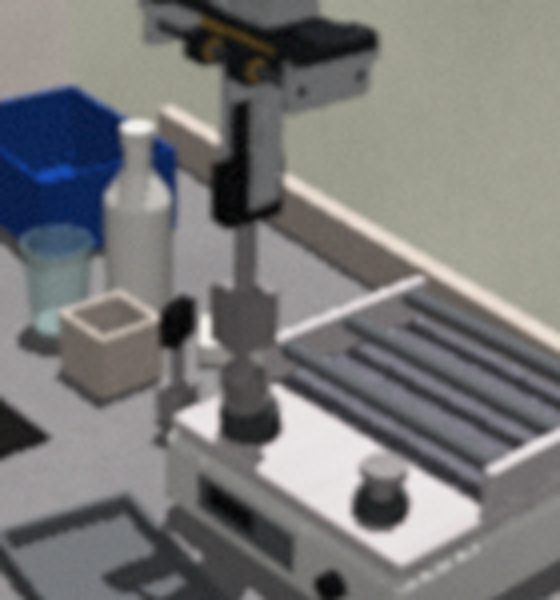

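servo_tool(
  rows=[
    [[0,0,0.1],0],
    [[0,0.005,0.18],0],
    [[0,0.005,0.27],0],
    [[0,0.005,0.27],0],
    [[0,0.005,0.27],0],
  ],
)

```text
time: 6.27
tool_pos: [0.5761, 0.0193, 0.2609]
ee_rot: [3.141, -0.002, -3.088]
wrist_force: [-0.2, -0.5, -2.5]
width: 0.0222
```

servo_tool(
  rows=[
    [[0.03,0,0.04],0],
    [[0.06,0,0.08],0],
    [[0.08,0,0.1],0],
    [[0.08,0,0.1],0],
  ],
)

```text
time: 6.6
tool_pos: [0.572, 0.0188, 0.2581]
ee_rot: [-3.141, 0.01, -3.088]
wrist_force: [3.2, 0.7, 4.8]
width: 0.0217
```

Run:
```python
from fit import *
o=robot.get_obs(); print(o["tool_pos"],o["ee_rot"],o["wrist_force"],o["wrist_torque"])
s=snap("side","s7")
a=cv2.resize(s[80:230,260:400],None,fx=4,fy=4,interpolation=cv2.INTER_CUBIC); cv2.imwrite("pics/s7z.png",a)
```

```text
[0.57202335 0.01883757 0.25813347] [-3.14095818  0.00993692 -3.08845172] [3.18102467 0.73690048 4.82517333] [ 0.14216367 -0.80445558  0.0317285 ]
```

View pics/s7z.png

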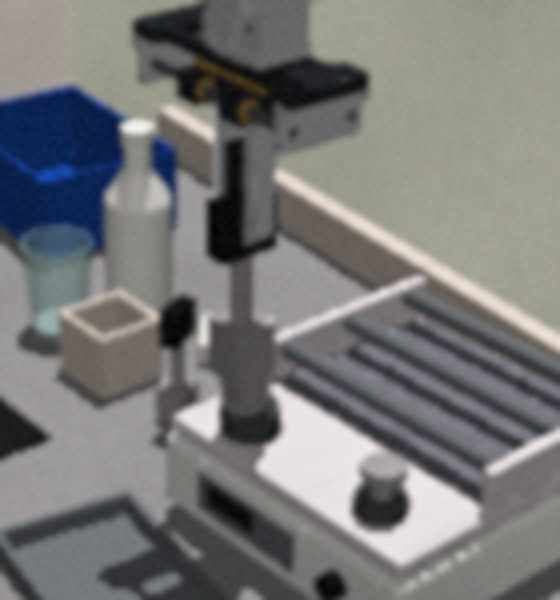

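servo_tool(
  rows=[
    [[0.02,0.01,0.06],0],
    [[0.05,0.01,0.1],0],
    [[0.05,0.01,0.1],0],
    [[0.05,0.01,0.1],0],
  ],
)

```text
time: 6.98
tool_pos: [0.5659, 0.0194, 0.2454]
ee_rot: [3.141, -0.001, -3.089]
wrist_force: [2.3, 0.1, -2.0]
width: 0.0217
```

Run:
```python
from fit import *
o=robot.get_obs(); print(o["tool_pos"],o["ee_rot"],o["wrist_force"],o["wrist_torque"])
s=snap("side","s8")
a=cv2.resize(s[80:230,260:400],None,fx=4,fy=4,interpolation=cv2.INTER_CUBIC); cv2.imwrite("pics/s8z.png",a)
im=snap("wrist","w8")
a=cv2.resize(im[80:280,200:440],None,fx=3,fy=3); cv2.imwrite("pics/w8z.png",cv2.convertScaleAbs(a,alpha=1.5))
```

```text
[0.56590229 0.01941039 0.2454446 ] [ 3.14140856e+00 -7.08180328e-04 -3.08857734e+00] [ 2.32833694  0.11992705 -1.97911749] [ 0.03276456 -0.96941548  0.0279244 ]
```

View pics/s8z.png

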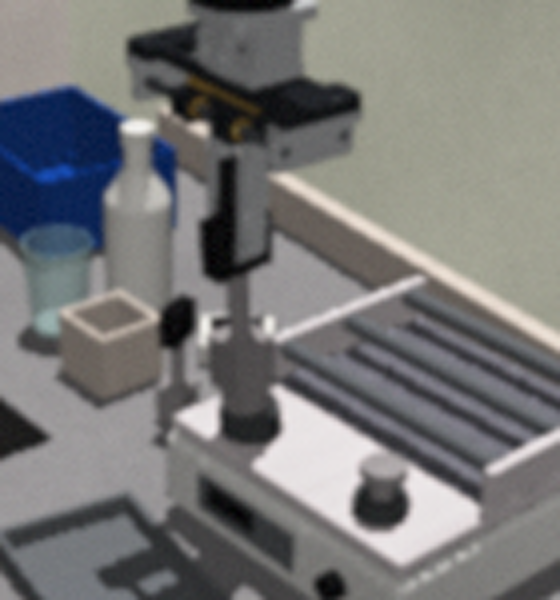

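View pics/w8z.png

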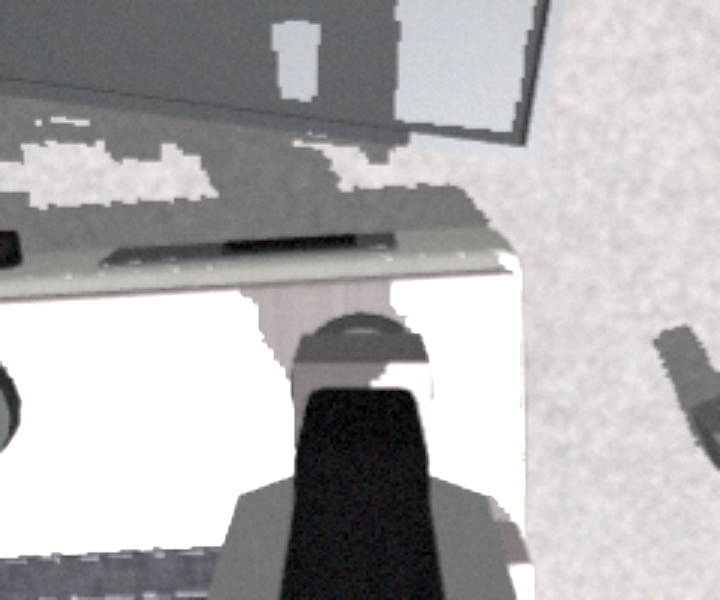

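servo_tool(
  rows=[
    [[0.03,0,0.05],0],
    [[0.07,-0.01,0.1],0],
    [[0.12,-0.01,0.14],0],
    [[0.14,-0.01,0.17],0],
    [[0.14,-0.01,0.17],0],
    [[0.14,-0.01,0.17],0],
  ],
)

```text
time: 7.58
tool_pos: [0.554, 0.018, 0.2344]
ee_rot: [-3.141, 0.001, -3.088]
wrist_force: [0.2, 0.6, 4.9]
width: 0.0217
```

Run:
```python
from fit import *
o=robot.get_obs(); print(o["tool_pos"],o["ee_rot"],o["wrist_force"],o["wrist_torque"])
s=snap("side","s9")
a=cv2.resize(s[80:230,260:400],None,fx=4,fy=4,interpolation=cv2.INTER_CUBIC); cv2.imwrite("pics/s9z.png",a)
im=snap("wrist","w9")
a=cv2.resize(im[80:280,200:440],None,fx=3,fy=3); cv2.imwrite("pics/w9z.png",cv2.convertScaleAbs(a,alpha=1.5))
```

```text
[0.55398078 0.01798541 0.23442695] [-3.14140860e+00  6.86647327e-04 -3.08848518e+00] [0.15198862 0.6087222  4.86342862] [ 0.12972067 -0.32550786  0.06655511]
```

View pics/s9z.png

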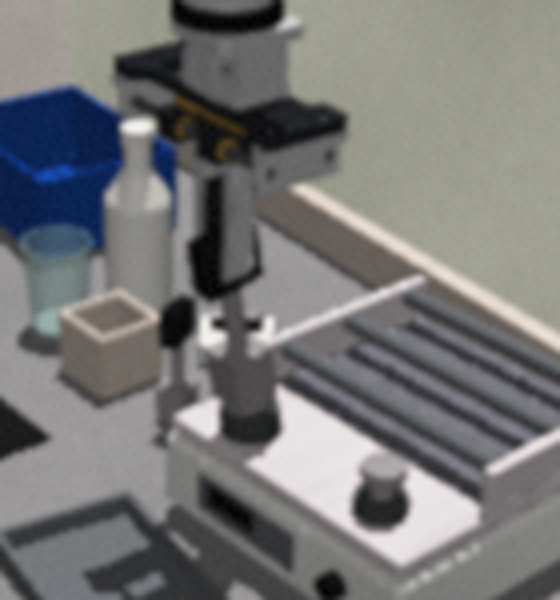

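View pics/w9z.png

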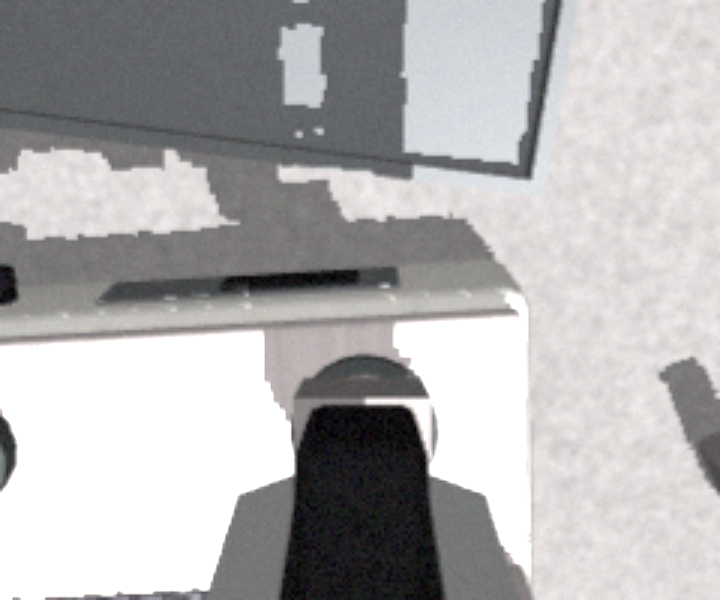

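servo_tool(
  rows=[
    [[0,0,0.03],0],
    [[0,0,0.06],0],
    [[0,0,0.06],0],
    [[0,0,0.06],0],
  ],
)

```text
time: 8.02
tool_pos: [0.5539, 0.018, 0.2339]
ee_rot: [-3.141, 0.004, -3.088]
wrist_force: [-5.0, 0.5, 17.6]
width: 0.0219
```

Run:
```python
from fit import *
o=robot.get_obs(); print(o["tool_pos"],o["ee_rot"],o["wrist_force"],o["wrist_torque"])
s=snap("side","s10")
a=cv2.resize(s[110:200,280:360],None,fx=6,fy=6,interpolation=cv2.INTER_CUBIC); cv2.imwrite("pics/s10z.png",a)
```

```text
[0.55393049 0.01801939 0.23391218] [-3.14091648  0.00430084 -3.08836043] [-4.98125223  0.49760794 17.61435624] [0.18828809 0.65219302 0.10450209]
```

View pics/s10z.png

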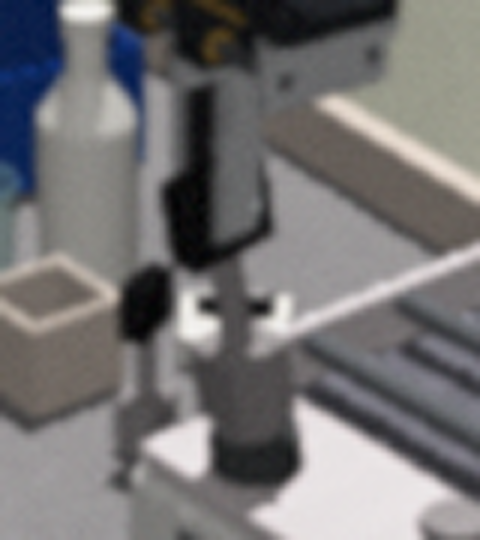

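servo_tool(
  rows=[
    [[0,0,-0.05],0],
    [[0,0,-0.05],0],
  ],
)

```text
time: 8.23
tool_pos: [0.5541, 0.018, 0.2342]
ee_rot: [-3.141, 0.001, -3.089]
wrist_force: [-1.6, -0.3, 11.8]
width: 0.0222
```

servo_tool(
  rows=[
    [[0,0,0],0],
    [[0,0,0],0],
    [[0,0,0],0],
    [[0,0,-0.05],0],
    [[0,0,-0.1],0],
    [[0,0,-0.14],0],
    [[0,0,-0.14],0],
  ],
  grip=0.4,
)

```text
time: 8.82
tool_pos: [0.5553, 0.018, 0.2441]
ee_rot: [-3.141, 0.001, -3.089]
wrist_force: [-0.1, -0.5, 1.3]
width: 0.0282
```

Run:
```python
from fit import *
o=robot.get_obs(); print(o["tool_pos"],o["ee_rot"],o["wrist_force"],o["wrist_torque"],o["joint_positions"])
s=snap("side","s11")
a=cv2.resize(s[110:200,280:360],None,fx=6,fy=6,interpolation=cv2.INTER_CUBIC); cv2.imwrite("pics/s11z.png",a)
im=snap("wrist","w11")
a=cv2.resize(im[150:350,200:440],None,fx=3,fy=3); cv2.imwrite("pics/w11z.png",cv2.convertScaleAbs(a,alpha=1.8))
```

```text
[0.55531128 0.01802344 0.24407842] [-3.14149597e+00  1.37420822e-03 -3.08851736e+00] [-0.1159053  -0.46375286  1.26184199] [ 0.00831042 -0.02700132  0.02564414] [-6.96489742e-02  9.45908218e-02  1.28695785e+00  7.35607421e-05
  1.75866828e+00 -1.69350674e+00]
```

View pics/s11z.png

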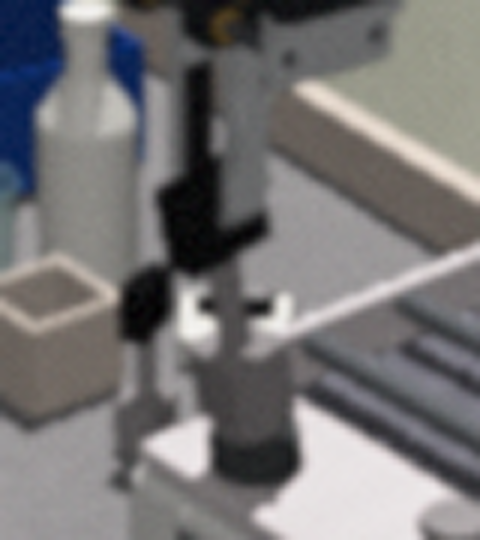

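View pics/w11z.png

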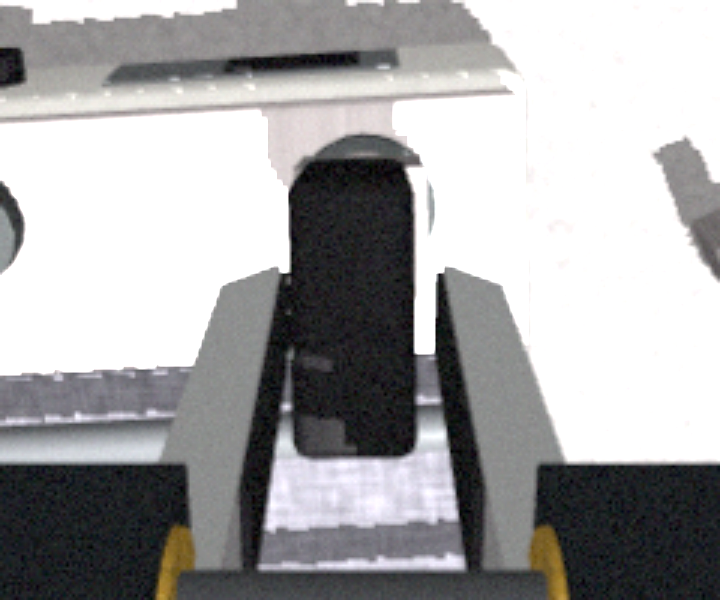

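Run:
```python
from fit import *
p=np.array([.5805,.021,.123])
hb=np.array([[x,y,z] for z in (.1445,) for x,y in [(-.025,-.011),(-.025,.011),(.025,.011),(.025,-.011)]])
im=cv2.imread("pics/w11z.png")
for lean,col in [(.2,(0,255,0)),(.26,(0,255,255)),(.32,(0,0,255))]:
    R=axes(.105,.05,lean); uv=((proj("w11",p+hb@R.T)-[200,150])*3).round(); print(lean,uv.tolist())
    cv2.polylines(im,[uv.astype(int)[:,None]],True,col,1)
cv2.imwrite("pics/ov11.png",im)
```

```text
0.2 [[298.0, 197.0], [426.0, 197.0], [425.0, 479.0], [299.0, 479.0]]
0.26 [[296.0, 146.0], [424.0, 146.0], [423.0, 434.0], [296.0, 433.0]]
0.32 [[294.0, 96.0], [421.0, 96.0], [421.0, 386.0], [293.0, 385.0]]
```

View pics/ov11.png

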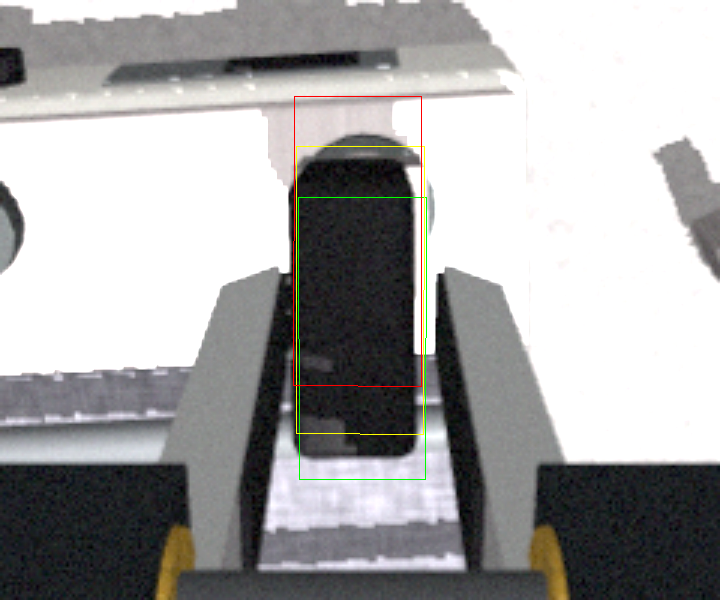

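servo_tool(
  rows=[
    [[0,0,0],0.014],
    [[0,0,0],0.028],
    [[0,0,0],0.042],
    [[0,0,0],0.056],
    [[0,0,0],0.07],
    [[0,0,0],0.084],
    [[0,0,0],0.098],
    [[0,0,0],0.112],
    [[0,0,0],0.126],
    [[0,0,0],0.14],
    [[0,0,0],0.154],
    [[0,0,0],0.168],
  ],
)

```text
time: 9.92
tool_pos: [0.555, 0.018, 0.2431]
ee_rot: [-3.142, 0.0, 2.929]
wrist_force: [-0.1, -0.3, -0.7]
width: 0.0282
```

servo_tool(
  rows=[
    [[0,0,0],0.014],
    [[0,0,0],0.028],
    [[0,0,0],0.042],
    [[0,0,0],0.056],
    [[0,0,0],0.07],
    [[0,0,0],0.084],
    [[0,0,0],0.098],
    [[0,0,0],0.112],
    [[0,0,0],0.126],
    [[0,0,0],0.14],
    [[0,0,0],0.154],
    [[0,0,0],0.168],
  ],
)

```text
time: 10.92
tool_pos: [0.5552, 0.0182, 0.2433]
ee_rot: [3.141, 0.001, 2.665]
wrist_force: [1.7, 1.7, 0.8]
width: 0.0283
```

Run:
```python
from fit import *
o=robot.get_obs(); print(o["tool_pos"],o["ee_rot"],o["wrist_force"],o["wrist_torque"],o["joint_positions"][5])
im=snap("wrist","w12")
a=cv2.resize(im[120:350,180:460],None,fx=2.5,fy=2.5); cv2.imwrite("pics/w12z.png",cv2.convertScaleAbs(a,alpha=1.8))
```

```text
[0.55520574 0.01823063 0.24329407] [3.14077025e+00 6.03202191e-04 2.66485438e+00] [1.66158114 1.71325383 0.83977679] [ 0.40741126 -0.44333963  0.16250861] -1.1635304471183616
```

View pics/w12z.png

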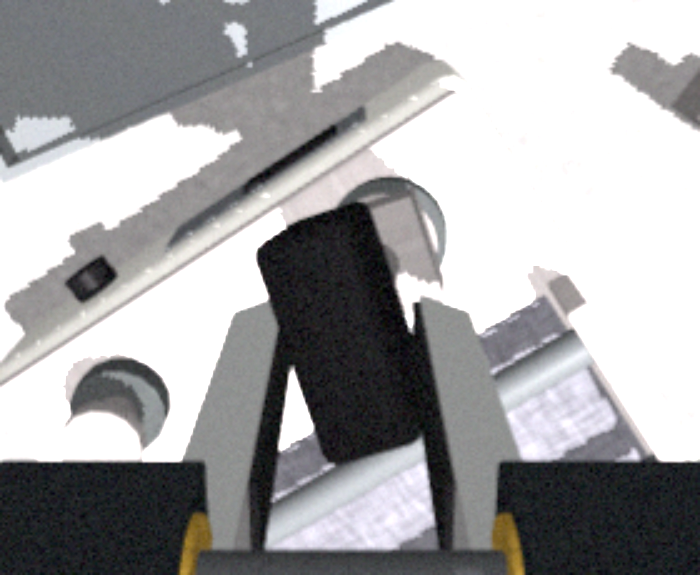

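servo_tool(
  rows=[
    [[0,0,0],0.014],
    [[0,0,0],0.028],
    [[0,0,0],0.042],
    [[0,0,0],0.056],
    [[0,0,0],0.07],
    [[0,0,0],0.084],
    [[0,0,0],0.098],
    [[0,0,0],0.112],
    [[0,0,0],0.126],
    [[0,0,0],0.14],
    [[0,0,0],0.154],
    [[0,0,0],0.168],
  ],
)

```text
time: 11.97
tool_pos: [0.5551, 0.0179, 0.2431]
ee_rot: [3.141, 0.0, 2.401]
wrist_force: [3.4, 1.6, 0.8]
width: 0.0282
```

Run:
```python
from fit import *
o=robot.get_obs(); print(o["tool_pos"],o["ee_rot"],o["wrist_force"],o["wrist_torque"],o["joint_positions"][5])
im=snap("wrist","w13"); s=snap("side","s13")
a=cv2.resize(im[120:350,180:460],None,fx=2.5,fy=2.5); cv2.imwrite("pics/w13z.png",cv2.convertScaleAbs(a,alpha=1.8))
a=cv2.resize(s[110:200,280:360],None,fx=6,fy=6,interpolation=cv2.INTER_CUBIC); cv2.imwrite("pics/s13z.png",a)
```

```text
[0.55507902 0.01794791 0.24309493] [3.14139379e+00 3.75861846e-04 2.40067045e+00] [3.35268553 1.6417606  0.81464959] [ 0.32137353 -0.80252378  0.15484319] -0.8996081497957437
```

View pics/w13z.png

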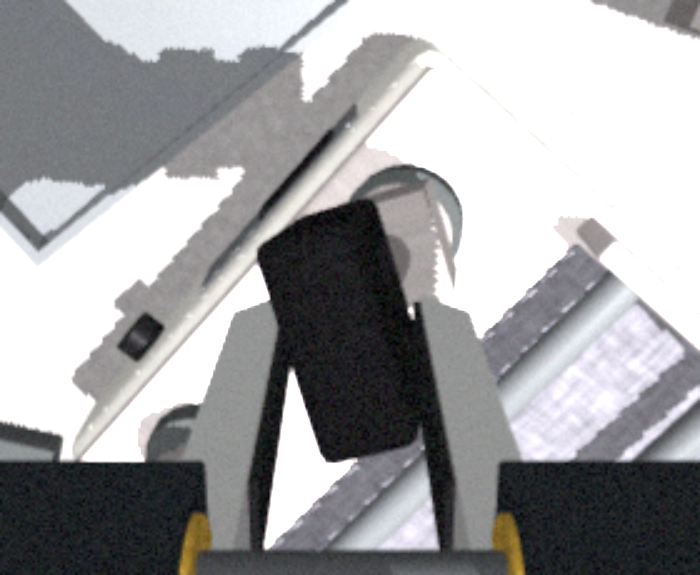

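View pics/s13z.png

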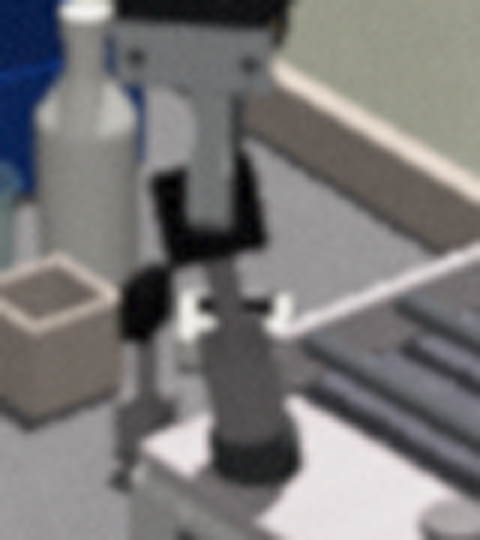

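servo_tool(
  rows=[
    [[0,0,0],0.014],
    [[0,0,0],0.028],
    [[0,0,0],0.042],
    [[0,0,0],0.056],
    [[0,0,0],0.07],
    [[0,0,0],0.084],
    [[0,0,0],0.098],
    [[0,0,0.01],0.112],
    [[0,0,0.01],0.126],
    [[0,0,0.01],0.14],
    [[0,0,0.01],0.154],
    [[0,0,0.01],0.168],
  ],
)

```text
time: 13.07
tool_pos: [0.555, 0.0179, 0.2425]
ee_rot: [3.141, 0.0, 2.137]
wrist_force: [2.5, -0.8, 2.2]
width: 0.0284
```

servo_tool(
  rows=[
    [[0,0,0],0.014],
    [[0,0,0],0.028],
    [[0,0,0],0.042],
    [[0,0,0],0.056],
    [[0,0,0],0.07],
    [[0,0,0],0.084],
    [[0,0,0],0.098],
    [[0,0,0.006],0.112],
    [[0,0,0.006],0.126],
    [[0,0,0.006],0.14],
    [[0,0,0.006],0.154],
    [[0,0,0.006],0.168],
  ],
)

```text
time: 14.07
tool_pos: [0.5548, 0.0179, 0.2418]
ee_rot: [-3.141, 0.0, 1.873]
wrist_force: [1.2, -1.4, 3.0]
width: 0.0284
```

Run:
```python
from fit import *
o=robot.get_obs(); print(o["tool_pos"],o["ee_rot"],o["wrist_force"],o["wrist_torque"],o["joint_positions"][5])
im=snap("wrist","w14"); s=snap("side","s14")
a=cv2.resize(im[120:350,180:460],None,fx=1.7,fy=1.7); b=cv2.resize(s[100:215,280:360],None,fx=3.4,fy=3.4,interpolation=cv2.INTER_CUBIC); cv2.imwrite("pics/c14.png",np.hstack([cv2.convertScaleAbs(a,alpha=1.8),b]))
```

```text
[0.55478768 0.01789052 0.24181091] [-3.14123098e+00  1.29216786e-04  1.87280837e+00] [ 1.24014181 -1.35062137  3.0257688 ] [-0.33550099 -0.54000169  0.18358493] -0.37180846221482805
```

View pics/c14.png

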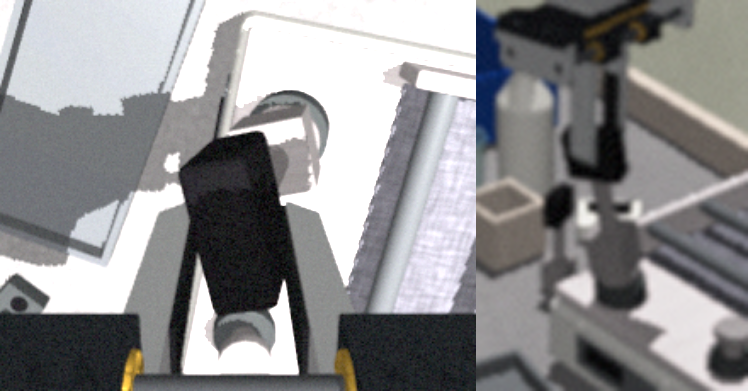

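servo_tool(
  rows=[
    [[0,0,0],0.014],
    [[0,0,0],0.028],
    [[0,0,0],0.042],
    [[0,0,0],0.056],
    [[0,0,0],0.07],
    [[0,0,0],0.084],
    [[0,0,0],0.098],
    [[0,0,0.006],0.112],
    [[0,0,0.006],0.126],
    [[0,0,0.006],0.14],
    [[0,0,0.006],0.154],
    [[0,0,0.006],0.168],
  ],
)

```text
time: 15.17
tool_pos: [0.5547, 0.0181, 0.2412]
ee_rot: [-3.141, -0.0, 1.609]
wrist_force: [0.8, -1.6, 3.2]
width: 0.0283
```

servo_tool(
  rows=[
    [[0,0,0],0.014],
    [[0,0,0],0.028],
    [[0,0,0],0.042],
    [[0,0,0],0.056],
    [[0,0,0],0.07],
    [[0,0,0],0.084],
    [[0,0,0],0.098],
    [[0,0,0.006],0.112],
    [[0,0,0.006],0.126],
    [[0,0,0.006],0.14],
    [[0,0,0.006],0.154],
    [[0,0,0.006],0.168],
  ],
)

```text
time: 16.17
tool_pos: [0.5549, 0.0181, 0.2408]
ee_rot: [-3.141, -0.0, 1.345]
wrist_force: [-0.9, -1.2, 1.8]
width: 0.0284
```

servo_tool(
  rows=[
    [[0,0,0],0.014],
    [[0,0,0],0.028],
    [[0,0,0],0.042],
    [[0,0,0],0.056],
    [[0,0,0],0.07],
    [[0,0,0],0.084],
    [[0,0,0],0.098],
    [[0,0,0.006],0.112],
    [[0,0,0.006],0.126],
    [[0,0,0.006],0.14],
    [[0,0,0.006],0.154],
    [[0,0,0.006],0.168],
  ],
)

```text
time: 17.17
tool_pos: [0.5549, 0.0181, 0.2403]
ee_rot: [-3.141, -0.0, 1.081]
wrist_force: [-2.3, -1.8, 2.2]
width: 0.0283
```

servo_tool(
  rows=[
    [[0,0,0],0.014],
    [[0,0,0],0.028],
    [[0,0,0],0.042],
    [[0,0,0],0.056],
    [[0,0,0],0.07],
    [[0,0,0],0.084],
    [[0,0,0],0.098],
    [[0,0,0.006],0.112],
    [[0,0,0.006],0.126],
    [[0,0,0.006],0.14],
    [[0,0,0.006],0.154],
    [[0,0,0.006],0.168],
  ],
)

```text
time: 18.17
tool_pos: [0.5549, 0.0181, 0.2398]
ee_rot: [-3.141, -0.0, 0.817]
wrist_force: [-1.2, -0.3, 0.1]
width: 0.0281
```

Run:
```python
from fit import *
o=robot.get_obs(); print(o["tool_pos"],o["ee_rot"],o["wrist_force"],o["wrist_torque"],o["joint_positions"][5])
im=snap("wrist","w15"); s=snap("side","s15")
a=cv2.resize(im[120:350,180:460],None,fx=1.7,fy=1.7); b=cv2.resize(s[100:215,280:360],None,fx=3.4,fy=3.4,interpolation=cv2.INTER_CUBIC); cv2.imwrite("pics/c15.png",np.hstack([cv2.convertScaleAbs(a,alpha=1.8),b]))
```

```text
[0.55494072 0.01808827 0.23978858] [-3.14145355e+00 -1.19776432e-04  8.17439137e-01] [-1.19124536 -0.33995002  0.10844486] [-0.2488651   0.30346611  0.16044389] 0.683742814985461
```

View pics/c15.png

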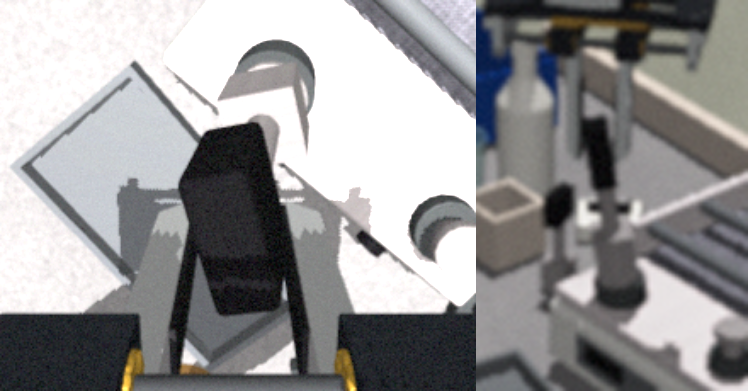

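servo_tool(
  rows=[
    [[0,0,0],0.014],
    [[0,0,0],0.028],
    [[0,0,0],0.042],
    [[0,0,0],0.056],
    [[0,0,0],0.07],
    [[0,0,0],0.084],
    [[0,0,0],0.098],
    [[0,0,0.006],0.112],
    [[0,0,0.006],0.126],
    [[0,0,0.006],0.14],
    [[0,0,0.006],0.154],
    [[0,0,0.006],0.168],
  ],
)

```text
time: 19.27
tool_pos: [0.555, 0.0181, 0.2393]
ee_rot: [-3.141, -0.0, 0.554]
wrist_force: [-1.8, -0.5, 0.5]
width: 0.0282
```

servo_tool(
  rows=[
    [[0,0,0],0.025],
    [[0,0,0],0.05],
    [[0,0,0],0.075],
    [[0,0,0],0.1],
    [[0,0,0],0.125],
    [[0,0,0.006],0.15],
    [[0,0,0.006],0.175],
    [[0,0,0.012],0.2],
    [[0,0,0.012],0.225],
    [[0,0,0.012],0.25],
    [[0,0,0.012],0.275],
    [[0,0,0.012],0.3],
  ],
)

```text
time: 20.27
tool_pos: [0.5551, 0.0183, 0.2381]
ee_rot: [-3.141, -0.0, 0.082]
wrist_force: [-0.6, -0.7, 0.5]
width: 0.0284
```

Run:
```python
from fit import *
o=robot.get_obs(); print(o["tool_pos"],o["ee_rot"],o["wrist_force"],o["wrist_torque"],o["joint_positions"][5])
im=snap("wrist","w16"); s=snap("side","s16")
a=cv2.resize(im[120:350,180:460],None,fx=1.7,fy=1.7); b=cv2.resize(s[100:215,280:360],None,fx=3.4,fy=3.4,interpolation=cv2.INTER_CUBIC); cv2.imwrite("pics/c16.png",np.hstack([cv2.convertScaleAbs(a,alpha=1.8),b]))
```

```text
[0.55506952 0.01825    0.23808368] [-3.14111432e+00 -7.95226846e-05  8.15920164e-02] [-0.6073097  -0.71628725  0.54797873] [-0.0926379   0.18735782  0.09122919] 1.4197591070893367
```

View pics/c16.png

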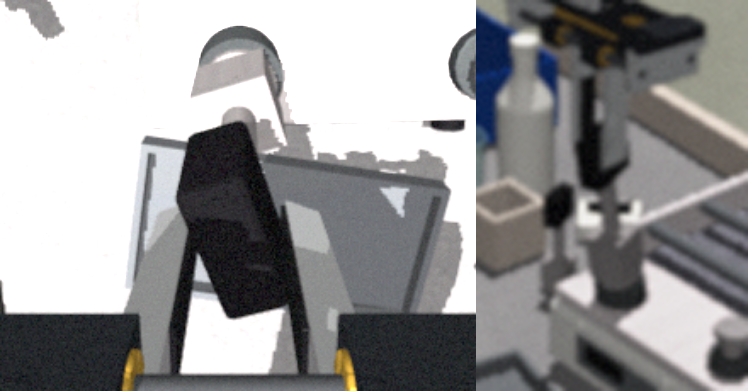

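servo_tool(
  rows=[
    [[0,0,0],-0.1],
    [[0,0,0],-0.1],
    [[0,0,0],-0.1],
    [[0,0,-0.2],-0.1],
    [[0,0,-0.4],-0.1],
    [[0,0,-0.6],-0.15],
    [[0,0,-0.6],-0.22],
    [[0,0,-0.6],-0.29],
    [[0,0,-0.6],-0.36],
    [[0,0,-0.6],-0.43],
    [[0,0,-0.6],-0.5],
    [[0,0,-0.6],-0.57],
  ],
  grip=0.1,
)

```text
time: 21.37
tool_pos: [0.5552, 0.0182, 0.2863]
ee_rot: [3.142, -0.001, 0.984]
wrist_force: [-1.0, 0.3, -0.5]
width: 0.0423
```

servo_tool(
  rows=[
    [[0,0,0],-0.08],
    [[0,0,0],-0.16],
    [[0,0,0],-0.24],
    [[0,0,0],-0.32],
    [[0,0,0],-0.4],
    [[0,0,0],-0.48],
    [[0,0,0],-0.56],
    [[0,0,0],-0.64],
    [[0,0,0],-0.72],
    [[0,0,0],-0.8],
    [[0,0,0],-0.88],
    [[0,0,0],-0.93],
  ],
)

```text
time: 22.37
tool_pos: [0.5552, 0.0182, 0.2863]
ee_rot: [3.141, 0.0, 2.445]
wrist_force: [-0.4, 0.9, -0.0]
width: 0.0418
```

servo_tool(
  rows=[
    [[0,0,0],-0.08],
    [[0,0,0],-0.16],
    [[0,0,0],-0.24],
    [[0,0,0],-0.32],
    [[0,0,0],-0.4],
    [[0,0,0],-0.48],
    [[0,0,0],-0.56],
    [[0,0,0],-0.62],
    [[0,0,0],-0.66],
    [[0,0,0],-0.66],
  ],
)

```text
time: 23.2
tool_pos: [0.5552, 0.0182, 0.2863]
ee_rot: [3.141, 0.0, -2.806]
wrist_force: [0.2, -0.8, -0.2]
width: 0.0421
```

Run:
```python
from fit import *
o=robot.get_obs(); print(o["tool_pos"],o["ee_rot"],o["wrist_force"],o["wrist_torque"],o["joint_positions"][5])
im=snap("wrist","w17"); s=snap("side","s17")
a=cv2.resize(im[120:350,180:460],None,fx=1.7,fy=1.7); b=cv2.resize(s[100:215,280:360],None,fx=3.4,fy=3.4,interpolation=cv2.INTER_CUBIC); cv2.imwrite("pics/c17.png",np.hstack([cv2.convertScaleAbs(a,alpha=1.8),b]))
```

```text
[0.5551662  0.01817379 0.28627908] [ 3.14132726e+00  4.61059592e-04 -2.80568390e+00] [ 0.19224875 -0.76501876 -0.16129253] [0.07218313 0.01847483 0.03722825] -1.9762064128434786
```

View pics/c17.png

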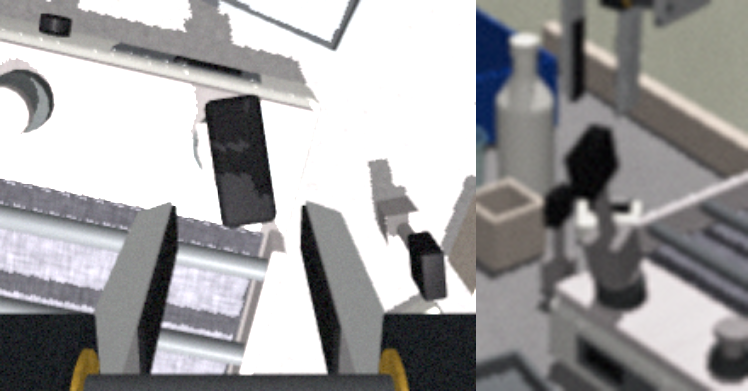

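servo_tool(
  rows=[
    [[0,0,0],-0.07],
    [[0,0,0.2],-0.07],
    [[0,0,0.4],-0.07],
    [[0,0,0.6],-0.07],
    [[0,0,0.6],-0.07],
  ],
)

```text
time: 23.72
tool_pos: [0.5534, 0.0182, 0.2345]
ee_rot: [3.138, -0.006, -2.698]
wrist_force: [0.1, -0.5, -0.7]
width: 0.0423
```

servo_tool(
  rows=[
    [[0,0,0],0],
    [[0,0,0],0],
    [[0,0,0],0],
    [[0,0,0],0],
    [[0,0,0],0.04],
    [[0,0,0],0.08],
    [[0,0,0],0.12],
    [[0,0,0],0.16],
    [[0,0,0],0.2],
    [[0,0,0],0.22],
    [[0,0,0],0.24],
    [[0,0,0],0.26],
  ],
  grip=0.42,
)

```text
time: 24.72
tool_pos: [0.5558, 0.0183, 0.2396]
ee_rot: [3.141, 0.003, -3.105]
wrist_force: [0.6, 0.2, 0.2]
width: 0.0276
```

Run:
```python
from fit import *
o=robot.get_obs(); print(o["tool_pos"],o["ee_rot"],o["wrist_force"],o["wrist_torque"],o["joint_positions"][5])
im=snap("wrist","w18"); s=snap("side","s18")
a=cv2.resize(im[120:350,180:460],None,fx=1.7,fy=1.7); b=cv2.resize(s[100:215,280:360],None,fx=3.4,fy=3.4,interpolation=cv2.INTER_CUBIC); cv2.imwrite("pics/c18.png",np.hstack([cv2.convertScaleAbs(a,alpha=1.8),b]))
```

```text
[0.55577268 0.01825784 0.23958501] [ 3.14132023e+00  2.98588073e-03 -3.10541167e+00] [0.57208519 0.15114811 0.23882524] [ 0.06195481 -0.2794474   0.16606612] -1.6763655254419796
```

View pics/c18.png

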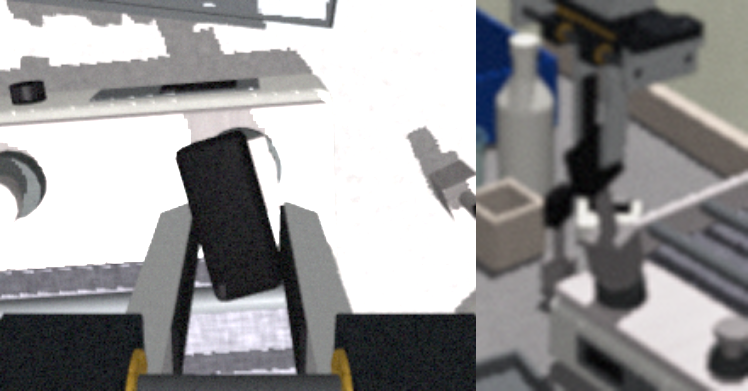

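servo_tool(
  rows=[
    [[0,0,0],0.025],
    [[0,0,0],0.05],
    [[0,0,0],0.075],
    [[0,0,0],0.1],
    [[0,0,0],0.125],
    [[0,0,0.006],0.15],
    [[0,0,0.006],0.175],
    [[0,0,0.012],0.2],
    [[0,0,0.012],0.225],
    [[0,0,0.012],0.25],
    [[0,0,0.012],0.275],
    [[0,0,0.012],0.3],
  ],
)

```text
time: 25.82
tool_pos: [0.5561, 0.0187, 0.239]
ee_rot: [3.139, 0.003, 2.708]
wrist_force: [2.1, 0.7, 1.5]
width: 0.0275
```

servo_tool(
  rows=[
    [[0,0,0],0.025],
    [[0,0,0],0.05],
    [[0,0,0],0.075],
    [[0,0,0],0.1],
    [[0,0,0],0.125],
    [[0,0,0.006],0.15],
    [[0,0,0.006],0.175],
    [[0,0,0.012],0.2],
    [[0,0,0.012],0.225],
    [[0,0,0.012],0.25],
    [[0,0,0.012],0.275],
    [[0,0,0.012],0.3],
  ],
)

```text
time: 26.82
tool_pos: [0.5568, 0.0182, 0.2383]
ee_rot: [3.137, 0.003, 2.236]
wrist_force: [2.5, 0.1, 0.9]
width: 0.0275
```

servo_tool(
  rows=[
    [[0,0,0],0.02],
    [[0,0,0],0.04],
    [[0,0,0],0.06],
    [[0,0,0],0.08],
    [[0,0,0],0.1],
    [[0,0,0.006],0.12],
    [[0,0,0.006],0.12],
  ],
)

```text
time: 27.4
tool_pos: [0.5565, 0.0177, 0.2378]
ee_rot: [3.137, 0.003, 2.048]
wrist_force: [2.3, -0.7, 1.9]
width: 0.0275
```

Run:
```python
from fit import *
o=robot.get_obs(); print(o["tool_pos"],o["ee_rot"],o["wrist_force"],o["wrist_torque"],o["joint_positions"][5])
im=snap("wrist","w19"); s=snap("side","s19")
a=cv2.resize(im[120:350,180:460],None,fx=1.7,fy=1.7); b=cv2.resize(s[100:215,280:360],None,fx=3.4,fy=3.4,interpolation=cv2.INTER_CUBIC); cv2.imwrite("pics/c19.png",np.hstack([cv2.convertScaleAbs(a,alpha=1.8),b]))
```

```text
[0.55646077 0.01772066 0.23777333] [3.13717684e+00 2.90775153e-03 2.04807237e+00] [ 2.32778168 -0.71328288  1.91474543] [-0.06903846 -0.54078067  0.24170855] -0.5472016527759064
```

View pics/c19.png

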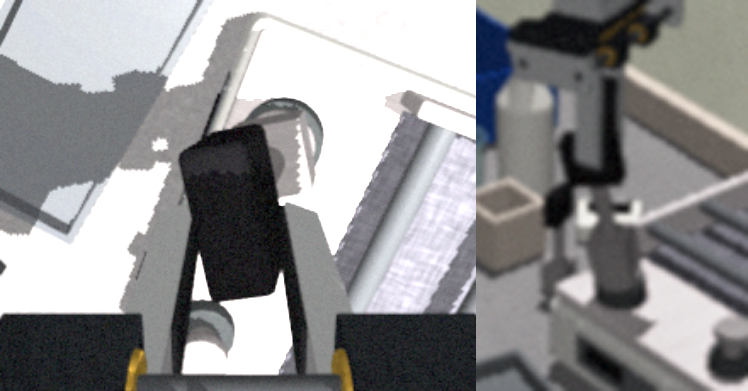

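servo_tool(
  rows=[
    [[0,0,0],0.02],
    [[0,0,0],0.04],
    [[0,0,0],0.06],
    [[0,0,0],0.08],
    [[0,0,0],0.1],
    [[0,0,0],0.1],
  ],
)

```text
time: 28.0
tool_pos: [0.5556, 0.0176, 0.2372]
ee_rot: [3.139, 0.002, 1.891]
wrist_force: [1.3, -1.6, 3.4]
width: 0.0273
```

Run:
```python
from fit import *
o=robot.get_obs(); print(o["tool_pos"],o["ee_rot"],o["wrist_force"],o["wrist_torque"],o["joint_positions"][5])
```

```text
[0.55563263 0.01763449 0.23715487] [3.13922887e+00 1.57238623e-03 1.89099651e+00] [ 1.30013562 -1.57009053  3.35473251] [-0.23172164 -0.60107708  0.16471953] -0.39021199385086774
```

servo_tool(
  rows=[
    [[0,0,0],0.02],
    [[0,0,0],0.04],
    [[0,0,0],0.06],
    [[0,0,0],0.08],
    [[0,0,0],0.08],
    [[0,0,0],0.08],
  ],
)

```text
time: 28.5
tool_pos: [0.5553, 0.018, 0.2369]
ee_rot: [3.14, 0.0, 1.767]
wrist_force: [2.4, -0.4, 4.7]
width: 0.0277
```

Run:
```python
from fit import *
o=robot.get_obs(); print(o["tool_pos"],o["ee_rot"],o["wrist_force"],o["wrist_torque"],o["joint_positions"][5])
im=snap("wrist","w20"); s=snap("side","s20")
a=cv2.resize(im[120:350,180:460],None,fx=1.7,fy=1.7); b=cv2.resize(s[100:215,280:360],None,fx=3.4,fy=3.4,interpolation=cv2.INTER_CUBIC); cv2.imwrite("pics/c20.png",np.hstack([cv2.convertScaleAbs(a,alpha=1.8),b]))
```

```text
[0.555339   0.01796028 0.23686309] [3.13985309e+00 4.32302418e-04 1.76716099e+00] [ 2.42452222 -0.42481863  4.673455  ] [-0.12858465 -0.5948938   0.34609745] -0.26609717637808156
```

View pics/c20.png

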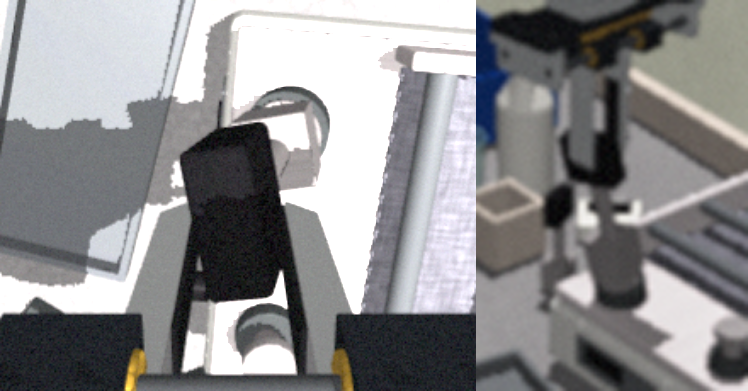

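servo_tool(
  rows=[
    [[0,0,0],-0.1],
    [[0,0,0],-0.1],
    [[0,0,0],-0.1],
    [[0,0,-0.2],-0.1],
    [[0,0,-0.4],-0.1],
    [[0,0,-0.6],-0.05],
    [[0,0,-0.6],0.02],
    [[0,0,-0.6],0.1],
    [[0,0,-0.6],0.18],
    [[0,0,-0.6],0.26],
    [[0,0,-0.6],0.34],
    [[0,0,-0.6],0.42],
  ],
  grip=-0.4,
)

```text
time: 29.6
tool_pos: [0.5538, 0.0182, 0.2826]
ee_rot: [-3.137, 0.002, 1.102]
wrist_force: [-1.4, 0.3, 0.2]
width: 0.0658
```

servo_tool(
  rows=[
    [[0,0,0],0.08],
    [[0,0,0],0.16],
    [[0,0,0],0.24],
    [[0,0,0],0.32],
    [[0,0,0],0.4],
    [[0,0,0],0.43],
    [[0,0,0],0.43],
  ],
)

```text
time: 30.18
tool_pos: [0.554, 0.0182, 0.2827]
ee_rot: [-3.139, 0.003, 0.432]
wrist_force: [0.3, 0.9, -0.1]
width: 0.0661
```

Run:
```python
from fit import *
o=robot.get_obs(); print(o["tool_pos"],o["ee_rot"],o["wrist_force"],o["width"],o["joint_positions"][5])
im=snap("wrist","w21"); s=snap("side","s21")
a=cv2.resize(im[120:350,180:460],None,fx=1.7,fy=1.7); b=cv2.resize(s[100:215,280:360],None,fx=3.4,fy=3.4,interpolation=cv2.INTER_CUBIC); cv2.imwrite("pics/c21.png",np.hstack([cv2.convertScaleAbs(a,alpha=1.8),b]))
```

```text
[0.5539646  0.01821408 0.2826545 ] [-3.13946967  0.00341076  0.43183688] [ 0.26006075  0.90922179 -0.12001859] 0.06609664300734135 1.0694545572550544
```

View pics/c21.png

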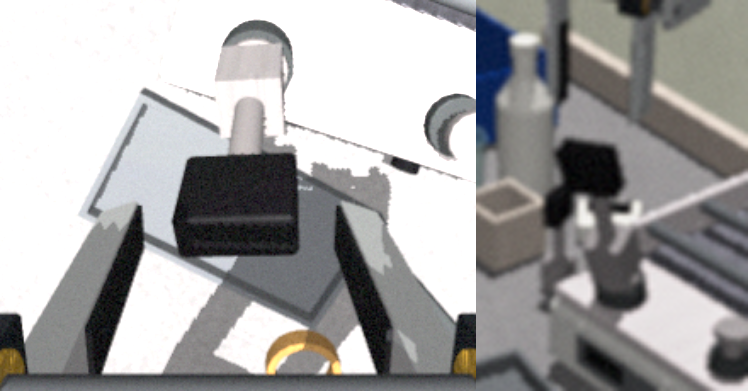

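Run:
```python
from fit import *
c=np.array([(177,220),(298,213),(297,251),(187,256)])/1.7+[180,120]
p=np.array([atz("w21",u,.254) for u in c]);print(p.round(4),p.mean(0).round(4))
seat=np.array([.5821,.0212,.1152]); v=p.mean(0)-seat; print(v, np.arctan2(-v[0],v[2]),np.arctan2(-v[1],v[2]))
yaw=.4318; tx=np.array([np.cos(yaw),np.sin(yaw)]);ty=np.array([np.sin(yaw),-np.cos(yaw)])
for h in (.125,.13):
    g=seat+v/np.linalg.norm(v)*h; d=g[:2]-np.array([.55396,.01821]); print(g.round(4),"dx",(d@tx).round(4),"dy",(d@ty).round(4))
```

```text
[[ 0.5349  0.0357  0.254 ]
 [ 0.5578 -0.0065  0.254 ]
 [ 0.5428 -0.0136  0.254 ]
 [ 0.522   0.0258  0.254 ]] [0.5394 0.0104 0.254 ]
[-0.04272379 -0.01084493  0.1388    ] 0.2986048738397889 0.07797505085237912
[0.5454 0.0119 0.2343] dx -0.0104 dy 0.0022
[0.544  0.0115 0.2391] dx -0.0119 dy 0.0019
```

servo_tool(
  rows=[
    [[-0.14,0.02,0],0],
    [[-0.14,0.02,0.3],0],
    [[-0.14,0.02,0.6],0],
    [[-0.14,0.02,0.8],0],
    [[-0.14,0.02,0.8],0],
    [[-0.14,0.02,0.8],0],
  ],
)

```text
time: 30.78
tool_pos: [0.5443, 0.0116, 0.2192]
ee_rot: [-3.14, 0.002, 0.433]
wrist_force: [0.4, -0.0, 0.4]
width: 0.0657
```

servo_tool(
  rows=[
    [[0,0,0],0],
    [[0,0,0],0],
    [[0,0,0],0],
    [[0,0,0],0],
    [[0,0,0],0],
    [[0,0,0],0],
  ],
  grip=1,
)

```text
time: 31.28
tool_pos: [0.546, 0.0115, 0.2218]
ee_rot: [3.14, -0.002, 0.433]
wrist_force: [-2.0, -0.5, 5.2]
width: 0.0515
```

Run:
```python
from fit import *
o=robot.get_obs(); print(o["tool_pos"],o["ee_rot"],o["wrist_force"],o["wrist_torque"],o["width"],o["joint_positions"][5])
im=snap("wrist","w22"); s=snap("side","s22")
a=cv2.resize(im[120:350,180:460],None,fx=1.7,fy=1.7); b=cv2.resize(s[100:215,280:360],None,fx=3.4,fy=3.4,interpolation=cv2.INTER_CUBIC); cv2.imwrite("pics/c22.png",np.hstack([cv2.convertScaleAbs(a,alpha=1.8),b]))
```

```text
[0.5459957  0.01152081 0.22175245] [ 3.13969430e+00 -2.16005191e-03  4.33087906e-01] [-1.95222194 -0.46031286  5.18129819] [-0.37026882  0.30375229 -0.01616   ] 0.05148984090144784 1.0552754213892528
```

View pics/c22.png

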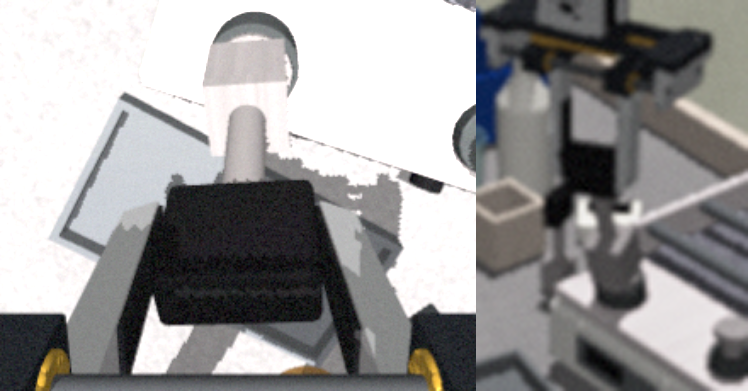

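servo_tool(
  rows=[
    [[0.08,-0.015,-0.02],0],
    [[0.15,-0.03,-0.04],0],
    [[0.14,-0.03,-0.1],0],
    [[0.13,-0.03,-0.16],0],
    [[0.17,-0.015,-0.22],0],
    [[0.21,0,-0.28],0],
    [[0.25,0.01,-0.34],0],
  ],
)

```text
time: 31.97
tool_pos: [0.5636, 0.0185, 0.2448]
ee_rot: [-3.141, 0.005, 0.432]
wrist_force: [-0.0, -3.1, -4.1]
width: 0.0506
```

Run:
```python
from fit import *
o=robot.get_obs(); print(o["tool_pos"],o["ee_rot"],o["wrist_force"],o["wrist_torque"],o["width"],o["joint_positions"][5])
s=snap("side","s23")
b=cv2.resize(s[80:215,260:380],None,fx=4,fy=4,interpolation=cv2.INTER_CUBIC); cv2.imwrite("pics/c23.png",b)
```

```text
[0.56360286 0.0184915  0.24475052] [-3.14126032  0.00520864  0.43217618] [-3.48930565e-03 -3.13469454e+00 -4.06594181e+00] [-1.16162268  0.20657422 -0.029412  ] 0.05055946108837688 1.0718172577350786
```

View pics/c23.png

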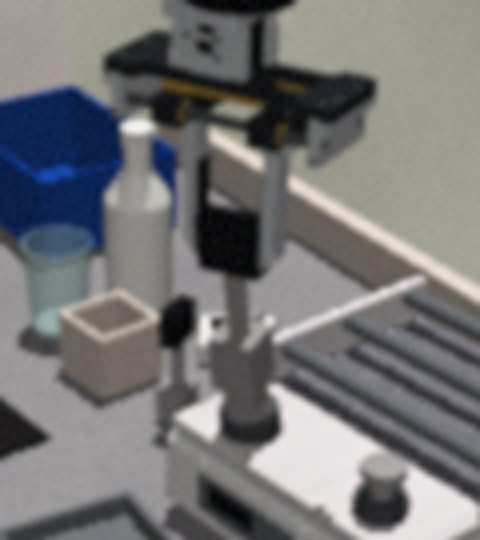

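servo_tool(
  rows=[
    [[0.05,0.01,-0.1],0],
    [[0.1,0.02,-0.2],0],
    [[0.1,0.02,-0.35],0],
    [[0.1,0.02,-0.6],0],
    [[0.1,0.02,-0.9],0],
    [[0.1,0.02,-0.9],0],
  ],
)

```text
time: 32.52
tool_pos: [0.5734, 0.0226, 0.3256]
ee_rot: [3.139, -0.01, 0.435]
wrist_force: [0.3, 0.7, -1.0]
width: 0.05
```

Run:
```python
from fit import *
o=robot.get_obs(); print(o["tool_pos"],o["ee_rot"],o["wrist_force"],o["wrist_torque"],o["width"],o["joint_positions"][5])
s=snap("side","s24"); im=snap("wrist","w24"); t=snap("top","t24")
b=cv2.resize(s[60:215,260:380],None,fx=2.6,fy=2.6,interpolation=cv2.INTER_CUBIC); a=cv2.resize(im,None,fx=.75,fy=.75); h=min(a.shape[0],b.shape[0])
cv2.imwrite("pics/c24.png",np.hstack([cv2.convertScaleAbs(a[:h],alpha=1.5),b[:h]]))
```

```text
[0.57338313 0.02260708 0.32559021] [ 3.13859842 -0.01015576  0.43500348] [ 0.31940598  0.66037876 -1.00473121] [-0.06566438  0.09057798 -0.01498974] 0.04995941948747171 1.0758688819199032
```

View pics/c24.png

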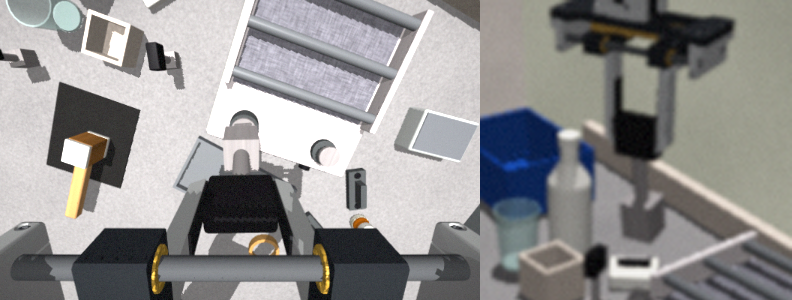

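Run:
```python
from fit import *
im=cv2.imread("pics/w24.png"); a=cv2.resize(im[130:330,230:420],None,fx=4,fy=3,interpolation=cv2.INTER_CUBIC)
yaw=.435; R=(Ro.from_euler("z",yaw)).as_matrix(); T=np.array([.57338,.02261,.32559])
# key axes: handle x along tool y. key tilt t about tool y
txv=np.array([np.cos(yaw),np.sin(yaw),0]);tyv=np.array([np.sin(yaw),-np.cos(yaw),0])
g=T+[0,0,.019]
for t,col in [(0,(0,255,0)),(.1,(0,255,255)),(.2,(0,0,255))]:
    up=np.array([0,0,1])*np.cos(t)-txv*np.sin(t); kx=np.cross(tyv,up)
    foot=g-up*.131
    P=np.array([foot+a_*tyv*.018+b_*kx*.018 for a_,b_ in [(-1,-1),(1,-1),(1,1),(-1,1)]])
    uv=((proj("w24",P)-[230,130])*[4,3]).round().astype(int); cv2.polylines(a,[uv[:,None]],True,col,1)
cv2.imwrite("pics/w24z.png",cv2.convertScaleAbs(a,alpha=1.5))
```

```text
(no output)
```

View pics/w24z.png

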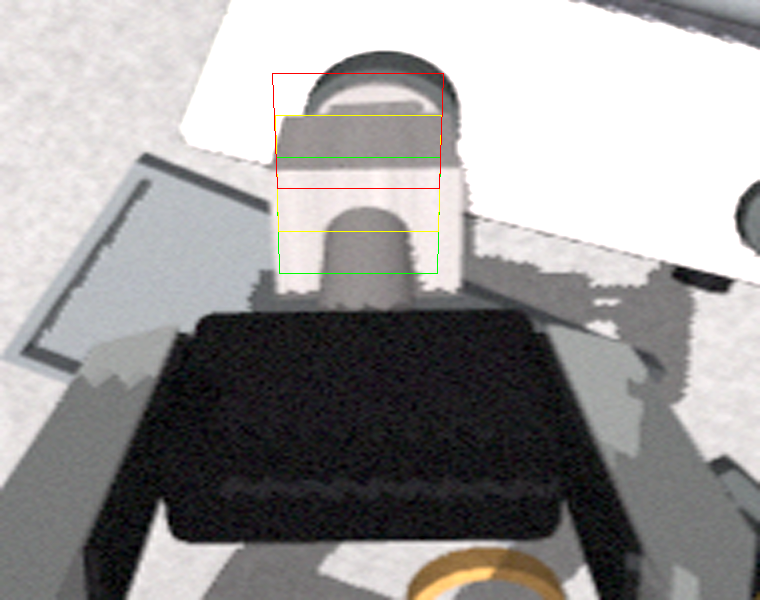

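Run:
```python
from fit import *
c=np.array([(282,127),(468,122),(472,292),(294,298)])/3.3+[200,160]
p=np.array([atz("w1",u,.06) for u in c]);print(p.round(4),p.mean(0).round(4),[np.linalg.norm(p[i]-p[i-1]).round(4) for i in range(4)])
d=p[1]-p[0]; print(np.arctan2(-d[0],d[1]))
c2=np.array([(91,95),(405,72),(423,372),(121,392)])/4.5+[260,140]
p=np.array([atz("w2",u,.06) for u in c2]);print(p.round(4),p.mean(0).round(4))
st=np.array([.6125,.283]);
```

```text
[[0.584  0.2478 0.06  ]
 [0.5789 0.3153 0.06  ]
 [0.646  0.3213 0.06  ]
 [0.6516 0.2536 0.06  ]] [0.6151 0.2845 0.06  ] [np.float64(0.0679), np.float64(0.0677), np.float64(0.0673), np.float64(0.068)]
0.07513719562669108
[[0.5855 0.2477 0.06  ]
 [0.5792 0.3145 0.06  ]
 [0.6467 0.3217 0.06  ]
 [0.6529 0.2537 0.06  ]] [0.6161 0.2844 0.06  ]
```

servo_tool(
  rows=[
    [[0.2,-0.3,0],0],
    [[0.4,-0.65,0],0],
    [[0.57,-0.935,0],0],
  ],
)

```text
time: 32.92
tool_pos: [0.5811, 0.11, 0.3167]
ee_rot: [-3.139, 0.003, 0.433]
wrist_force: [0.0, -0.3, -3.1]
width: 0.0497
```

servo_tool(
  rows=[
    [[0.25,-0.4,0],0],
    [[0.5,-0.85,0],0],
    [[0.57,-0.935,0],0],
  ],
)

```text
time: 33.17
tool_pos: [0.5904, 0.2018, 0.3159]
ee_rot: [-3.136, 0.003, 0.441]
wrist_force: [-0.7, -0.1, -4.1]
width: 0.05
```

servo_tool(
  rows=[
    [[0.25,-0.4,0],0.07],
    [[0.4,-0.7,0],0.14],
    [[0.57,-0.935,0],0.22],
    [[0.57,-0.935,0.2],0.22],
    [[0.57,-0.935,0.4],0.22],
    [[0.57,-0.935,0.6],0.22],
    [[0.57,-0.935,0.6],0.22],
  ],
)

```text
time: 33.75
tool_pos: [0.5996, 0.2822, 0.264]
ee_rot: [3.139, 0.012, 0.088]
wrist_force: [-0.5, -0.3, -4.3]
width: 0.0502
```

Run:
```python
from fit import *
o=robot.get_obs(); print(o["tool_pos"],o["ee_rot"],o["wrist_force"],o["wrist_torque"],o["width"],o["joint_positions"][5])
s=snap("side","s25"); im=snap("wrist","w25")
b=cv2.resize(s[60:215,230:350],None,fx=2.6,fy=2.6,interpolation=cv2.INTER_CUBIC); a=cv2.resize(im,None,fx=.75,fy=.75); h=min(a.shape[0],b.shape[0])
cv2.imwrite("pics/c25.png",np.hstack([cv2.convertScaleAbs(a[:h],alpha=1.5),b[:h]]))
```

```text
[0.59960823 0.28215922 0.26404449] [3.13890586 0.01174983 0.08845205] [-0.48126227 -0.32623821 -4.25130126] [-0.01974299  0.17147309 -0.07383954] 0.05016161268073831 1.8365268115675106
```

View pics/c25.png

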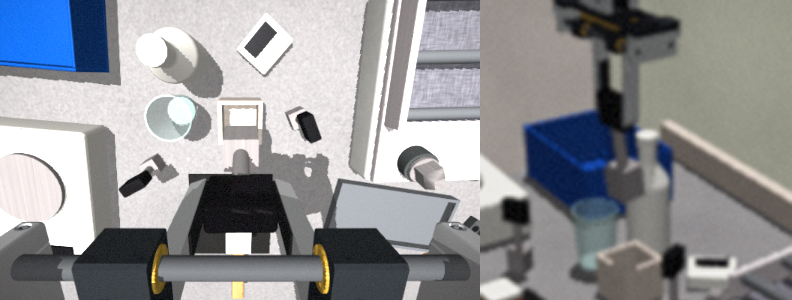

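```bash
cat > tilt.py <<'E'
from fit import *
def tiltov(f,o,box,out,tilts=(0,.1,.2),h=.131,fx=3):
    im=cv2.imread("pics/%s.png"%f); x0,y0,x1,y1=box; a=cv2.resize(im[y0:y1,x0:x1],None,fx=fx,fy=fx,interpolation=cv2.INTER_CUBIC); a=cv2.convertScaleAbs(a,alpha=1.5)
    yaw=o["ee_rot"][2]; T=o["tool_pos"]
    txv=np.array([np.cos(yaw),np.sin(yaw),0]);tyv=np.array([np.sin(yaw),-np.cos(yaw),0]); g=T+[0,0,.019]
    for t,col in zip(tilts,[(0,255,0),(0,255,255),(0,0,255)]):
        up=np.array([0,0,1])*np.cos(t)-txv*np.sin(t); kx=np.cross(tyv,up); foot=g-up*h; print(t,foot.round(4))
        P=np.array([foot+a_*tyv*.018+b_*kx*.018 for a_,b_ in [(-1,-1),(1,-1),(1,1),(-1,1)]])
        uv=((proj(f,P)-[x0,y0])*fx).round().astype(int); cv2.polylines(a,[uv[:,None]],True,col,1)
    cv2.imwrite("pics/%s.png"%out,a)
E
python3 - <<'E'
from tilt import *
tiltov("w25",robot.get_obs(),(220,100,420,280),"w25z")
E
```

```text
0 [0.6009 0.2822 0.1568]
0.1 [0.614  0.2834 0.1574]
0.2 [0.6269 0.2845 0.1594]
```

View pics/w25z.png

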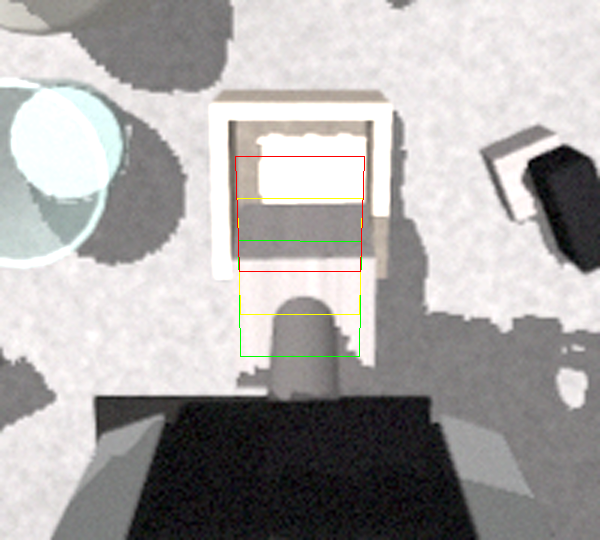

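servo_tool(
  rows=[
    [[0.02,-0.015,0.3],0],
    [[0.02,-0.015,0.6],0],
    [[0.02,-0.015,0.9],0],
    [[0.02,-0.015,0.95],0],
    [[0.02,-0.015,0.95],0],
  ],
)

```text
time: 34.27
tool_pos: [0.6024, 0.2834, 0.1935]
ee_rot: [3.141, 0.004, 0.087]
wrist_force: [-0.2, 0.6, -3.4]
width: 0.05
```

Run:
```python
from tilt import *
o=robot.get_obs(); print(o["tool_pos"],o["ee_rot"],o["wrist_force"],o["wrist_torque"])
snap("wrist","w26"); tiltov("w26",o,(220,60,420,260),"w26z")
```

```text
[0.60242141 0.28339123 0.19350796] [3.14071689 0.0039887  0.08747046] [-0.22182194  0.63049645 -3.39443477] [-0.04329783  0.10344225  0.05448312]
0 [0.6024 0.2834 0.0815]
0.1 [0.6154 0.2845 0.0822]
0.2 [0.6283 0.2857 0.0841]
```

View pics/w26z.png

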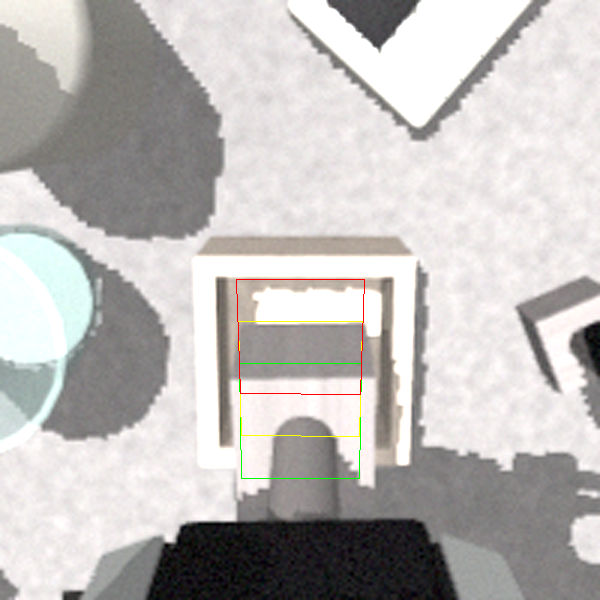

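servo_tool(
  rows=[
    [[0,0,0.25],0],
    [[0,0,0.5],0],
    [[0,0,0.7],0],
    [[0,0,0.85],0],
    [[0,0,0.9],0],
    [[0,0,0.9],0],
  ],
)

```text
time: 34.82
tool_pos: [0.6035, 0.2839, 0.1235]
ee_rot: [-3.141, -0.0, 0.088]
wrist_force: [0.1, -0.2, -2.9]
width: 0.0502
```

Run:
```python
from tilt import *
o=robot.get_obs(); print(o["tool_pos"],o["ee_rot"],o["wrist_force"],o["wrist_torque"])
```

```text
[0.60347337 0.2839174  0.12351981] [-3.14148798e+00 -1.10575617e-04  8.76989081e-02] [ 0.13010804 -0.16187187 -2.90033195] [-0.01240674  0.12452885  0.03209963]
```

Still hanging; lower until floor contact shows in the force.

servo_tool(
  rows=[
    [[0,0,0.03],0],
    [[0,0,0.05],0],
    [[0,0,0.05],0],
  ],
)

```text
time: 35.07
tool_pos: [0.6039, 0.2841, 0.1205]
ee_rot: [-3.141, -0.002, 0.088]
wrist_force: [-0.1, -1.0, -4.3]
width: 0.0499
```

servo_tool(
  rows=[
    [[0,0,0.02],0],
    [[0,0,0.04],0],
    [[0,0,0.04],0],
  ],
)

```text
time: 35.32
tool_pos: [0.6037, 0.2841, 0.1169]
ee_rot: [-3.141, -0.002, 0.088]
wrist_force: [-0.8, -0.5, -0.9]
width: 0.0499
```

servo_tool(
  rows=[
    [[0.04,0,0.02],0],
    [[0.08,0,0.03],0],
    [[0.1,0,0.03],0],
    [[0.1,0,0.03],0],
  ],
)

```text
time: 35.65
tool_pos: [0.6117, 0.2842, 0.116]
ee_rot: [3.141, -0.001, 0.088]
wrist_force: [-2.1, -1.9, 4.1]
width: 0.0499
```

Run:
```python
from tilt import *
o=robot.get_obs(); print(o["tool_pos"],o["ee_rot"],o["wrist_force"],o["wrist_torque"])
snap("wrist","w27"); tiltov("w27",o,(220,60,420,260),"w27z"); s=snap("side","s27"); cv2.imwrite("pics/s27z.png",cv2.resize(s[80:220,220:340],None,fx=4,fy=4,interpolation=cv2.INTER_CUBIC))
```

```text
[0.61166703 0.28415932 0.11595897] [ 3.14108065e+00 -1.13412145e-03  8.76135022e-02] [-2.11802006 -1.93960147  4.12972117] [-0.55708723  0.85738114  0.0540609 ]
0 [0.6117 0.2842 0.004 ]
0.1 [0.6247 0.2853 0.0046]
0.2 [0.6376 0.2864 0.0066]
```

View pics/w27z.png

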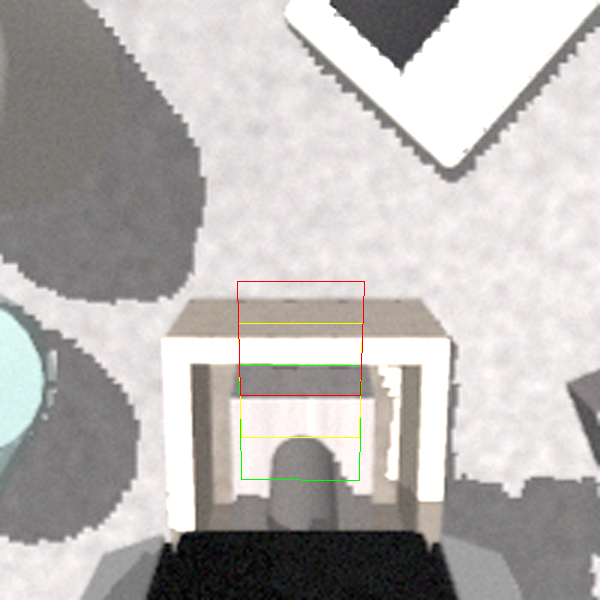

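View pics/s27z.png

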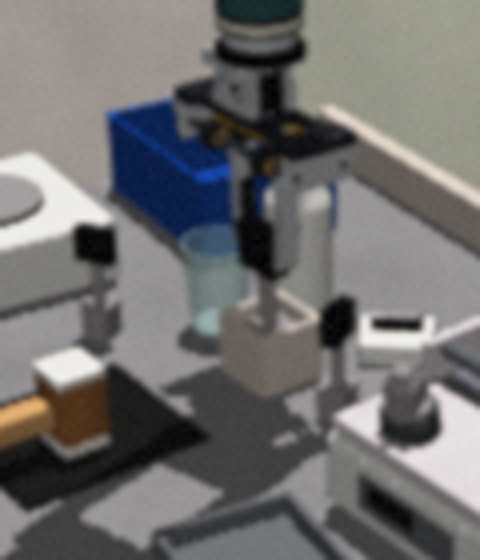

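servo_tool(
  rows=[
    [[0,0,0],0],
    [[0,0,0],0],
    [[0,0,-0.02],0],
    [[0,0,-0.02],0],
    [[0,0,-0.3],0],
    [[0,0,-0.6],0],
    [[0,0,-0.9],0],
  ],
  grip=-0.4,
)

```text
time: 36.33
tool_pos: [0.6108, 0.2845, 0.1853]
ee_rot: [3.141, 0.002, 0.088]
wrist_force: [0.2, -0.2, -0.3]
width: 0.0661
```

servo_tool(
  rows=[
    [[0,0,-0.4],0],
    [[-0.3,0,-0.8],0],
    [[-0.6,0,-0.8],0],
    [[-0.6,0,-0.8],0],
  ],
)

```text
time: 36.67
tool_pos: [0.5616, 0.2811, 0.2539]
ee_rot: [-3.139, -0.005, 0.089]
wrist_force: [-0.0, 0.0, -0.6]
width: 0.0657
```

Run:
```python
from tilt import *
o=robot.get_obs(); print(o["tool_pos"],o["ee_rot"],o["wrist_force"],o["width"])
im=snap("wrist","w28");  s=snap("side","s28"); cv2.imwrite("pics/s28z.png",cv2.resize(s[100:240,220:380],None,fx=4,fy=4,interpolation=cv2.INTER_CUBIC)); cv2.imwrite("pics/w28b.png",cv2.convertScaleAbs(im,alpha=1.5))
```

```text
[0.56157284 0.28114241 0.25390299] [-3.13923569 -0.00472773  0.0893912 ] [-0.01377422  0.02558105 -0.60785124] 0.06566855898652041
```

View pics/w28b.png

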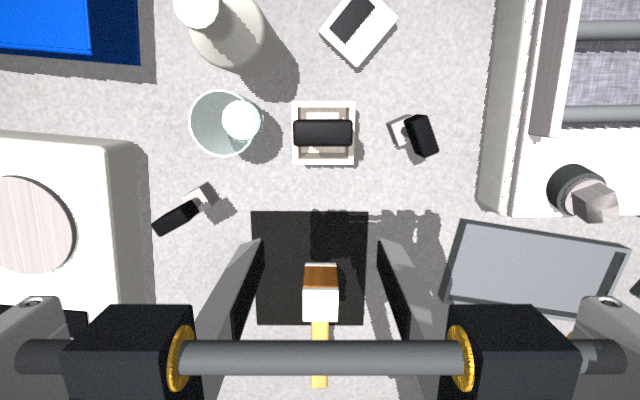

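View pics/s28z.png

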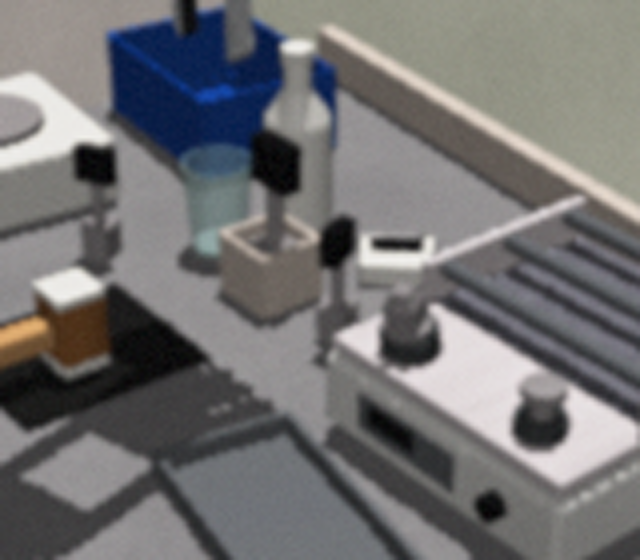

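Run:
```python
from fit import *
im=cv2.imread("pics/w28.png"); a=cv2.resize(im[155:230,535:640],None,fx=7,fy=7,interpolation=cv2.INTER_CUBIC); cv2.imwrite("pics/w28s.png",cv2.convertScaleAbs(a,alpha=1.2))
b=a.copy()
for s,col in [(3.9,(0,0,255)),(4.1,(0,255,255)),(4.3,(0,255,0))]:
    R=axes(.105,s); p=np.array([.5805,.021,.1233])-R[:,2]*.0019*s
    for P in [sq(.013,.02),sq(.007,.032),sq(.013,0)]:
        uv=((proj("w28",p+P@R.T)-[535,155])*7).round().astype(int); cv2.polylines(b,[uv[:,None]],True,col,1)
cv2.imwrite("pics/w28o.png",b)
```

```text
(no output)
```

View pics/w28s.png

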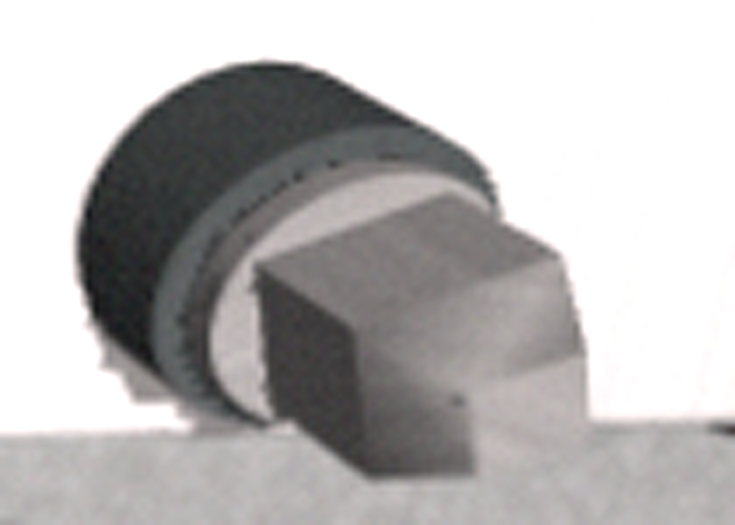

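View pics/w28o.png

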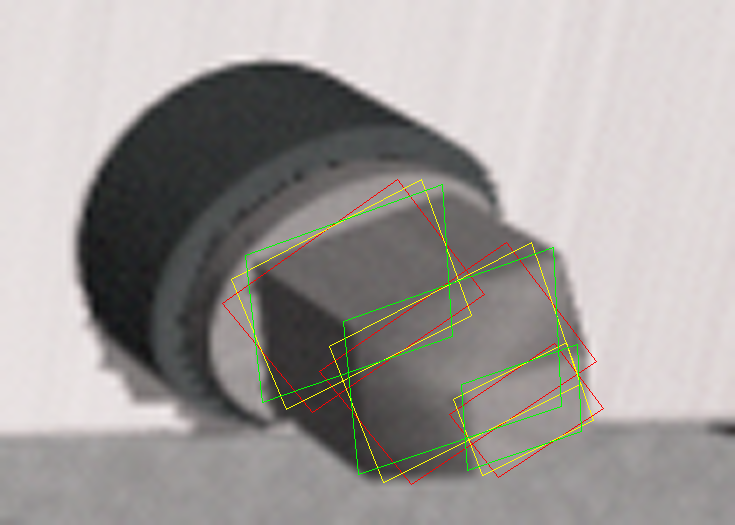

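Run:
```python
from fit import *
im=cv2.imread("pics/w28.png"); a=cv2.resize(im[250:400,270:370],None,fx=5,fy=4,interpolation=cv2.INTER_CUBIC); cv2.imwrite("pics/w28m.png",a)
```

```text
(no output)
```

View pics/w28m.png

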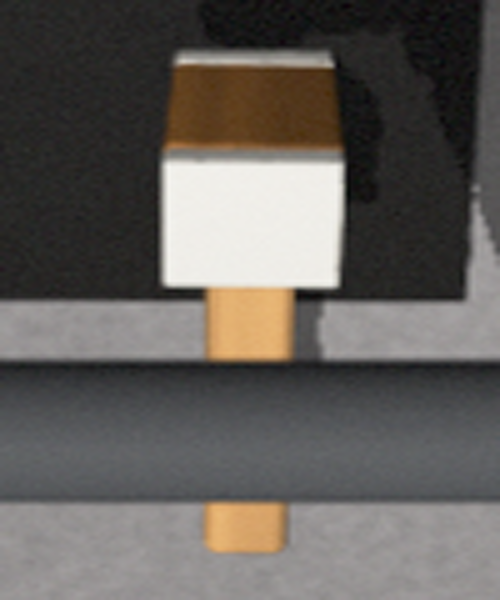

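Run:
```python
from fit import *
c=np.array([(163,157),(344,157),(340,288),(162,287)])/[5,4]+[270,250]
p=np.array([atz("w28",u,.08) for u in c]);print(p.round(4),p.mean(0).round(4),[np.linalg.norm(p[i]-p[i-1]).round(4) for i in range(4)])
d=p[1]-p[0]; print("yaw of y axis", np.arctan2(d[0],-d[1]))
o=robot.get_obs(); y=o["ee_rot"][2]; tx=np.array([np.cos(y),np.sin(y)]);ty=np.array([np.sin(y),-np.cos(y)]); dd=p.mean(0)[:2]-o["tool_pos"][:2]; print(dd@tx/.08,dd@ty/.08,o["tool_pos"],y)
print("pin est avg; top0 .603,-.12, w5 .5988,-.1063 w4 .5998,-.1057")
# predicted pin from shaker frame via screw:
```

```text
[[0.4338 0.2909 0.08  ]
 [0.4378 0.2481 0.08  ]
 [0.3926 0.2443 0.08  ]
 [0.3888 0.2878 0.08  ]] [0.4132 0.2678 0.08  ] [np.float64(0.045), np.float64(0.043), np.float64(0.0454), np.float64(0.0437)]
yaw of y axis 0.09296687178375665
-1.8815716282521444 -0.006207474857178861 [0.56321945 0.28056789 0.25010007] 0.0883383672098641
pin est avg; top0 .603,-.12, w5 .5988,-.1063 w4 .5998,-.1057
```

servo_tool(
  rows=[
    [[-0.4,0,0],0],
    [[-0.9,0,0],0],
    [[-0.94,0,0],0],
  ],
)

```text
time: 37.02
tool_pos: [0.4832, 0.2731, 0.2464]
ee_rot: [3.14, 0.009, 0.089]
wrist_force: [0.7, 0.3, 0.1]
width: 0.0659
```

servo_tool(
  rows=[
    [[-0.5,0,0],0],
    [[-0.94,0,0.2],0],
    [[-0.94,0,0.6],0],
    [[-0.94,0,1],0],
    [[-0.94,0,1],0],
  ],
)

```text
time: 37.43
tool_pos: [0.4096, 0.2651, 0.1614]
ee_rot: [3.136, 0.014, 0.088]
wrist_force: [-0.9, -0.1, -2.3]
width: 0.0658
```

Run:
```python
from fit import *
o=robot.get_obs(); print(o["tool_pos"],o["ee_rot"],o["joint_positions"])
snap("wrist","w29"); im=cv2.imread("pics/w29.png")
y=.093; tx=np.array([np.cos(y),np.sin(y),0]);ty=np.array([np.sin(y),-np.cos(y),0]); c=np.array([.4132,.2678,.08])
P=np.array([c+a*tx*.022+b*ty*.022 for a,b in [(1,1),(1,-1),(-1,-1),(-1,1)]]); uv=proj("w29",P).round().astype(int); cv2.polylines(im,[uv[:,None]],True,(0,0,255),1); cv2.imwrite("pics/w29o.png",im)
```

```text
[0.40964317 0.26512635 0.16141474] [3.13603174 0.01384367 0.08783264] [ 4.58281751e-01 -2.68211575e-02  1.57511316e+00 -1.72137823e-04
  1.60821840e+00  1.94120179e+00]
```

View pics/w29o.png

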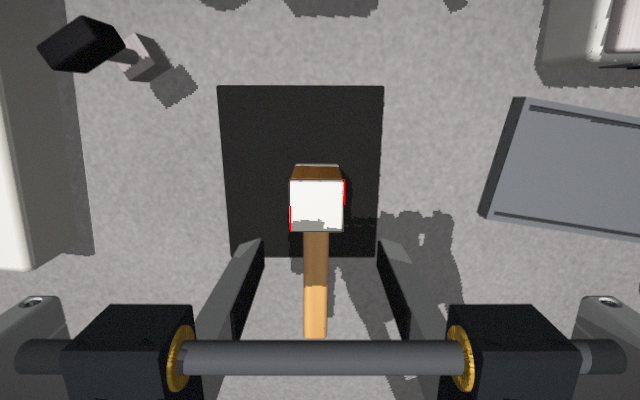

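servo_tool(
  rows=[
    [[0.02,-0.03,0.4],0],
    [[0.02,-0.03,0.8],0],
    [[0.02,-0.03,1],0],
    [[0.02,-0.03,1],0],
  ],
)

```text
time: 37.82
tool_pos: [0.4143, 0.269, 0.087]
ee_rot: [3.139, 0.006, 0.087]
wrist_force: [0.2, -0.1, -0.1]
width: 0.0659
```

servo_tool(
  rows=[
    [[0,0,0.3],0],
    [[0,0,0.48],0],
    [[0,0,0.48],0],
    [[0,0,0.48],0],
  ],
)

```text
time: 38.15
tool_pos: [0.4166, 0.2703, 0.053]
ee_rot: [-3.141, -0.002, 0.087]
wrist_force: [0.1, -0.1, 1.0]
width: 0.0657
```

servo_tool(
  rows=[
    [[-0.03,0.03,0.1],0],
    [[-0.03,0.03,0.18],0],
    [[-0.03,0.03,0.18],0],
  ],
)

```text
time: 38.4
tool_pos: [0.4126, 0.2669, 0.0365]
ee_rot: [3.141, 0.001, 0.088]
wrist_force: [0.9, -1.2, -0.1]
width: 0.0659
```

servo_tool(
  rows=[
    [[0,0,0],0],
    [[0,0,0],0],
    [[0,0,0],0],
    [[0,0,0],0],
    [[0,0,0],0],
    [[0,0,0],0],
  ],
  grip=1,
)

```text
time: 38.9
tool_pos: [0.4131, 0.2677, 0.0373]
ee_rot: [-3.14, -0.001, 0.088]
wrist_force: [0.7, 1.2, 1.0]
width: 0.0437
```

servo_tool(
  rows=[
    [[0,0,-0.2],0],
    [[0,0,-0.5],0],
    [[0,0,-0.9],0],
    [[0,0,-0.9],0],
  ],
)

```text
time: 39.23
tool_pos: [0.4159, 0.2685, 0.1142]
ee_rot: [-3.138, -0.009, 0.088]
wrist_force: [2.2, 0.4, -1.8]
width: 0.0437
```

Run:
```python
from fit import *
o=robot.get_obs(); print(o["tool_pos"],o["ee_rot"],o["joint_positions"],o["width"],o["wrist_force"],o["wrist_torque"])
snap("wrist","w30"); s=snap("side","s30"); cv2.imwrite("pics/s30z.png",cv2.resize(s[80:240,180:340],None,fx=3,fy=3,interpolation=cv2.INTER_CUBIC))
```

```text
[0.41589075 0.26845937 0.1142368 ] [-3.13843199 -0.00946847  0.08780998] [ 4.58965277e-01 -6.40892083e-03  1.64990317e+00 -4.90305219e-04
  1.48812832e+00  1.94197471e+00] 0.0437229895238472 [ 2.18144329  0.44746188 -1.82743283] [ 0.08582202 -0.09234894  0.01753198]
```

View pics/w30.png

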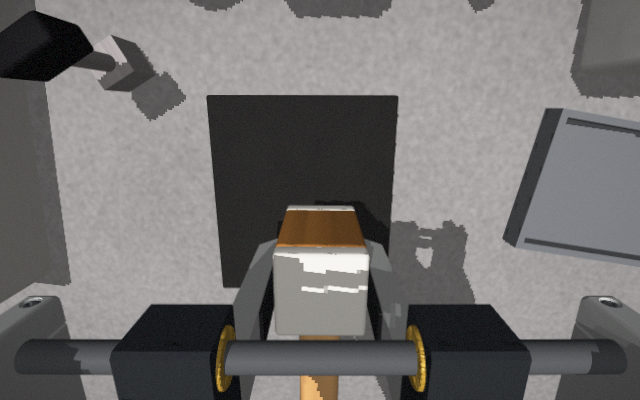

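View pics/s30z.png

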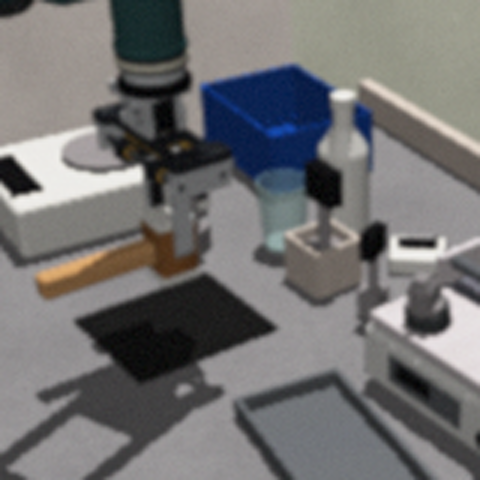

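Run:
```python
from fit import *
print(load("w5")[1], proj("w5",[[.602,-.1175,.13]]),proj("w4",[[.602,-.1175,.13]]),proj("top0",[[.602,-.1175,.13]]),proj("side0",[[.602,-.1175,.13]]))
o,d=ray("w5",(150,162)); print(proj("w5",[o+d*.3]))
def crop(f,box,fx):
    x0,y0,x1,y1=box; return cv2.resize(cv2.imread("pics/%s.png"%f)[y0:y1,x0:x1],(380,280),interpolation=cv2.INTER_CUBIC)
cv2.imwrite("pics/pin.png",np.vstack([np.hstack([crop("w5",(110,125,205,195),4),crop("w4",(45,125,140,195),4)]),np.hstack([crop("top0",(345,140,402,182),4),crop("side0",(330,160,387,202),4)])]))
```

```text
[-0.01091151  0.          0.          0.          0.        ] [[139.19533636 165.00917862]] [[ 76.6738063  166.98821748]] [[371.48503012 170.26919121]] [[355.3617798 195.3216274]]
[[150. 162.]]
```

View pics/pin.png

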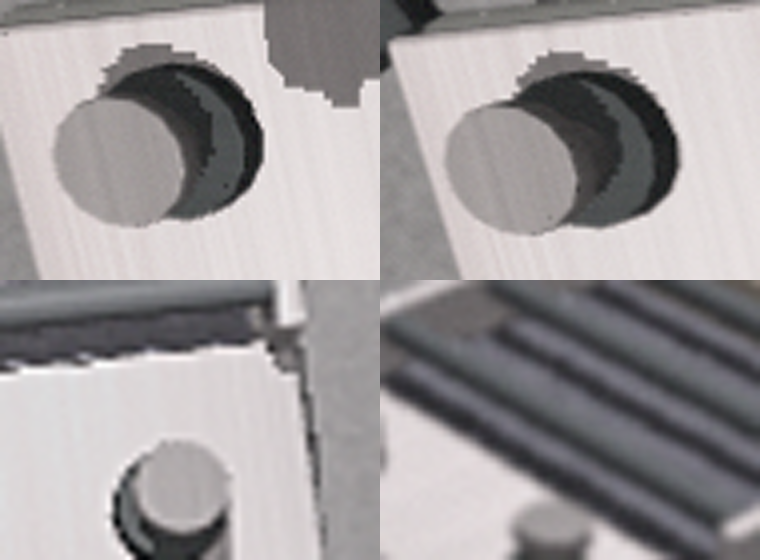

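servo_tool(
  rows=[
    [[0,0,-0.3],0],
    [[0,0,-0.6],0],
    [[0,0.2,-1],0],
    [[0.1,0.5,-1],0],
    [[0.3,0.8,-1],0],
  ],
)

```text
time: 39.75
tool_pos: [0.4415, 0.2053, 0.1886]
ee_rot: [-3.142, 0.0, 0.09]
wrist_force: [-0.5, 0.8, -4.3]
width: 0.0438
```

servo_tool(
  rows=[
    [[0.2,0.4,-0.2],0],
    [[0.4,0.8,-0.5],0],
    [[0.5,1,-0.5],0],
  ],
)

```text
time: 40.0
tool_pos: [0.4913, 0.1262, 0.2296]
ee_rot: [3.14, -0.002, 0.085]
wrist_force: [1.3, -0.5, -3.5]
width: 0.0442
```

servo_tool(
  rows=[
    [[0.2,0.4,0],0],
    [[0.4,0.8,0],0],
    [[0.5,1,0],0],
  ],
)

```text
time: 40.25
tool_pos: [0.5363, 0.0494, 0.2247]
ee_rot: [3.14, 0.006, 0.085]
wrist_force: [-0.4, 0.3, -4.2]
width: 0.0442
```

servo_tool(
  rows=[
    [[0.2,0.4,0],0],
    [[0.4,0.8,0],0],
    [[0.5,1,0],0],
  ],
)

```text
time: 40.5
tool_pos: [0.5831, -0.0267, 0.2242]
ee_rot: [3.141, 0.006, 0.085]
wrist_force: [0.4, -0.3, -5.3]
width: 0.044
```

servo_tool(
  rows=[
    [[0.1,0.4,0],0],
    [[0.2,0.8,0],0],
    [[0.2,1,0],0],
    [[0.2,1,0],0],
    [[0.2,1,0],0],
  ],
)

```text
time: 40.92
tool_pos: [0.6049, -0.1014, 0.2261]
ee_rot: [-3.139, 0.005, 0.086]
wrist_force: [-0.0, -0.4, -5.0]
width: 0.0438
```

Run:
```python
from fit import *
o=robot.get_obs(); print(o["tool_pos"],o["ee_rot"],o["width"],o["wrist_force"],o["wrist_torque"])
snap("wrist","w31"); s=snap("side","s31"); cv2.imwrite("pics/s31z.png",cv2.resize(s[80:240,260:460],None,fx=3.5,fy=3.5,interpolation=cv2.INTER_CUBIC))
y=o["ee_rot"][2]; tx=np.array([np.cos(y),np.sin(y)]);ty=np.array([np.sin(y),-np.cos(y)]); d=np.array([.602,-.1172])-o["tool_pos"][:2]; print(d@tx/.08,d@ty/.08)
```

```text
[ 0.60490342 -0.10144344  0.22608751] [-3.1387387   0.0045569   0.08635158] 0.0438300593823864 [-0.02467046 -0.3904634  -4.97655992] [-0.02213562  0.10186845  0.01525943]
-0.053143910653951326 0.19309316110132663
```

View pics/s31z.png

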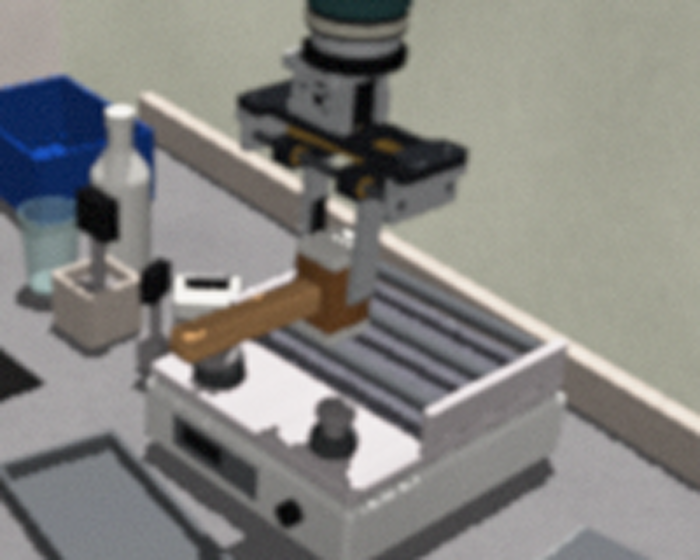

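servo_tool(
  rows=[
    [[-0.05,0.19,0],0],
    [[-0.05,0.19,0.2],0],
    [[-0.05,0.19,0.4],0],
    [[-0.05,0.19,0.4],0],
    [[-0.05,0.19,0.4],0],
  ],
)

```text
time: 41.43
tool_pos: [0.6022, -0.1152, 0.1956]
ee_rot: [-3.14, 0.003, 0.09]
wrist_force: [-0.0, -0.4, -3.6]
width: 0.0442
```

Run:
```python
from fit import *
o=robot.get_obs(); print(o["tool_pos"],o["ee_rot"],o["width"],o["wrist_force"],o["wrist_torque"])
w=snap("wrist","w32"); s=snap("side","s32"); cv2.imwrite("pics/s32z.png",cv2.resize(s[100:240,280:440],None,fx=4,fy=4,interpolation=cv2.INTER_CUBIC))
cv2.imwrite("pics/w32b.png",cv2.convertScaleAbs(w,alpha=1.4))
y=o["ee_rot"][2]; tx=np.array([np.cos(y),np.sin(y)]);ty=np.array([np.sin(y),-np.cos(y)]); d=np.array([.602,-.1172])-o["tool_pos"][:2]; print(d@tx/.08,d@ty/.08)
```

```text
[ 0.60221175 -0.11515207  0.19555112] [-3.13987813e+00  3.03296512e-03  8.96211902e-02] 0.044242874588214874 [-0.00553953 -0.44229657 -3.6163273 ] [-0.04819216  0.07202257 -0.02827839]
-0.00492745343326 0.02525949478580357
```

View pics/s32z.png

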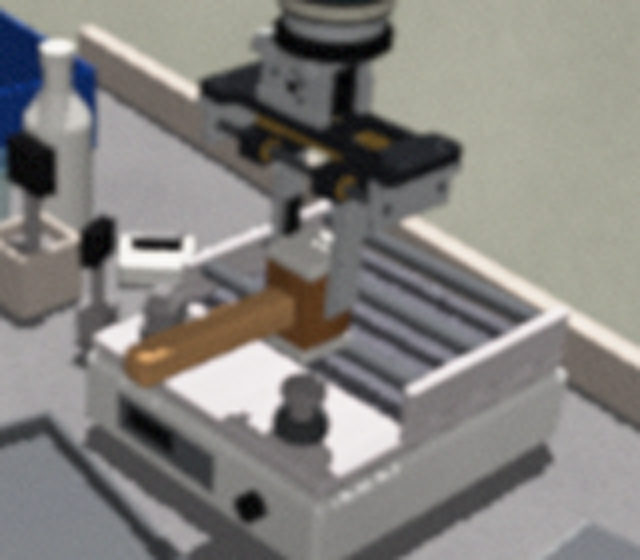

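View pics/w32b.png

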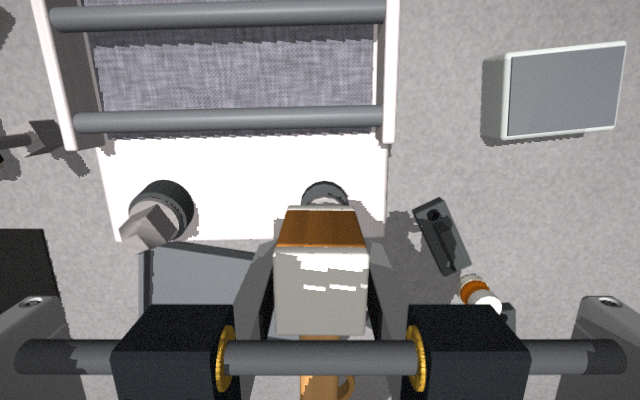

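servo_tool(
  rows=[
    [[0,0.025,0],0],
    [[0,0.025,0.2],0],
    [[0,0.025,0.45],0],
    [[0,0.025,0.7],0],
    [[0,0.025,0.7],0],
    [[0,0.025,0.7],0],
  ],
)

```text
time: 42.03
tool_pos: [0.6054, -0.1192, 0.1441]
ee_rot: [3.139, -0.007, 0.088]
wrist_force: [2.1, -0.2, 2.4]
width: 0.044
```

Run:
```python
from fit import *
o=robot.get_obs(); print(o["tool_pos"],o["ee_rot"],o["width"],o["wrist_force"],o["wrist_torque"])
```

```text
[ 0.60540217 -0.11924257  0.14410415] [ 3.13941978 -0.00655488  0.08798285] 0.04398161053588905 [ 2.1331398  -0.21250893  2.43986252] [ 0.03843543 -0.20356047 -0.02476652]
```

servo_tool(
  rows=[
    [[0,0,-0.3],0],
    [[0,0,-0.6],0],
    [[-0.4,0,-1],0],
    [[-0.8,0,-1],0],
    [[-1,0,-1],0],
    [[-1,0,-1],0],
  ],
)

```text
time: 42.53
tool_pos: [0.5214, -0.1262, 0.2231]
ee_rot: [3.14, -0.001, 0.087]
wrist_force: [1.1, -0.2, -4.1]
width: 0.0437
```

Run:
```python
from fit import *
o=robot.get_obs(); print(o["tool_pos"],o["ee_rot"],o["width"],o["wrist_force"],o["wrist_torque"])
w=snap("wrist","w33"); s=snap("side","s33"); t=snap("top","t33"); cv2.imwrite("pics/s33z.png",cv2.resize(s[100:240,280:440],None,fx=4,fy=4,interpolation=cv2.INTER_CUBIC))
cv2.imwrite("pics/w33b.png",cv2.convertScaleAbs(w,alpha=1.2))
for h in (.116,.13): print(h,((proj("side0",[[.602,-.1172,h]])-[280,100])*4).round(1), proj("w33",[[.602,-.1172,h]]).round(1))
```

```text
[ 0.52141383 -0.12623384  0.22310099] [ 3.14017428e+00 -1.12912023e-03  8.65248984e-02] 0.0436860367310504 [ 1.06948873 -0.16216825 -4.1351464 ] [ 0.00039192  0.11207378 -0.01246692]
0.116 [[299.8 397.5]] [[317.5 107.9]]
0.13 [[301.2 381.1]] [[317.4 108.1]]
```

View pics/s33z.png

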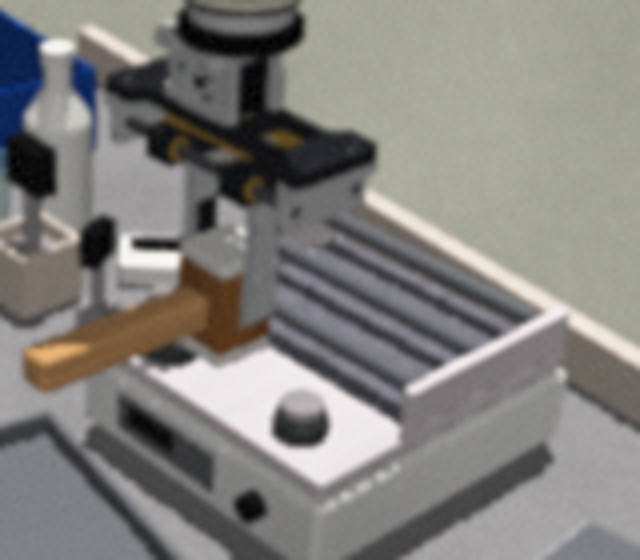

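View pics/w33b.png

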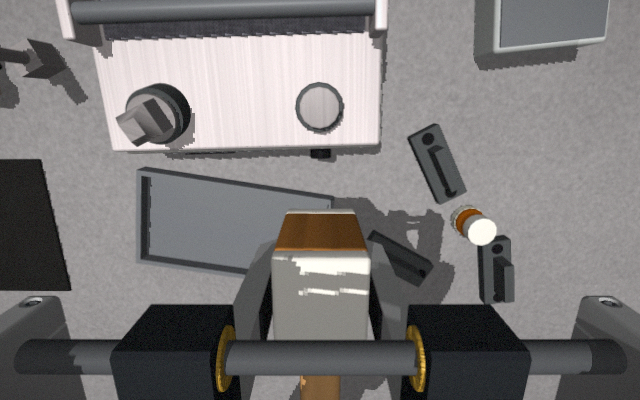

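servo_tool(
  rows=[
    [[0.4,0,0],0],
    [[0.8,-0.02,0],0],
    [[1,-0.02,0.1],0],
    [[1,-0.02,0.3],0],
    [[1,-0.02,0.4],0],
    [[1,-0.02,0.4],0],
  ],
)

```text
time: 43.18
tool_pos: [0.6022, -0.1165, 0.1844]
ee_rot: [-3.139, 0.007, 0.088]
wrist_force: [-0.9, -0.3, -5.5]
width: 0.0436
```

servo_tool(
  rows=[
    [[0,0,0.25],0],
    [[0,0,0.5],0],
    [[0,0,0.75],0],
    [[0,0,0.75],0],
    [[0,0,0.75],0],
    [[0,0,0.75],0],
  ],
)

```text
time: 43.68
tool_pos: [0.6063, -0.1174, 0.1345]
ee_rot: [3.139, -0.011, 0.088]
wrist_force: [1.6, 0.9, 5.6]
width: 0.0439
```

Run:
```python
from fit import *
o=robot.get_obs(); print(o["tool_pos"],o["ee_rot"],o["width"],o["wrist_force"],o["wrist_torque"])
```

```text
[ 0.60634251 -0.1174155   0.13454123] [ 3.13928315 -0.01056037  0.08798487] 0.043938087859650546 [1.63979801 0.89610624 5.5947195 ] [ 0.28600208 -0.20716248  0.00047721]
```

servo_tool(
  rows=[
    [[0,0,-0.3],0],
    [[0,0,-0.6],0],
    [[-0.4,0,-1],0],
    [[-0.8,0,-1],0],
    [[-1,0,-1],0],
    [[-1,0,-1],0],
  ],
)

```text
time: 44.18
tool_pos: [0.5213, -0.1247, 0.2115]
ee_rot: [3.14, -0.002, 0.086]
wrist_force: [0.7, 0.2, -4.6]
width: 0.0439
```

Run:
```python
from fit import *
o=robot.get_obs(); print(o["tool_pos"],o["ee_rot"],o["width"],o["wrist_force"],o["wrist_torque"])
w=snap("wrist","w34"); s=snap("side","s34"); t=snap("top","t34")
box=(335,175,375,225)
ims=[cv2.resize(cv2.imread("pics/%s.png"%n)[175:225,330:380],None,fx=7.5,fy=8,interpolation=cv2.INTER_CUBIC) for n in ("side0","s34")]
cv2.imwrite("pics/pin2.png",np.hstack(ims))
for h in (.13,.118,.1175,.116): print(h,((proj("side0",[[.602,-.1172,h]])-[330,175])*[7.5,8]).round(1))
cv2.imwrite("pics/w34b.png",cv2.convertScaleAbs(w,alpha=1.2))
```

```text
[ 0.52129791 -0.12474099  0.21153081] [ 3.13994584e+00 -1.99136608e-03  8.62225932e-02] 0.04394384433460239 [ 0.72924737  0.21073064 -4.57455255] [0.02614243 0.06179073 0.01089546]
0.13 [[189.7 162.2]]
0.118 [[187.5 190.3]]
0.1175 [[187.4 191.4]]
0.116 [[187.1 194.9]]
```

View pics/pin2.png

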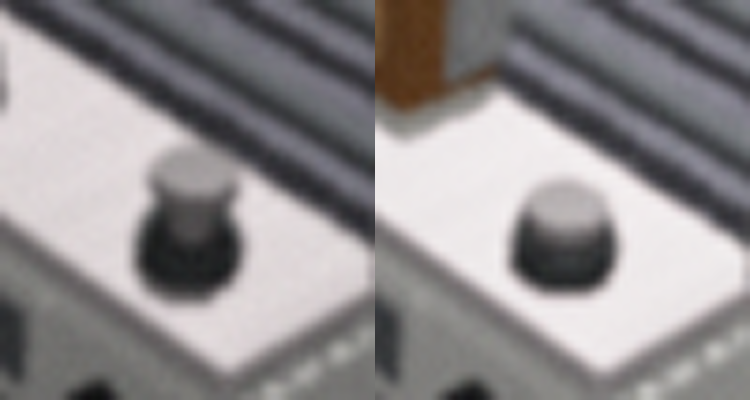

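View pics/w34b.png

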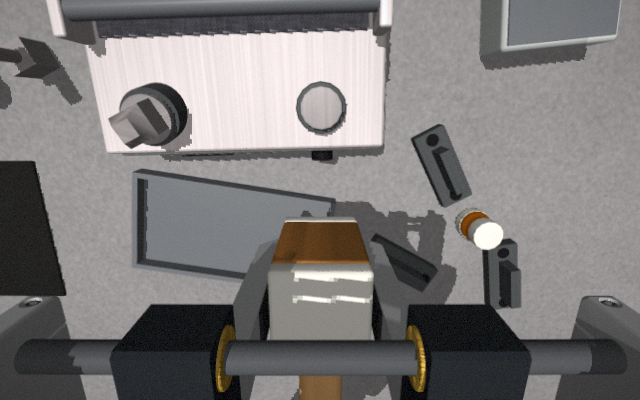

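servo_tool(
  rows=[
    [[-0.1,-0.3,0],0],
    [[-0.15,-0.65,0],0],
    [[-0.19,-1,0],0],
  ],
)

```text
time: 44.58
tool_pos: [0.5017, -0.0453, 0.2082]
ee_rot: [-3.141, 0.001, 0.086]
wrist_force: [0.5, 0.6, -3.2]
width: 0.0439
```

servo_tool(
  rows=[
    [[-0.1,-0.45,0],0],
    [[-0.19,-0.9,0],0],
    [[-0.19,-1,0],0],
  ],
)

```text
time: 44.83
tool_pos: [0.4782, 0.0374, 0.2087]
ee_rot: [-3.138, 0.001, 0.093]
wrist_force: [-0.4, -0.3, -4.8]
width: 0.0437
```

servo_tool(
  rows=[
    [[-0.1,-0.45,0],0],
    [[-0.19,-0.9,0],0],
    [[-0.19,-1,0],0],
  ],
)

```text
time: 45.08
tool_pos: [0.456, 0.1155, 0.2087]
ee_rot: [-3.138, 0.001, 0.093]
wrist_force: [-0.7, -0.2, -4.4]
width: 0.0442
```

servo_tool(
  rows=[
    [[-0.1,-0.45,0],0],
    [[-0.19,-0.9,0],0],
    [[-0.19,-1,0.2],0],
  ],
)

```text
time: 45.33
tool_pos: [0.4358, 0.1944, 0.196]
ee_rot: [-3.136, -0.006, 0.093]
wrist_force: [0.8, 0.8, -3.5]
width: 0.0437
```

servo_tool(
  rows=[
    [[-0.1,-0.45,0.3],0],
    [[-0.19,-0.8,0.6],0],
    [[-0.19,-1,0.9],0],
    [[-0.19,-1,0.9],0],
    [[-0.19,-1,0.9],0],
  ],
)

```text
time: 45.75
tool_pos: [0.4119, 0.2675, 0.1187]
ee_rot: [3.139, 0.004, 0.09]
wrist_force: [0.2, -0.9, -4.1]
width: 0.0439
```

Run:
```python
from fit import *
o=robot.get_obs(); print(o["tool_pos"],o["ee_rot"],o["width"],o["wrist_force"],o["wrist_torque"])
w=snap("wrist","w35"); s=snap("side","s35"); cv2.imwrite("pics/s35z.png",cv2.resize(s[80:240,160:340],None,fx=3.5,fy=3.5,interpolation=cv2.INTER_CUBIC))
```

```text
[0.41194799 0.26750745 0.11872677] [3.13897979 0.00427042 0.09002386] 0.04387843676474804 [ 0.24657123 -0.88690083 -4.12591285] [-0.00796659  0.034296    0.01528693]
```

View pics/s35z.png

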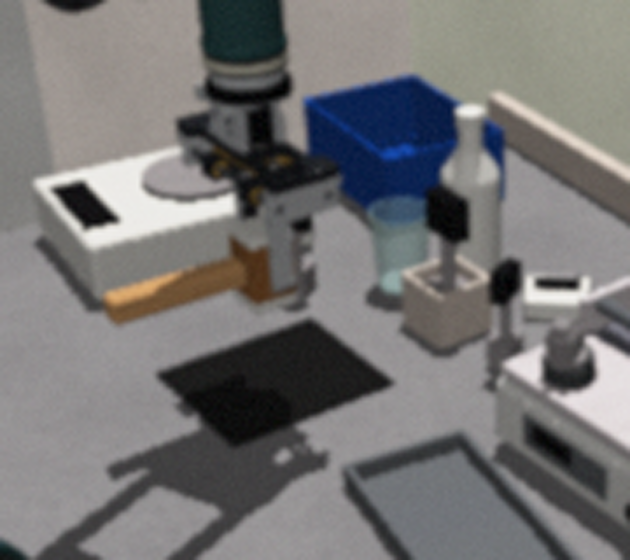

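View pics/w35.png

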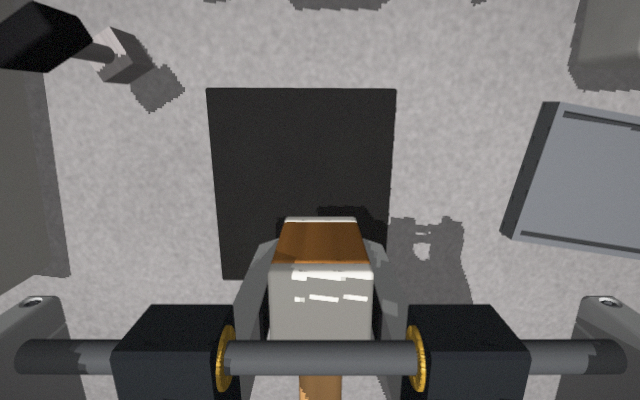

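servo_tool(
  rows=[
    [[0,0,0.4],0],
    [[0,0,0.8],0],
    [[0,0,0.95],0],
    [[0,0,0.95],0],
    [[0,0,0.95],0],
  ],
)

```text
time: 46.27
tool_pos: [0.4142, 0.267, 0.0461]
ee_rot: [-3.141, -0.002, 0.086]
wrist_force: [1.1, 0.6, -2.8]
width: 0.0439
```

servo_tool(
  rows=[
    [[0,0,0.05],0],
    [[0,0,0.1],0],
    [[0,0,0.1],0],
  ],
)

```text
time: 46.52
tool_pos: [0.4136, 0.2677, 0.0378]
ee_rot: [-3.141, -0.002, 0.087]
wrist_force: [-0.3, 0.1, -4.5]
width: 0.0436
```

servo_tool(
  rows=[
    [[0,0,0.03],0],
    [[0,0,0.06],0],
    [[0,0,0.06],0],
  ],
)

```text
time: 46.77
tool_pos: [0.4125, 0.2675, 0.0318]
ee_rot: [3.141, 0.0, 0.088]
wrist_force: [-0.0, -0.6, -4.3]
width: 0.0438
```

servo_tool(
  rows=[
    [[0,0,0.03],0],
    [[0,0,0.06],0],
    [[0,0,0.06],0],
  ],
)

```text
time: 47.02
tool_pos: [0.4123, 0.2674, 0.0266]
ee_rot: [3.141, 0.001, 0.088]
wrist_force: [-0.5, -0.1, -4.0]
width: 0.044
```

servo_tool(
  rows=[
    [[0,0,0.02],0],
    [[0,0,0.04],0],
    [[0,0,0.04],0],
  ],
)

```text
time: 47.27
tool_pos: [0.4125, 0.2674, 0.0236]
ee_rot: [3.141, 0.001, 0.088]
wrist_force: [0.2, -0.9, -3.9]
width: 0.0438
```

servo_tool(
  rows=[
    [[0,0,0.02],0],
    [[0,0,0.03],0],
    [[0,0,0.03],0],
  ],
)

```text
time: 47.52
tool_pos: [0.413, 0.2677, 0.0229]
ee_rot: [-3.141, -0.001, 0.088]
wrist_force: [-3.9, -0.5, 4.9]
width: 0.044
```

servo_tool(
  rows=[
    [[0,0,0.02],0],
    [[0,0,0.02],0],
    [[0,0,0],0],
  ],
)

```text
time: 47.77
tool_pos: [0.4132, 0.2678, 0.0229]
ee_rot: [-3.141, -0.002, 0.088]
wrist_force: [0.8, -0.3, -4.3]
width: 0.0441
```

servo_tool(
  rows=[
    [[0,0,0],0],
    [[0,0,0],0],
    [[0,0,0],0],
    [[0,0,0],0],
    [[0,0,-0.3],0],
    [[0,0,-0.7],0],
    [[0,0,-1],0],
  ],
  grip=-0.4,
)

```text
time: 48.35
tool_pos: [0.4129, 0.2676, 0.1029]
ee_rot: [-3.141, -0.0, 0.088]
wrist_force: [1.0, 0.8, 0.5]
width: 0.066
```

servo_tool(
  rows=[
    [[0,0,-0.4],0],
    [[0,0.4,-0.8],0],
    [[0,0.8,-1],0],
    [[0,1,-1],0],
  ],
)

```text
time: 48.68
tool_pos: [0.4226, 0.1864, 0.1872]
ee_rot: [-3.141, -0.01, 0.087]
wrist_force: [0.4, -0.4, -0.4]
width: 0.0658
```

Run:
```python
from fit import *
o=robot.get_obs(); print(o["tool_pos"],o["ee_rot"],o["width"],o["wrist_force"],o["joint_positions"])
w=snap("wrist","w36"); s=snap("side","s36"); t=snap("top","t36"); cv2.imwrite("pics/s36z.png",cv2.resize(s[80:240,160:340],None,fx=3,fy=3,interpolation=cv2.INTER_CUBIC))
cv2.imwrite("pics/t36b.png",cv2.resize(t[100:320,150:500],None,fx=2.2,fy=2.2,interpolation=cv2.INTER_CUBIC))
```

```text
[0.42264877 0.18643697 0.18723503] [-3.14108849 -0.01029504  0.08700816] 0.06576000707459222 [ 0.35500507 -0.43761983 -0.37719777] [ 2.93845871e-01 -1.14371968e-01  1.60591609e+00 -1.62467548e-03
  1.63986929e+00  1.77751106e+00]
```

View pics/s36z.png

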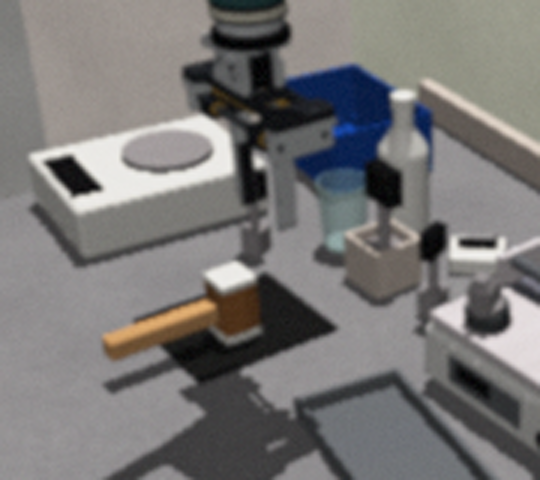

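View pics/t36b.png

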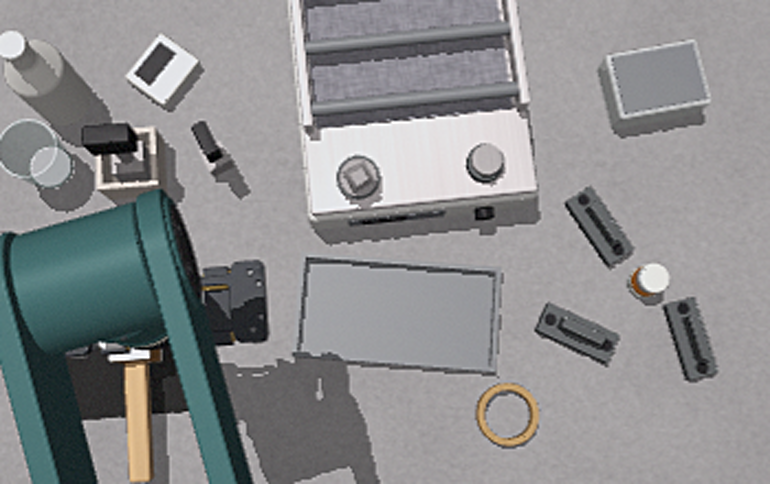

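servo_tool(
  rows=[
    [[0,0.4,0],0],
    [[-0.1,0.8,0],0],
    [[-0.1,1,0],0],
  ],
  grip=0.15,
)

```text
time: 49.08
tool_pos: [0.4177, 0.1064, 0.1803]
ee_rot: [3.141, 0.003, 0.088]
wrist_force: [-0.3, 0.7, -1.0]
width: 0.0489
```

servo_tool(
  rows=[
    [[0,0.45,0],0],
    [[-0.1,0.9,0],0],
    [[-0.1,1,0],0],
  ],
)

```text
time: 49.33
tool_pos: [0.4171, 0.0244, 0.1803]
ee_rot: [3.14, 0.003, 0.085]
wrist_force: [0.6, 0.4, 0.6]
width: 0.0399
```

servo_tool(
  rows=[
    [[0,0.45,0],0],
    [[-0.1,0.9,0],0],
    [[-0.1,1,0],0],
  ],
)

```text
time: 49.58
tool_pos: [0.4164, -0.0559, 0.1805]
ee_rot: [3.141, 0.002, 0.084]
wrist_force: [0.5, -0.5, 0.3]
width: 0.0401
```

servo_tool(
  rows=[
    [[0,0.45,0],0],
    [[-0.1,0.9,0],0],
    [[-0.1,1,0],0],
  ],
)

```text
time: 49.83
tool_pos: [0.4157, -0.1362, 0.1805]
ee_rot: [3.141, 0.002, 0.085]
wrist_force: [0.5, 0.4, -0.2]
width: 0.0401
```

servo_tool(
  rows=[
    [[0,0.45,0],-0.08],
    [[-0.1,0.9,0],-0.16],
    [[-0.1,1,0],-0.24],
    [[-0.1,1,0],-0.32],
    [[-0.1,1,0],-0.4],
    [[-0.1,1,0],-0.48],
    [[-0.1,1,0],-0.56],
    [[-0.1,1,0],-0.65],
    [[-0.1,1,0],-0.65],
    [[-0.1,1,0],-0.65],
  ],
)

```text
time: 50.67
tool_pos: [0.4158, -0.2123, 0.1807]
ee_rot: [-3.14, -0.002, 1.111]
wrist_force: [0.2, 0.1, 0.8]
width: 0.0403
```

Run:
```python
from fit import *
o=robot.get_obs(); print(o["tool_pos"],o["ee_rot"],o["width"],o["joint_positions"][5])
w=snap("wrist","w37"); t=snap("top","t37")
```

```text
[ 0.41581719 -0.21231176  0.18072817] [-3.14005357e+00 -1.56642697e-03  1.11111538e+00] 0.0403414055936131 -0.13486147449913408
```

View pics/w37.png

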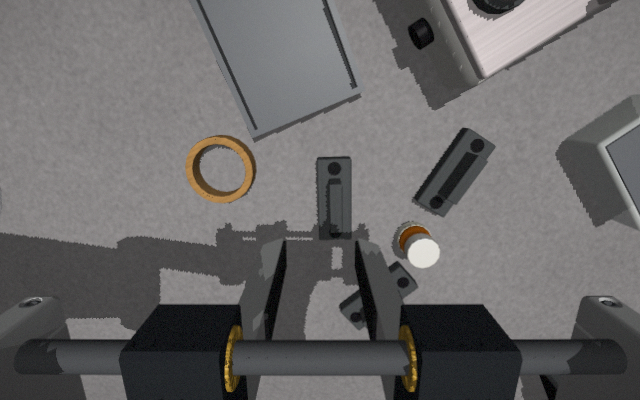

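Run:
```python
from fit import *
im=cv2.imread("pics/w37.png"); a=cv2.resize(im[140:290,270:400],None,fx=5,fy=4,interpolation=cv2.INTER_CUBIC); cv2.imwrite("pics/w37z.png",cv2.convertScaleAbs(a,alpha=2.2,beta=10))
```

```text
(no output)
```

View pics/w37z.png

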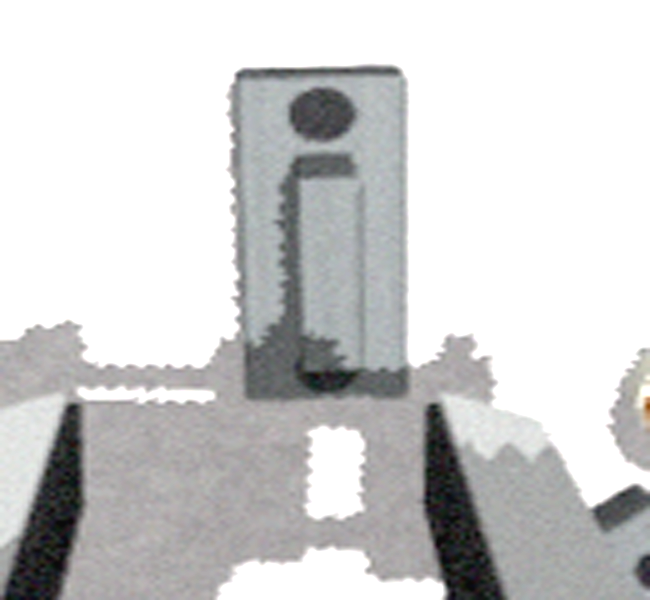

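```bash
cat > bar.py <<'E'
from fit import *
def bar(f,c,z=.018,o=None,goal=None):
    p=np.array([atz(f,u,z) for u in c]); m=p.mean(0); d=(p[0]+p[1])-(p[2]+p[3]); yaw=np.arctan2(d[1],d[0])
    print("c",m.round(4),"yaw",yaw.round(4),"sides",[np.linalg.norm(p[i]-p[i-1]).round(4) for i in range(4)])
    go(m[:2],yaw); return m,yaw
def go(xy,yaw=None):
    o=robot.get_obs(); y=o["ee_rot"][2]; tx=np.array([np.cos(y),np.sin(y)]);ty=np.array([np.sin(y),-np.cos(y)]); d=np.array(xy)-o["tool_pos"][:2]
    print("at",o["tool_pos"].round(4),"yaw",y.round(4),"shift",(d@tx/.08).round(3),(d@ty/.08).round(3), "turn",None if yaw is None else ((((y-yaw)+np.pi/2)%np.pi-np.pi/2)/(np.pi/2)).round(3), "q6",o["joint_positions"][5].round(3))
E
python3 - <<'E'
from bar import *
bar("w37",np.array([(238,75),(402,75),(408,396),(246,396)])/[5,4]+[270,140])
E
```

```text
c [ 0.4239 -0.2321  0.018 ] yaw 1.1413 sides [np.float64(0.0884), np.float64(0.0335), np.float64(0.0884), np.float64(0.0355)]
at [ 0.4156 -0.2128  0.181 ] yaw 1.109 shift -0.17 0.201 turn -0.021 q6 -0.134
```

servo_tool(
  rows=[
    [[-0.17,0.2,0],-0.02],
    [[-0.17,0.2,0.2],-0.02],
    [[-0.17,0.2,0.6],-0.02],
    [[-0.17,0.2,1],-0.02],
    [[-0.17,0.2,1],-0.02],
  ],
)

```text
time: 51.18
tool_pos: [0.4195, -0.23, 0.0945]
ee_rot: [-3.128, -0.003, 1.14]
wrist_force: [-1.5, 0.2, -1.8]
width: 0.0399
```

servo_tool(
  rows=[
    [[0,0,0.4],0],
    [[0,0,0.7],0],
    [[0,0,0.88],0],
    [[0,0,0.88],0],
    [[0,0,0.88],0],
  ],
)

```text
time: 51.6
tool_pos: [0.4237, -0.2332, 0.0318]
ee_rot: [-3.141, -0.0, 1.14]
wrist_force: [0.3, 0.4, -0.1]
width: 0.0399
```

Run:
```python
from bar import *
go([.4239,-.2321],1.1413)
```

```text
at [ 0.4237 -0.2332  0.0318] yaw 1.1401 shift 0.013 -0.003 turn -0.001 q6 -0.19
```

servo_tool(
  rows=[
    [[0,0,0.1],0],
    [[0,0,0.1],0],
  ],
)

```text
time: 51.77
tool_pos: [0.424, -0.2337, 0.024]
ee_rot: [3.14, 0.0, 1.14]
wrist_force: [0.3, 0.7, -0.1]
width: 0.0398
```

servo_tool(
  rows=[
    [[0,0,0],0],
    [[0,0,0],0],
    [[0,0,0],0],
    [[0,0,0],0],
    [[0,0,0],0],
    [[0,0,0],0],
  ],
  grip=1,
)

```text
time: 52.27
tool_pos: [0.4225, -0.2331, 0.0235]
ee_rot: [-3.14, 0.0, 1.14]
wrist_force: [-3.4, 2.3, 5.0]
width: 0.0117
```

servo_tool(
  rows=[
    [[0,0,-0.2],0],
    [[0,0,-0.5],0],
    [[0,0,-0.9],0],
    [[0,0,-0.9],0],
  ],
)

```text
time: 52.6
tool_pos: [0.4264, -0.2355, 0.1002]
ee_rot: [3.131, 0.002, 1.14]
wrist_force: [1.9, -1.7, -3.7]
width: 0.0121
```

Run:
```python
from bar import *
t=cv2.imread("pics/t37.png")
a=cv2.resize(t[200:290,270:400],None,fx=6,fy=6,interpolation=cv2.INTER_CUBIC); cv2.imwrite("pics/tr.png",a)
c=np.array([.44,-.029]); y=-.049
go([.44,-.029],-.049)
o=robot.get_obs(); print(o["width"],o["wrist_force"])
```

```text
at [ 0.4264 -0.2355  0.1002] yaw 1.1402 shift 2.417 -0.923 turn 0.757 q6 -0.191
0.012071387165195195 [ 1.90474082 -1.65312162 -3.7121337 ]
```

View pics/tr.png

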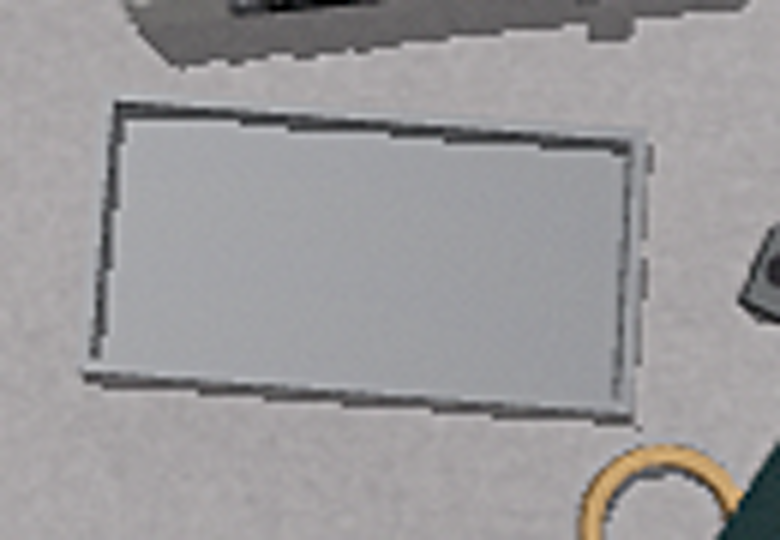

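Run:
```python
from bar import *
c=np.array([(115,101),(650,130),(634,412),(84,372)])/6+[270,200]
p=np.array([atz("t37",u,.022) for u in c]);m=p.mean(0);print(p.round(4),m.round(4),[np.linalg.norm(p[i]-p[i-1]).round(4) for i in range(4)])
d=(p[0]+p[3])-(p[1]+p[2]); y=np.arctan2(-d[0],d[1]); d2=(p[0]+p[1]-p[2]-p[3]); y2=np.arctan2(d2[1],d2[0]); print(y,y2)
yy=y
for yt in (.07,0,-.07): print(yt,(m[:2]+yt*np.array([-np.sin(yy),np.cos(yy)])).round(4))
```

```text
[[ 0.5065  0.0787  0.022 ]
 [ 0.4953 -0.1474  0.022 ]
 [ 0.3773 -0.1384  0.022 ]
 [ 0.3927  0.09    0.022 ]] [ 0.4429 -0.0293  0.022 ] [np.float64(0.1143), np.float64(0.2264), np.float64(0.1184), np.float64(0.229)]
-0.05840701187919414 -0.08730892543169189
0.07 [0.447  0.0406]
0 [ 0.4429 -0.0293]
-0.07 [ 0.4389 -0.0992]
```

servo_tool(
  rows=[
    [[0.3,-0.1,0],0],
    [[0.65,-0.2,0],0],
    [[0.82,-0.3,0],0],
  ],
)

```text
time: 52.85
tool_pos: [0.4284, -0.161, 0.0925]
ee_rot: [-3.138, -0.003, 1.141]
wrist_force: [-0.1, 0.2, -5.3]
width: 0.0116
```

servo_tool(
  rows=[
    [[0.4,-0.15,0],0],
    [[0.82,-0.3,0],0],
  ],
)

```text
time: 53.02
tool_pos: [0.4332, -0.0932, 0.0924]
ee_rot: [-3.139, 0.0, 1.138]
wrist_force: [2.0, 0.4, -5.2]
width: 0.0119
```

servo_tool(
  rows=[
    [[0.4,-0.15,0],0],
    [[0.82,-0.3,0],0],
  ],
)

```text
time: 53.18
tool_pos: [0.4386, -0.023, 0.0924]
ee_rot: [-3.139, 0.001, 1.139]
wrist_force: [0.8, -0.1, -5.1]
width: 0.0117
```

servo_tool(
  rows=[
    [[0.4,-0.15,0],0.08],
    [[0.8,-0.3,0],0.16],
    [[0.8,-0.3,0],0.24],
    [[0.8,-0.3,0],0.32],
    [[0.8,-0.3,0],0.4],
    [[0.8,-0.3,0],0.48],
    [[0.8,-0.3,0],0.56],
    [[0.8,-0.3,0],0.64],
    [[0.8,-0.3,0],0.72],
    [[0.8,-0.3,0],0.77],
    [[0.8,-0.3,0],0.77],
  ],
)

```text
time: 54.1
tool_pos: [0.4436, 0.0437, 0.0925]
ee_rot: [-3.142, 0.004, -0.071]
wrist_force: [1.1, -0.0, -4.9]
width: 0.0121
```

Run:
```python
from bar import *
go([.4475,.0407],-.065); snap("wrist","w38")
```

```text
at [0.4436 0.0437 0.0925] yaw -0.0711 shift 0.051 0.034 turn -0.004 q6 1.613
```

View pics/w38.png

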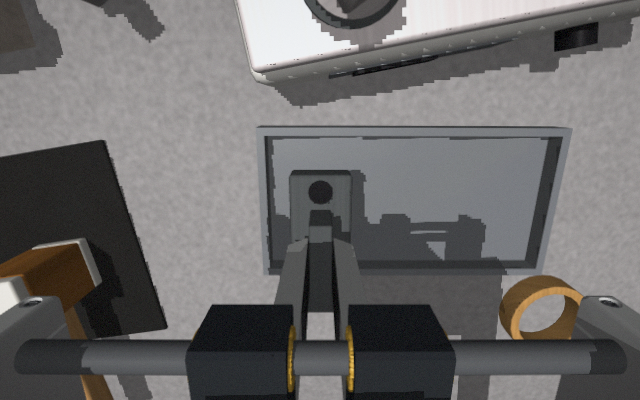

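Run:
```python
from bar import *
p=np.array([atz("w38",u,.022) for u in [(258,127),(571,128),(546,272),(265,273)]]);m=p.mean(0);print(p.round(4),m.round(4),[np.linalg.norm(p[i]-p[i-1]).round(4) for i in range(4)]); d=p[0]-p[1]; print(np.arctan2(-d[0],d[1]))
```

```text
[[ 0.5145  0.084   0.022 ]
 [ 0.4982 -0.1436  0.022 ]
 [ 0.381  -0.14    0.022 ]
 [ 0.3965  0.0929  0.022 ]] [ 0.4475 -0.0267  0.022 ] [np.float64(0.1183), np.float64(0.2283), np.float64(0.1172), np.float64(0.2333)]
-0.0716217033360121
```

servo_tool(
  rows=[
    [[0.08,0.02,0],0],
    [[0.08,0.02,0.3],0],
    [[0.08,0.02,0.55],0],
    [[0.08,0.02,0.72],0],
    [[0.08,0.02,0.72],0],
    [[0.08,0.02,0.72],0],
  ],
)

```text
time: 54.65
tool_pos: [0.4505, 0.0415, 0.0365]
ee_rot: [3.142, 0.003, -0.068]
wrist_force: [0.4, 0.1, -5.1]
width: 0.0115
```

servo_tool(
  rows=[
    [[0,0,0.03],0],
    [[0,0,0.06],0],
    [[0,0,0.06],0],
  ],
)

```text
time: 54.9
tool_pos: [0.4518, 0.0416, 0.0335]
ee_rot: [-3.141, -0.002, -0.069]
wrist_force: [0.2, -0.0, -5.4]
width: 0.0119
```

servo_tool(
  rows=[
    [[0,0,0.03],0],
    [[0,0,0.05],0],
    [[0,0,0.05],0],
  ],
)

```text
time: 55.15
tool_pos: [0.4518, 0.0416, 0.0296]
ee_rot: [-3.141, -0.002, -0.069]
wrist_force: [0.3, 0.6, -3.1]
width: 0.0117
```

servo_tool(
  rows=[
    [[0,0,0.02],0],
    [[0,0,0.02],0],
  ],
)

```text
time: 55.32
tool_pos: [0.4519, 0.0416, 0.0296]
ee_rot: [-3.142, -0.002, -0.069]
wrist_force: [-3.7, 1.0, 6.7]
width: 0.0121
```

servo_tool(
  rows=[
    [[0,0,-0.02],0],
    [[0,0,-0.02],0],
    [[0,0,-0.02],0],
    [[0,0,-0.02],0],
    [[0,0,-0.4],0],
    [[0,0,-0.8],0],
    [[0,0,-1],0],
  ],
  grip=0.15,
)

```text
time: 55.9
tool_pos: [0.4528, 0.0416, 0.1105]
ee_rot: [-3.141, -0.005, -0.069]
wrist_force: [0.6, 0.2, 0.6]
width: 0.0393
```

servo_tool(
  rows=[
    [[0.3,0.4,-0.4],0],
    [[0.5,0.8,-0.8],0],
    [[0.5,1,-0.9],0],
  ],
)

```text
time: 56.15
tool_pos: [0.4876, -0.0421, 0.1819]
ee_rot: [3.141, -0.004, -0.068]
wrist_force: [1.3, 0.4, -0.1]
width: 0.0402
```

servo_tool(
  rows=[
    [[0.2,0.45,0],0],
    [[0.3,0.9,0],0],
    [[0.3,1,0],0],
  ],
)

```text
time: 56.4
tool_pos: [0.5048, -0.1273, 0.1792]
ee_rot: [3.139, -0.001, -0.074]
wrist_force: [-1.2, 0.2, 0.1]
width: 0.0397
```

Run:
```python
from bar import *
go([.545,-.263],.58); t=snap("top","t39"); w=snap("wrist","w39")
cv2.imwrite("pics/t39b.png",cv2.resize(t[150:320,250:500],None,fx=3,fy=3,interpolation=cv2.INTER_CUBIC))
```

```text
at [ 0.5048 -0.1273  0.1792] yaw -0.0739 shift 0.626 1.654 turn -0.416 q6 1.29
```

View pics/t39b.png

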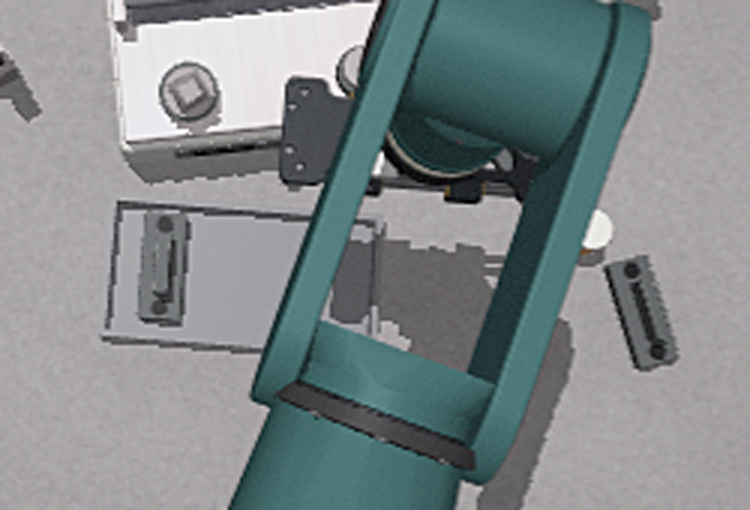

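View pics/w39.png

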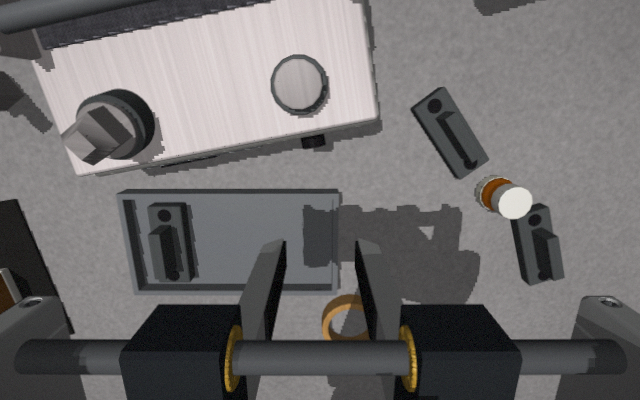

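Run:
```python
from bar import *
im=cv2.imread("pics/w39.png"); a=cv2.resize(im[75:295,395:575],None,fx=4,fy=2.7,interpolation=cv2.INTER_CUBIC); cv2.imwrite("pics/w39z.png",cv2.convertScaleAbs(a,alpha=1.8))
bar("w39",[(411,104),(441,87),(487,159),(459,178)])
```

```text
c [ 0.5504 -0.2596  0.018 ] yaw 0.5811 sides [np.float64(0.092), np.float64(0.0318), np.float64(0.088), np.float64(0.0329)]
at [ 0.5037 -0.1239  0.1786] yaw -0.0727 shift 0.705 1.649 turn -0.416 q6 1.293
```

View pics/w39z.png

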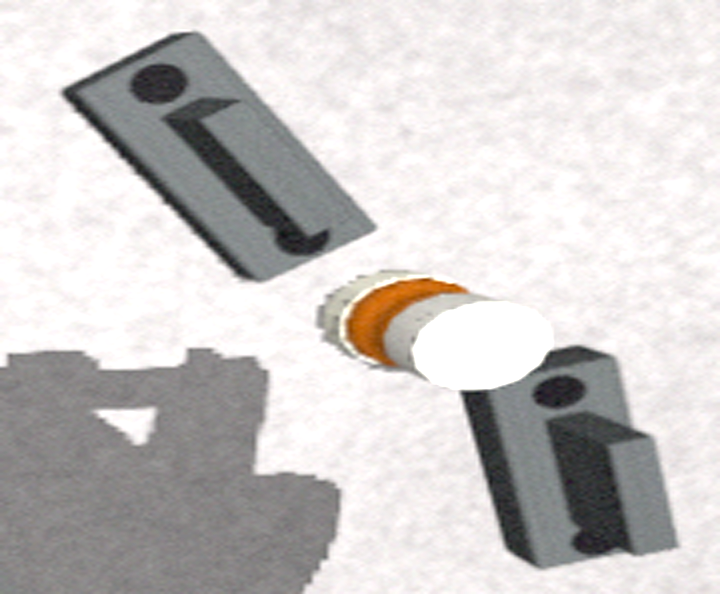

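servo_tool(
  rows=[
    [[0.2,0.4,0],0],
    [[0.35,0.82,0],0],
  ],
)

```text
time: 56.67
tool_pos: [0.5278, -0.1877, 0.1793]
ee_rot: [-3.14, -0.001, -0.065]
wrist_force: [-0.6, 0.6, 0.6]
width: 0.0399
```

servo_tool(
  rows=[
    [[0.2,0.4,0],-0.08],
    [[0.35,0.83,0],-0.16],
    [[0.35,0.83,0],-0.24],
    [[0.35,0.83,0],-0.32],
    [[0.35,0.83,0],-0.4],
    [[0.35,0.83,0],-0.42],
    [[0.35,0.83,0],-0.42],
  ],
)

```text
time: 57.25
tool_pos: [0.5508, -0.256, 0.1788]
ee_rot: [-3.14, -0.0, 0.593]
wrist_force: [0.5, 0.1, -0.3]
width: 0.04
```

Run:
```python
from bar import *
go([.5504,-.2596],.5811); w=snap("wrist","w40"); a=cv2.resize(w[130:300,260:380],None,fx=5,fy=3.5,interpolation=cv2.INTER_CUBIC); cv2.imwrite("pics/w40z.png",cv2.convertScaleAbs(a,alpha=1.8))
```

```text
at [ 0.5508 -0.256   0.1788] yaw 0.5928 shift -0.03 0.034 turn 0.007 q6 0.449
```

View pics/w40z.png

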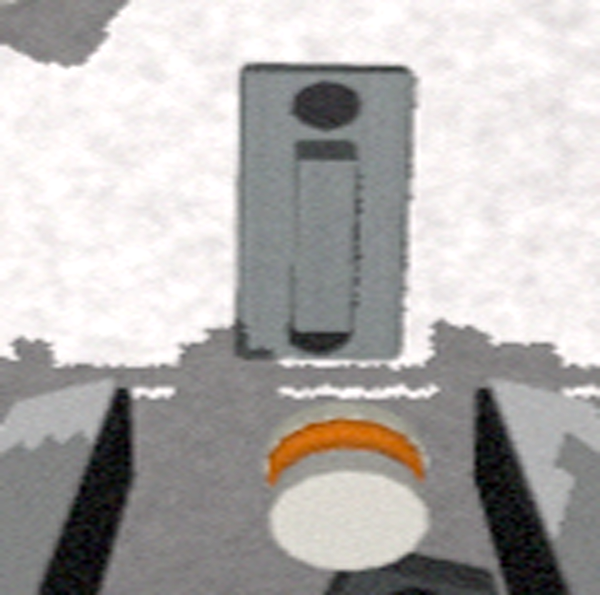

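Run:
```python
from bar import *
bar("w40",np.array([(241,70),(413,73),(403,357),(237,357)])/[5,3.5]+[260,130])
print(np.mean([atz("w40",(350/5+260,520/3.5+130),.05)],0))
```

```text
c [ 0.5493 -0.263   0.018 ] yaw 0.581 sides [np.float64(0.0886), np.float64(0.0347), np.float64(0.0877), np.float64(0.036)]
at [ 0.5509 -0.2562  0.1789] yaw 0.5913 shift -0.064 0.06 turn 0.007 q6 0.451
[ 0.48381631 -0.31382014  0.05      ]
```

servo_tool(
  rows=[
    [[-0.06,0.06,0],0],
    [[-0.06,0.06,0.3],0],
    [[-0.06,0.06,0.7],0],
    [[-0.06,0.06,1],0],
    [[-0.06,0.06,1],0],
    [[-0.06,0.06,1],0],
  ],
)

```text
time: 57.8
tool_pos: [0.5483, -0.2639, 0.0977]
ee_rot: [-3.138, 0.002, 0.59]
wrist_force: [-0.2, -0.5, 0.8]
width: 0.0399
```

servo_tool(
  rows=[
    [[0,0,0.3],0],
    [[0,0,0.6],0],
    [[0,0,0.85],0],
    [[0,0,0.92],0],
    [[0,0,0.92],0],
    [[0,0,0.92],0],
  ],
)

```text
time: 58.3
tool_pos: [0.5507, -0.2654, 0.0279]
ee_rot: [3.139, -0.002, 0.59]
wrist_force: [0.6, 0.9, 0.7]
width: 0.0397
```

Run:
```python
from bar import *
go([.5493,-.263],.581)
```

```text
at [ 0.5507 -0.2654  0.0279] yaw 0.5904 shift 0.002 -0.034 turn 0.006 q6 0.439
```

servo_tool(
  rows=[
    [[0,-0.02,0.04],0],
    [[0,-0.02,0.04],0],
  ],
)

```text
time: 58.47
tool_pos: [0.5495, -0.2638, 0.0243]
ee_rot: [3.139, -0.001, 0.59]
wrist_force: [-0.4, -0.1, -0.3]
width: 0.0401
```

servo_tool(
  rows=[
    [[0,0,0],0],
    [[0,0,0],0],
    [[0,0,0],0],
    [[0,0,0],0],
    [[0,0,0],0],
    [[0,0,0],0],
  ],
  grip=1,
)

```text
time: 58.97
tool_pos: [0.5482, -0.2629, 0.0226]
ee_rot: [-3.14, 0.0, 0.591]
wrist_force: [-1.6, 0.5, 2.2]
width: 0.0118
```

servo_tool(
  rows=[
    [[0,0,-0.2],0],
    [[0,0,-0.5],0],
    [[0,0,-0.9],0],
    [[0,0,-1],0],
    [[0,0,-1],0],
  ],
)

```text
time: 59.38
tool_pos: [0.5502, -0.2645, 0.105]
ee_rot: [3.136, -0.003, 0.59]
wrist_force: [0.5, -0.5, -5.2]
width: 0.0119
```

Run:
```python
from bar import *
print("slot0"); go([.446,-.028],-.07); print("slot-"); go([.446-.0049,-.028-.07],-.07)
w=snap("wrist","w41")
```

```text
slot0
at [ 0.5502 -0.2645  0.105 ] yaw 0.5904 shift 0.564 -3.181 turn 0.42 q6 0.44
slot-
at [ 0.5502 -0.2645  0.105 ] yaw 0.5904 shift 0.026 -2.488 turn 0.42 q6 0.44
```

View pics/w41.png

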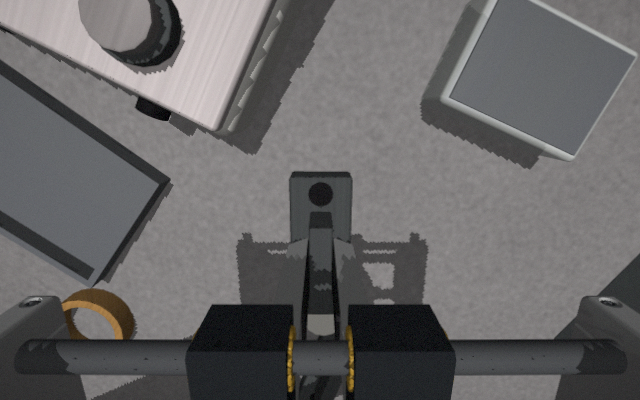

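servo_tool(
  rows=[
    [[-0.1,-0.3,-0.1],0],
    [[-0.1,-0.65,-0.2],0],
    [[-0.1,-0.9,-0.2],0],
  ],
)

```text
time: 59.68
tool_pos: [0.4996, -0.2063, 0.1159]
ee_rot: [-3.137, 0.002, 0.59]
wrist_force: [0.6, 1.1, -4.4]
width: 0.0117
```

servo_tool(
  rows=[
    [[0.1,-0.4,0],0],
    [[0.2,-0.8,0],0],
  ],
)

```text
time: 59.85
tool_pos: [0.4769, -0.1447, 0.1149]
ee_rot: [-3.137, 0.003, 0.589]
wrist_force: [0.6, 0.7, -4.9]
width: 0.0116
```

servo_tool(
  rows=[
    [[0.1,-0.4,0],0],
    [[0.2,-0.75,0],0],
  ],
)

```text
time: 60.02
tool_pos: [0.4562, -0.085, 0.1148]
ee_rot: [-3.136, 0.004, 0.59]
wrist_force: [-0.3, 0.6, -4.2]
width: 0.0119
```

servo_tool(
  rows=[
    [[0.1,-0.4,0],0.08],
    [[0.26,-0.73,0],0.16],
    [[0.26,-0.73,0],0.24],
    [[0.26,-0.73,0],0.32],
    [[0.26,-0.73,0],0.4],
    [[0.26,-0.73,0],0.42],
    [[0.26,-0.73,0],0.42],
  ],
)

```text
time: 60.6
tool_pos: [0.4421, -0.0266, 0.1153]
ee_rot: [-3.141, 0.006, -0.069]
wrist_force: [0.1, 0.2, -5.8]
width: 0.0119
```

Run:
```python
from bar import *
go([.446,-.028],-.07); w=snap("wrist","w42")
```

```text
at [ 0.4421 -0.0266  0.1153] yaw -0.0695 shift 0.049 0.014 turn 0.0 q6 1.452
```

View pics/w42.png

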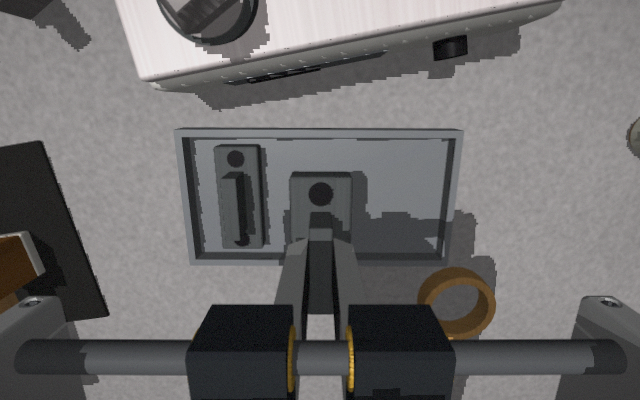

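servo_tool(
  rows=[
    [[0.05,0.01,0.2],0],
    [[0.05,0.01,0.5],0],
    [[0.05,0.01,0.8],0],
    [[0.05,0.01,0.95],0],
    [[0.05,0.01,0.95],0],
    [[0.05,0.01,0.95],0],
  ],
)

```text
time: 61.15
tool_pos: [0.4465, -0.028, 0.0407]
ee_rot: [-3.141, 0.004, -0.069]
wrist_force: [0.1, -0.3, -4.9]
width: 0.0118
```

servo_tool(
  rows=[
    [[0,0,0.04],0],
    [[0,0,0.08],0],
    [[0,0,0.08],0],
    [[0,0,0.08],0],
  ],
)

```text
time: 61.48
tool_pos: [0.4484, -0.0282, 0.0366]
ee_rot: [3.142, -0.001, -0.069]
wrist_force: [-0.4, 0.3, -4.8]
width: 0.0116
```

servo_tool(
  rows=[
    [[0,0,0.03],0],
    [[0,0,0.06],0],
    [[0,0,0.09],0],
    [[0,0,0.09],0],
  ],
)

```text
time: 61.82
tool_pos: [0.448, -0.0281, 0.0287]
ee_rot: [-3.141, -0.0, -0.069]
wrist_force: [-0.3, 0.2, -4.9]
width: 0.0118
```

servo_tool(
  rows=[
    [[0,0,0.02],0],
    [[0,0,0.03],0],
    [[0,0,0.03],0],
  ],
)

```text
time: 62.07
tool_pos: [0.4482, -0.0281, 0.0285]
ee_rot: [3.142, -0.0, -0.069]
wrist_force: [-5.0, 1.0, 7.3]
width: 0.012
```

servo_tool(
  rows=[
    [[0,0,-0.02],0],
    [[0,0,-0.02],0],
    [[0,0,-0.02],0],
    [[0,0,-0.02],0],
    [[0,0,-0.4],0],
    [[0,0,-0.8],0],
    [[0,0,-1],0],
  ],
  grip=0.15,
)

```text
time: 62.65
tool_pos: [0.4496, -0.0285, 0.1097]
ee_rot: [3.141, -0.005, -0.069]
wrist_force: [1.2, -0.6, -0.1]
width: 0.0397
```

servo_tool(
  rows=[
    [[0,0.4,-0.4],0],
    [[0,0.8,-0.8],0],
    [[0,1,-0.9],0],
  ],
)

```text
time: 62.9
tool_pos: [0.444, -0.11, 0.1827]
ee_rot: [3.139, -0.007, -0.069]
wrist_force: [1.0, 0.3, 0.3]
width: 0.0397
```

servo_tool(
  rows=[
    [[0,0.45,0],0],
    [[0,0.9,0],0],
    [[0,1,0],0],
  ],
)

```text
time: 63.15
tool_pos: [0.4366, -0.1922, 0.1787]
ee_rot: [3.139, -0.001, -0.074]
wrist_force: [-0.2, 0.6, -0.2]
width: 0.0399
```

servo_tool(
  rows=[
    [[0,0.45,0],-0.07],
    [[0,0.9,0],-0.14],
    [[0,1,0],-0.21],
    [[0,1,0],-0.21],
    [[0,1,0],-0.21],
  ],
)

```text
time: 63.57
tool_pos: [0.4313, -0.2673, 0.1779]
ee_rot: [-3.14, 0.0, 0.257]
wrist_force: [0.1, 0.0, -0.1]
width: 0.0401
```

Run:
```python
from bar import *
go([.415,-.362],.26); w=snap("wrist","w43")
```

```text
at [ 0.4313 -0.2673  0.1779] yaw 0.2569 shift -0.498 1.094 turn -0.002 q6 0.647
```

View pics/w43.png

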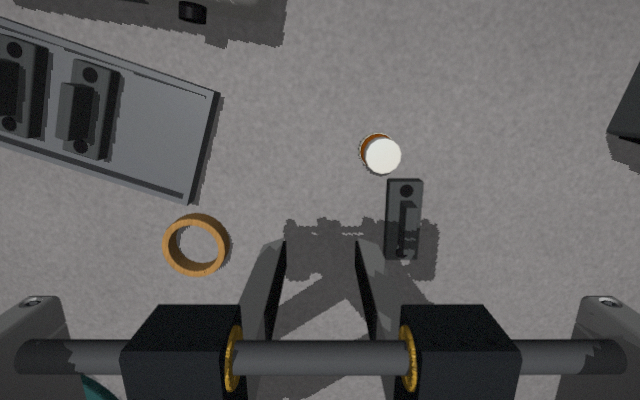

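Run:
```python
from bar import *
bar("w43",[(387,180),(423,180),(419,261),(384,259)])
```

```text
c [ 0.4184 -0.3625  0.018 ] yaw 0.2881 sides [np.float64(0.0896), np.float64(0.0372), np.float64(0.0921), np.float64(0.0391)]
at [ 0.4314 -0.2666  0.1781] yaw 0.2583 shift -0.464 1.117 turn -0.019 q6 0.647
```

servo_tool(
  rows=[
    [[-0.2,0.4,0],0],
    [[-0.45,0.8,0],0],
    [[-0.45,1,0],0],
    [[-0.45,1,0],0],
    [[-0.45,1,0],0],
  ],
)

```text
time: 64.03
tool_pos: [0.4176, -0.3531, 0.1782]
ee_rot: [-3.14, -0.0, 0.26]
wrist_force: [0.5, 0.5, -0.1]
width: 0.0402
```

Run:
```python
from bar import *
go([.415,-.362],.26); w=snap("wrist","w44"); a=cv2.resize(w[130:300,260:380],None,fx=5,fy=3.5,interpolation=cv2.INTER_CUBIC); cv2.imwrite("pics/w44z.png",cv2.convertScaleAbs(a,alpha=2))
```

```text
at [ 0.4176 -0.3531  0.1782] yaw 0.2599 shift -0.06 0.1 turn -0.0 q6 0.505
```

View pics/w44z.png

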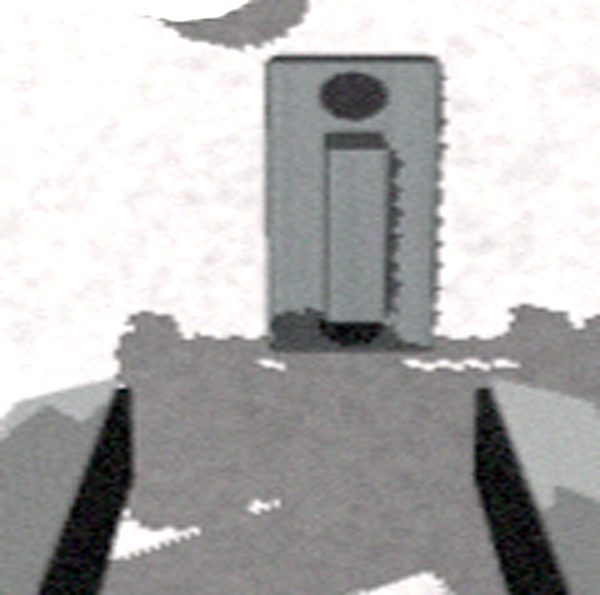

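Run:
```python
from bar import *
bar("w44",np.array([(267,62),(439,60),(431,348),(271,350)])/[5,3.5]+[260,130])
```

```text
c [ 0.4182 -0.3638  0.018 ] yaw 0.2649 sides [np.float64(0.0884), np.float64(0.0346), np.float64(0.0883), np.float64(0.0346)]
at [ 0.4177 -0.3525  0.1783] yaw 0.2611 shift -0.03 0.138 turn -0.002 q6 0.504
```

servo_tool(
  rows=[
    [[-0.03,0.13,0],0],
    [[-0.03,0.13,0.3],0],
    [[-0.03,0.13,0.7],0],
    [[-0.03,0.13,1],0],
    [[-0.03,0.13,1],0],
    [[-0.03,0.13,1],0],
  ],
)

```text
time: 64.58
tool_pos: [0.4172, -0.3634, 0.0973]
ee_rot: [-3.139, 0.001, 0.261]
wrist_force: [-0.7, 0.1, 0.6]
width: 0.0396
```

servo_tool(
  rows=[
    [[0,0,0.3],0],
    [[0,0,0.6],0],
    [[0,0,0.85],0],
    [[0,0,0.92],0],
    [[0,0,0.92],0],
    [[0,0,0.92],0],
  ],
)

```text
time: 65.08
tool_pos: [0.4187, -0.3658, 0.027]
ee_rot: [3.139, -0.002, 0.261]
wrist_force: [1.2, 0.0, 0.4]
width: 0.04
```

Run:
```python
from bar import *
go([.4182,-.3638],.2649)
```

```text
at [ 0.4187 -0.3658  0.027 ] yaw 0.2608 shift -0.0 -0.025 turn -0.003 q6 0.49
```

servo_tool(
  rows=[
    [[0,-0.02,0.03],0],
    [[0,-0.02,0.03],0],
  ],
)

```text
time: 65.25
tool_pos: [0.418, -0.364, 0.0243]
ee_rot: [3.139, -0.002, 0.261]
wrist_force: [0.8, 0.2, -0.6]
width: 0.04
```

servo_tool(
  rows=[
    [[0,0,0],0],
    [[0,0,0],0],
    [[0,0,0],0],
    [[0,0,0],0],
    [[0,0,0],0],
    [[0,0,0],0],
  ],
  grip=1,
)

```text
time: 65.75
tool_pos: [0.4172, -0.3634, 0.0225]
ee_rot: [3.141, -0.0, 0.26]
wrist_force: [-1.0, 0.1, 0.5]
width: 0.0115
```

servo_tool(
  rows=[
    [[0,0,-0.2],0],
    [[0,0,-0.5],0],
    [[0,0,-0.9],0],
    [[0,0,-1],0],
    [[0,0,-1],0],
  ],
)

```text
time: 66.17
tool_pos: [0.4184, -0.3646, 0.1047]
ee_rot: [3.137, -0.003, 0.261]
wrist_force: [1.2, -0.8, -4.5]
width: 0.0117
```

Run:
```python
from bar import *
print("slot-"); go([.446-.0049,-.028-.07],-.07); print(robot.get_obs()["width"])
```

```text
slot-
at [ 0.4184 -0.3646  0.1047] yaw 0.2606 shift 1.132 -3.147 turn 0.21 q6 0.491
0.011734562764228844
```

servo_tool(
  rows=[
    [[0.1,-0.3,0],0],
    [[0.2,-0.6,0],0],
    [[0.28,-0.8,0],0],
  ],
)

```text
time: 66.42
tool_pos: [0.4205, -0.2926, 0.0988]
ee_rot: [-3.135, 0.003, 0.26]
wrist_force: [-0.6, 0.4, -5.3]
width: 0.0116
```

servo_tool(
  rows=[
    [[0.14,-0.4,0],0],
    [[0.28,-0.8,0],0],
  ],
)

```text
time: 66.58
tool_pos: [0.4258, -0.2262, 0.099]
ee_rot: [-3.137, 0.003, 0.259]
wrist_force: [1.3, 0.5, -5.0]
width: 0.0118
```

servo_tool(
  rows=[
    [[0.14,-0.4,0],0],
    [[0.28,-0.8,0],0],
  ],
)

```text
time: 66.75
tool_pos: [0.4307, -0.1581, 0.0991]
ee_rot: [-3.138, 0.004, 0.26]
wrist_force: [0.1, 0.2, -5.6]
width: 0.0117
```

servo_tool(
  rows=[
    [[0.14,-0.4,0],0.07],
    [[0.28,-0.75,0],0.14],
    [[0.28,-0.75,0],0.21],
    [[0.28,-0.75,0],0.21],
    [[0.28,-0.75,0],0.21],
  ],
)

```text
time: 67.17
tool_pos: [0.4375, -0.0962, 0.1001]
ee_rot: [-3.141, 0.004, -0.066]
wrist_force: [0.9, 0.3, -4.4]
width: 0.012
```

Run:
```python
from bar import *
go([.4411,-.098],-.07); w=snap("wrist","w45")
```

```text
at [ 0.4375 -0.0962  0.1001] yaw -0.0657 shift 0.047 0.019 turn 0.003 q6 1.294
```

View pics/w45.png

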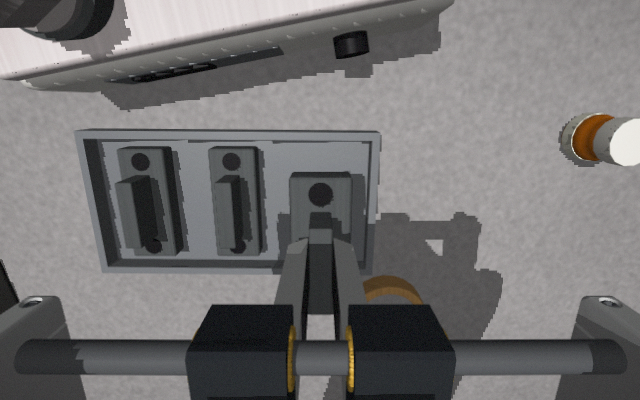

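servo_tool(
  rows=[
    [[0.05,0,0.2],0],
    [[0.05,0,0.5],0],
    [[0.05,0,0.75],0],
    [[0.05,0,0.8],0],
    [[0.05,0,0.8],0],
    [[0.05,0,0.8],0],
  ],
)

```text
time: 67.72
tool_pos: [0.4429, -0.0977, 0.0387]
ee_rot: [-3.142, -0.0, -0.07]
wrist_force: [1.1, -0.5, -5.1]
width: 0.0118
```

servo_tool(
  rows=[
    [[0,0,0.03],0],
    [[0,0,0.06],0],
    [[0,0,0.09],0],
    [[0,0,0.09],0],
  ],
)

```text
time: 68.05
tool_pos: [0.4428, -0.097, 0.0313]
ee_rot: [-3.142, -0.0, -0.069]
wrist_force: [-0.7, -0.4, -5.8]
width: 0.0115
```

servo_tool(
  rows=[
    [[0,0,0.02],0],
    [[0,0,0.04],0],
    [[0,0,0.04],0],
  ],
)

```text
time: 68.3
tool_pos: [0.4432, -0.097, 0.0285]
ee_rot: [3.141, -0.001, -0.069]
wrist_force: [-0.3, -0.5, -3.0]
width: 0.0115
```

servo_tool(
  rows=[
    [[0,0,0.015],0],
    [[0,0,0.015],0],
  ],
)

```text
time: 68.47
tool_pos: [0.4432, -0.097, 0.0285]
ee_rot: [3.141, -0.001, -0.069]
wrist_force: [-2.4, 0.2, 4.2]
width: 0.0121
```

servo_tool(
  rows=[
    [[0,0,-0.02],0],
    [[0,0,-0.02],0],
    [[0,0,-0.02],0],
    [[0,0,-0.02],0],
    [[0,0,-0.4],0],
    [[0,0,-0.8],0],
    [[0,0,-1],0],
  ],
  grip=0.15,
)

```text
time: 69.05
tool_pos: [0.4443, -0.0975, 0.1102]
ee_rot: [3.14, -0.005, -0.069]
wrist_force: [0.0, -0.0, 0.9]
width: 0.0402
```

servo_tool(
  rows=[
    [[-0.4,0.2,-0.4],0],
    [[-0.8,0.4,-0.8],0],
    [[-1,0.5,-1],0],
    [[-1,0.5,-1],0],
  ],
)

```text
time: 69.38
tool_pos: [0.36, -0.1338, 0.1927]
ee_rot: [3.136, -0.009, -0.072]
wrist_force: [0.6, -0.5, 1.1]
width: 0.0399
```

servo_tool(
  rows=[
    [[-0.4,0.4,-0.4],0],
    [[-0.4,0.8,-0.8],0],
    [[-0.4,1,-1],0],
    [[-0.4,1,-1],0],
    [[-0.4,1,-1],0],
  ],
)

```text
time: 69.8
tool_pos: [0.3233, -0.21, 0.2673]
ee_rot: [3.141, -0.002, -0.072]
wrist_force: [0.2, 0.0, -0.2]
width: 0.0398
```

Run:
```python
from bar import *
o=robot.get_obs(); print(o["tool_pos"],o["wrist_force"],o["time"]); s=snap("side","s46"); t=snap("top","t46"); w=snap("wrist","w46")
cv2.imwrite("pics/t46b.png",cv2.resize(t[80:320,140:500],None,fx=2.2,fy=2.2,interpolation=cv2.INTER_CUBIC)); cv2.imwrite("pics/s46b.png",cv2.resize(s[80:340,160:480],None,fx=2.3,fy=2.3,interpolation=cv2.INTER_CUBIC))
```

```text
[ 0.32332784 -0.21000699  0.26733122] [ 0.22189319  0.01572694 -0.24117433] 69.8
```

View pics/t46b.png

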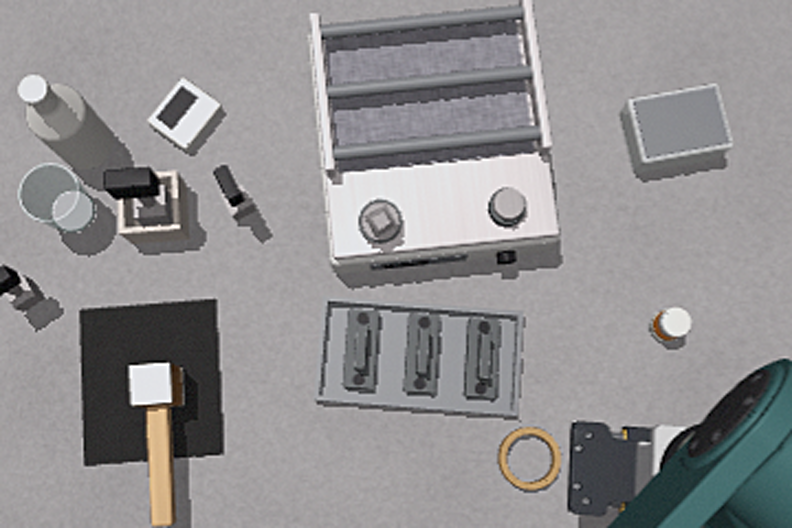

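View pics/s46b.png

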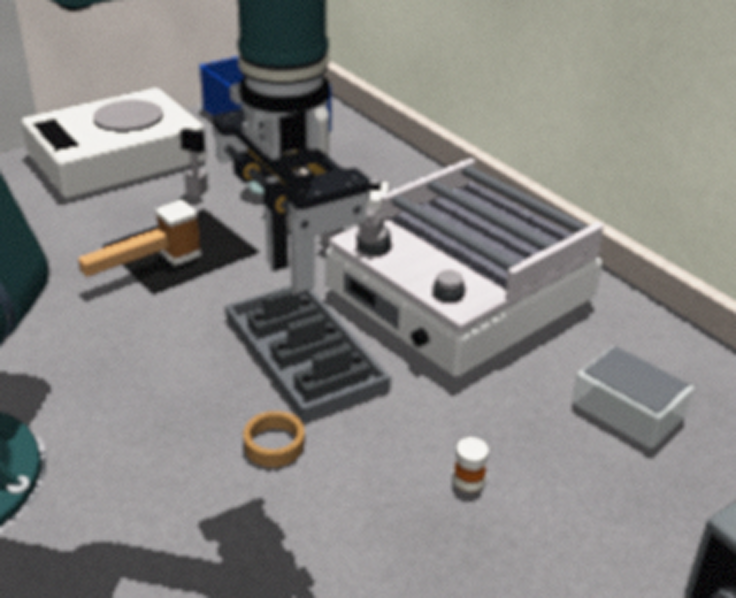

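View pics/w46.png

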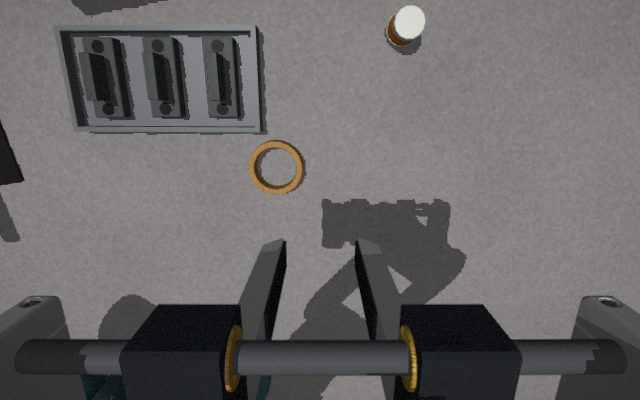

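View pics/t46.png

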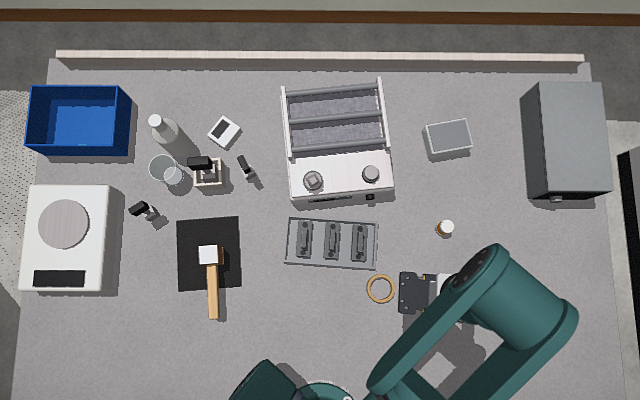

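Run:
```python
from h import *
t=cv2.imread("pics/t46.png"); cv2.imwrite("pics/t46k.png",cv2.resize(t[150:200,180:235],None,fx=10,fy=10,interpolation=cv2.INTER_CUBIC))
# predicted upright key top in stand
for tilt in (0,): 
    c=np.array([.6156,.2845]); print((proj("t46",[[c[0],c[1],.151],[c[0],c[1],.006]])-[180,150])*10)
```

```text
[[173.46297228 112.14272509]
 [312.0791236  258.73332553]]
```

View pics/t46k.png

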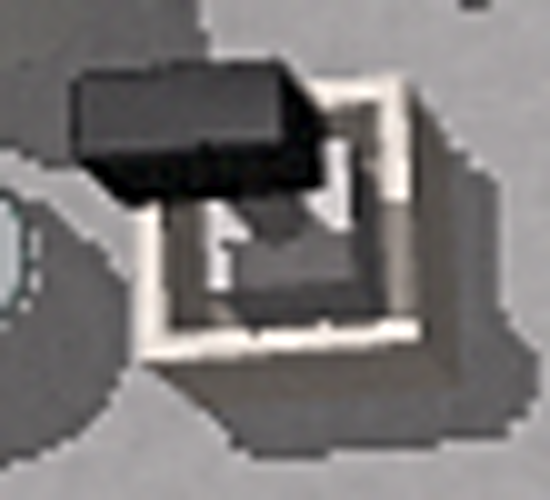

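Run:
```python
from h import *
print(robot.close_job())
```

```text
the job is handed in; nothing more can be done
None
```

The job is handed in at about 70 s. Every stage looked complete in my last checks, though the system gives no verdict.

- **Screw:** I put the key from the stand on the leaning screw. With the jaws closed on it, the grip position put it about in line, within about 0.02 rad. I then turned the screw clockwise with loose jaws, at about 0.25 rad/s until it was past 2 rad. With the jaws loose, the key stood roughly 0.03 to 0.05 rad out of line. A camera overlay of the screw head fits about 4.3 rad, which is the hard stop.
- **Pin:** I drove it down with two mallet blows. The side view shows the cap about 14 mm lower than at the start. The mallet slipped roughly 15 mm in the jaws during the blows. I allowed for that when setting it down.
- **Key and mallet:** The key stands upright in its stand, and its handle appears within a pixel of where an upright key should be. The mallet stands on its face on the mat.
- **Bars:** Three ballast bars were present and all lie flat, side by side, in the tray. No fourth bar showed in any view, and I saw no bar knocked aside.
- **Other things on the bench:** The jar, beaker, bottle, tip box, tape, timer and the two smaller keys look unmoved. I only judged this by eye and did not measure it. The arm was clear of everything at the end.

No final check failed. My first quick reading of the pin position was about 12 mm off. I corrected it from three camera views before striking.

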